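# Pair glaze jars with their sample tiles in a key-locked carrier

## Robot

A 7-joint arm with a two-finger parallel gripper is mounted at the origin on a cart in front of the work surface, level with it; the furniture and walls round the work are solid. World frame = base frame: x ahead of the robot, y to its left, z up, the work surface at z = 0. Lengths are in m, angles in rad, forces in N, time in s.
With the tool pointing down it reaches from about 0.4 to 0.85 m from the base axis. Payload 10.4 kg.
Tool frame: the origin (TCP) lies midway between the tips of the shut fingers; the grasp point (between the pads) lies 19 mm behind it; z points along the fingers, y is the direction in which the jaws open and shut (so a half turn about z gives the same grasp; the last joint's range is limited). The gripper opens to 85 mm and grips with 20 to 120 N. Pads are 22 mm wide; open, the fingers measure 114 mm over their backs; the gripper's body (76 mm by 85 mm) begins 54 mm behind the grasp point. The pads swing forward as they close: fully open they stand 13 mm farther back than shut.
Start: joints at [-1.37, 0.332, -0.065, 1.46, 0.022, 1.35, -0.088], TCP at [0.139, 0.609, 0.198] pointing down, gripper open.
Joint ranges: [-2.6, 2.6], [-0.5, 2.12], [-1.47, 1.34], [0.16, 2.42], [-1.27, 4.41], [0.06, 2.06], [-2.6, 2.6]. Speed limits (rad/s): [2.22, 2.22, 2.79, 2.79, 3.14, 3.14, 3.14].

## Interface

Orientations are given as a unit quaternion [x, y, z, w].
In Python, from workcell import manip, viewer gives the robot as it stands.
- The arm moves only by the tool move_arm, never from a script. Its argument "deltas" is a list of rows, each a list of 7 numbers: the shift along the tool's x, y, z in m, then the turn, a rotation vector about the tool's x, y, z in degrees, then the opening, from -1 (shut) to 1 (fully open). In form: [[dx, dy, dz, wx, wy, wz, gripper], ...]. A call has 1 to 10 rows; each row shifts and turns the commanded pose from where the row before left it, along the tool's axes as they then stand; what a row does not reach is not made up. A row lasts 1/8 s, in which the tool goes at most 62.5 mm and 10.7 degrees, less where a joint would pass 70% of its speed; a pose out of reach is approached as far as the arm can. A call with a gripper value outside its range is refused whole. The fingers move at their own pace and stop on an object; "force" is the grip in N (left out, the last holds). Time passes only in rows, so rows that do not move let the fingers close. It gives the time, the measured TCP pose, the force and the opening at its end, in the units of the state.
- manip.get_obs(): the state, without advancing time (a new reading comes with each control period).
- viewer.camera(name): name is "scene" or "top"; returns (picture, depth): 384x512x3 uint8, red, green, blue; 384x512 float32, m along the optical axis (not along the pixel's ray), 0 where there is no reading.
- viewer.calibration(name): a dict with "fx", "fy", "cx", "cy" (pixels), "R" (3x3) and "t" (3): a world point X has camera coordinates R X + t. Camera axes: x right, y down, z forward; pixel columns grow to the right and rows downward; lengths in m; the calibration is good to about 2 mm. A picture is of the moment at which its call begins. calibration takes no time and is no camera call.
- manip.hand_in(): hands the job in, once; it reports no verdict.
The state is a dict: "clock": time; "joint_pos": joint angles; "joint_velocities": joint speeds; "tau": joint torques, N m; "position": TCP position; "ee_rot": TCP orientation; "ft_force": force on the tool from outside, world axes, zero at the start; "torque": the same for the moment, N m; "grip_width": opening from 0.0 (shut) to 1.0 (fully open).
Only numpy, scipy, OpenCV 4.12 (cv2) and the standard library are available. Lean on these libraries where they do the work, as an engineer would, in place of code of your own. Each camera call takes 0.05 s, during which the arm holds its last target.

## Task

Unlock the jar carrier by turning its sunk screw fully counter-clockwise with the T key, then stand each glaze jar on the table upright in the bay behind the sample tile of its colour. Lock the carrier again by turning the screw fully clockwise with the key, and put the key back in its stand. Leave the tape roll, the dish and the rubber rib alone.

Things in the scene. Friction and masses are not known exactly. Their poses are not given: they have to be found in the camera images.
- lock_screw (a joint): Sunk brass cam screw of the jar carrier, with a square socket, axis vertical. 0 = locked, grows counter-clockwise from above to its stop at 1.4 rad = unlocked. It moves the keeper bar 26.4 mm per rad, takes 0.1 to 0.15 N m and stays where it is left. It lies 32 mm down a round bore 46 mm wide, out of reach of fingers.
- socket (a point): Centre of the mouth of the screw's square socket, 30 mm above the table. It turns with the screw; x and y lie square to the socket's sides, z up; at joint 0 its x is the carrier's x. Socket 18.5 mm wide, 16 mm deep, 2 mm above the carrier's floor (z = 12 mm), where the key's tip comes to rest. The bore's edge (top of the aluminium tower, 70 x 62 mm) is 62 mm above the table.
- t_key: Loose steel T key, 160 g, upright in key_stand. Origin: centre of its lower tip, z up the shank. Shank 16 mm square (sides along its x, y), tip coned over 6 mm; collar 44 mm wide at z = 70-76; black T bar 90 mm along x, 18 mm thick in y, z = 112-138: grip it across y. Fits the socket at any quarter turn with 1.2 mm and 0.17 rad of play. In the socket its top is 150 mm up, in the way of the next bay: park it.
- key_stand: Fixed wooden block for the T key, 60 x 60 x 74 mm high. Origin at the centre of its underside on the table, z up. A 24 mm square well runs down its middle; with the key in it its T bar tops out 142 mm above the table; the key's collar rests on its top, and the key's tip is then 4 mm above this origin.
- carrier: Fixed wooden jar carrier, 176 x 330 mm. Origin on the table, x away from the robot, y along it to the left. Bay floor at z = 12 mm. Bay centres at x = 0, y = 115, 30, -55 mm: wells 56 mm square, ribs 8 mm high. Lock screw's axis at x = 0, y = -137 mm. Two posts 74 mm high at x = 83, y = 145 and -85 mm carry the keeper bar.
- keeper_edge (a point): Middle of the front edge of the steel keeper bar, a bar along the carrier's y, 262 mm long, 14 mm deep behind this edge, 59 to 69 mm above the table. Locked: 8 mm behind the bay centres, thus over the jar caps; unlocked: 45 mm behind them, bays free from above. The bar follows the lock screw.
- tile_red: Fixed red glazed sample tile, 38 x 55 x 8 mm, on the carrier before one of its three bays (which one varies). Origin at the centre of its underside, 12 mm above the table; axes as the carrier's. The centre of its bay is 60 mm along +x, at the same height.
- tile_black: Fixed black glazed sample tile, 38 x 55 x 8 mm, on the carrier before one of its three bays (which one varies). Origin at the centre of its underside, 12 mm above the table; axes as the carrier's. The centre of its bay is 60 mm along +x, at the same height.
- tile_green: Fixed green glazed sample tile, 38 x 55 x 8 mm, on the carrier before one of its three bays (which one varies). Origin at the centre of its underside, 12 mm above the table; axes as the carrier's. The centre of its bay is 60 mm along +x, at the same height.
- jar_red: Loose squat red glaze jar with red screw cap, 49 mm wide, 42 mm high, about 110 g, may be absent. Origin at the centre of its underside, z up. Cap 49 mm wide, 29 to 42 mm above its foot: take it round the cap.
- jar_black: Loose squat black glaze jar with black screw cap, 49 mm wide, 42 mm high, about 110 g, may be absent. Origin at the centre of its underside, z up. Cap 49 mm wide, 29 to 42 mm above its foot: take it round the cap.
- jar_green: Loose squat green glaze jar with green screw cap, 49 mm wide, 42 mm high, about 110 g, may be absent. Origin at the centre of its underside, z up. Cap 49 mm wide, 29 to 42 mm above its foot: take it round the cap.
- mould_tall: A room fixture: tall fixed clay-coloured mould, about 210 x 220 mm and 265 mm high, behind the left end of the carrier. Origin at the centre of its underside. Keep arm and gripper clear of it.
- banding_wheel: A fixture of the room: banding wheel (round grey turntable) left of the jars, about 230 mm across, 100 mm high. Origin on its axis at the table. Keep the fingers clear of it.
- tape_roll: Loose roll of paper tape, 64 mm wide, 24 mm high; a bystander, leave it alone. Origin at the centre of its underside.
- dish: Loose small bisque dish, 72 mm wide, 24 mm high; a bystander, leave it alone. Origin at the centre of its underside.
- rubber_rib: Loose flat red rubber rib, 39 x 75 x 7 mm; a bystander, leave it alone. Origin at the centre of its underside.
Not all that is in view belongs to the job. What is shaped like the jar_red but blue or yellow is not meant.

How it is judged:
By the outcome, as a careful person would: the job done as asked, in the order asked, and still so for the second after the job is handed in, with the robot touching nothing.
Of jar_red, jar_black, jar_green only 2 to 3 are there at a start; the rules pass over those that are not, and their reading is None.
At some moment in a run one of jar_red, jar_black, jar_green may be knocked a few centimetres aside while the robot is not near it.
It also fails if it takes over 210 s, if anything falls off the work surface, if the arm or the gripper's body presses on something with over 40 N, if the wrist force passes 120 N, or if a joint passes its speed limit or range.

## Working session

There is one attempt and no reset: what is moved stays moved. The work goes in short steps, Python scripts to look and compute and a tool call to move; the robot and the scene stay as the last step left them, time stands still between calls to the robot, and variables do not carry over. Pictures are saved under pics/ and viewed, and the job is handed in when it is done.

Besides the shell and the picture viewer there is one more tool, called by a JSON object that holds its "api" and its "payload", one argument or row to a line. move_arm: Moves the arm, as the interface text tells. Its arguments: {"type":"object","properties":{"deltas":{"type":"array"},"force":{"type":"number"}},"required":["deltas"]}

```bash
ls; mkdir -p pics
cat > h.py <<'E'
import numpy as np,cv2
from workcell import manip,viewer
from scipy.spatial.transform import Rotation as Ro
def shot(name,fn):
    p,d=viewer.camera(name); cv2.imwrite('pics/'+fn+'.png',cv2.cvtColor(p,cv2.COLOR_RGB2BGR)); np.savez('pics/'+fn+'.npz',p=p,d=d); return p,d
def cloud(name,d):
    c=viewer.calibration(name);v,u=np.mgrid[:384,:512]
    P=np.stack([(u-c['cx'])/c['fx']*d,(v-c['cy'])/c['fy']*d,d],-1)
    return (P-c['t'])@c['R']
def st():
    o=manip.get_obs(); print({k:np.round(o[k],4).tolist() for k in('clock','position','ee_rot','ft_force','torque','grip_width','joint_pos')}); print(Ro.from_quat(o['ee_rot']).as_matrix().round(4).tolist()); return o
E
python3 - <<'E'
from h import *
for n in('scene','top'):
    p,d=shot(n,n+'0'); c=viewer.calibration(n); print(n,c['fx'],c['R'].round(3).tolist(),c['t'].round(3), (-c['R'].T@c['t']).round(3))
st()
E
```

```text
pics
scene 424.65901931920945 [[-0.455, -0.891, -0.014], [-0.564, 0.3, -0.77], [0.69, -0.342, -0.638]] [0.311 0.36  1.183] [-0.472  0.574  1.037]
top 478.38410966658546 [[0.013, -1.0, 0.003], [-0.995, -0.013, -0.099], [0.099, -0.002, -0.995]] [0.016 0.578 1.587] [0.418 0.027 1.637]
{'clock': 0.1, 'position': [0.1387, 0.609, 0.1972], 'ee_rot': [0.1117, 0.9937, -0.0006, -0.0], 'ft_force': [-1.2656, 0.7947, 0.9241], 'torque': [0.0241, -0.0209, 0.0051], 'grip_width': 1.0005, 'joint_pos': [-1.3696, 0.3328, -0.0647, 1.4609, 0.0216, 1.3499, -0.0885]}
[[-0.9751, 0.222, -0.0002], [0.222, 0.9751, -0.0013], [-0.0001, -0.0013, -1.0]]
```

View pics/scene0.png

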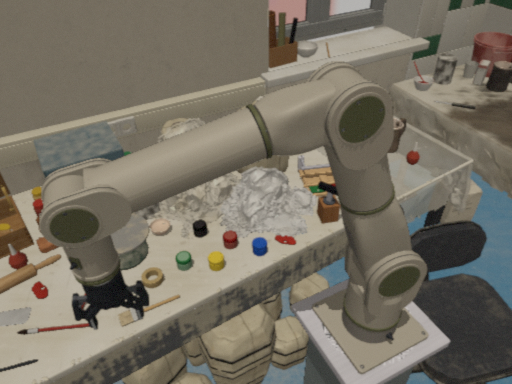

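View pics/top0.png

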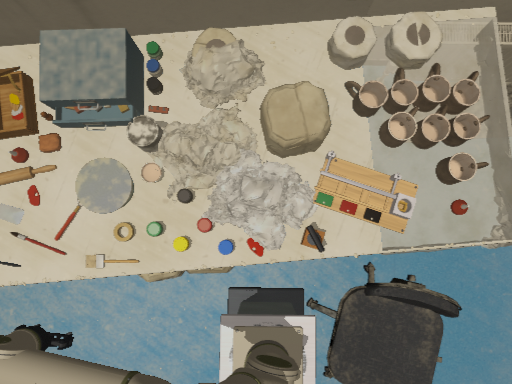

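The top picture shows the carrier at about (365,195) with tiles green (325,200), red (348,207) and black (372,215). The screw tower is at (404,206) and the key stand at (313,237). Jars: green (154,229), black (184,196), red (205,225). Yellow (181,244) and blue (226,247) are decoys. I'll measure these next.

Run:
```python
from h import *
z=np.load('pics/top0.npz');p,d=z['p'],z['d'];P=cloud('top',d)
cv2.imwrite('pics/c1.png',cv2.cvtColor(cv2.resize(p[140:260,290:430],None,fx=5,fy=5,interpolation=cv2.INTER_CUBIC),cv2.COLOR_RGB2BGR))
cv2.imwrite('pics/c2.png',cv2.cvtColor(cv2.resize(p[150:260,130:280],None,fx=5,fy=5,interpolation=cv2.INTER_CUBIC),cv2.COLOR_RGB2BGR))
for u,v in [(325,200),(348,207),(372,215),(404,206),(313,237),(154,229),(184,196),(205,225),(226,247),(181,244),(104,186),(295,118),(260,200),(220,190),(210,145),(123,231),(151,172),(256,247),(240,170),(290,200),(330,155)]: print(u,v,P[v,u].round(3))
hm=P[...,2]
for v in range(110,262,8): print(v,' '.join('%3d'%(1000*hm[v,u]) for u in range(96,430,10)))
```

```text
325 200 [ 0.539 -0.187  0.025]
348 207 [ 0.516 -0.265  0.021]
372 215 [ 0.49  -0.347  0.018]
404 206 [ 0.522 -0.453  0.027]
313 237 [ 0.414 -0.134  0.146]
154 229 [0.434 0.383 0.043]
184 196 [0.544 0.286 0.045]
205 225 [0.449 0.214 0.048]
226 247 [0.377 0.143 0.042]
181 244 [0.385 0.291 0.047]
104 186 [0.569 0.536 0.101]
295 118 [ 0.76  -0.067  0.266]
260 200 [0.526 0.032 0.156]
220 190 [0.569 0.17  0.013]
210 145 [0.705 0.196 0.114]
123 231 [0.426 0.497 0.002]
151 172 [0.629 0.408 0.007]
256 247 [0.378 0.044 0.01 ]
240 170 [0.629 0.099 0.085]
290 200 [ 0.538 -0.069  0.015]
330 155 [ 0.684 -0.196  0.079]
110  96  80  94  93  83   1  16   7   4   6  -1   2  10  15  16   0   4 259 262 262 267 263 261 250   2   0  42  95  86  34  61  -4 129  25
118  90  91 159 158 133 129   4  -1   2   0   1  16  12  16  14   6   3 248 261 261 260 261 268 257   0   0  -3  -1  -1   4  70 114   1 133
126  95  90   0   3 135 132 1636   8  85  18  68  22   8   8   5   8   1 247 261 261 264 263 268 244   0   7   0   0   2 116  23  53 131  18
134  -8  -3  -4  -2 134 131 139  94  98  85  88 107  99  13  22  18
[... 1478 characters left out ...]
 0   5   3   0  -7   1  41   2   1   1  -2  44   6   9  13  18  16   6  18   3  10   0  -2   2   0   3  -2   5  19   8  16  17   0   3
230  -3  -4  25   6   1  49  47  -1   3   4   0  40   0   0   0  26   4  17  16  -4  -5  82  80   6   1   5  -1   4   0   3   8   5   1   4
238   4  -3 1636  24  -1   6   1   2  41   9  -3   0  -1   3  -2   2  16   5   7   3   0  72 140  -6   6   3   8   1  -4   5   2  -1   1   5
246  -4  -1  -3  -4   2   7  -1  -2  44  43   2   1   4  40   3   0   3   2  12  10   2  -6 141   0   2  -8   4  -3   1   0   0   3   3   4
254   4  -2  -1  -1   0   3  -1   5   1   4  -3  -1   0  39   4   3  13   0   5  -5   4   4  -2   2   1  -1   6  -9 -738 -40 -737 -727 -729 -739
```

```bash
sleep 1; ls pics
```

```text
c1.png
c2.png
scene0.npz
scene0.png
top0.npz
top0.png
```

View pics/c1.png

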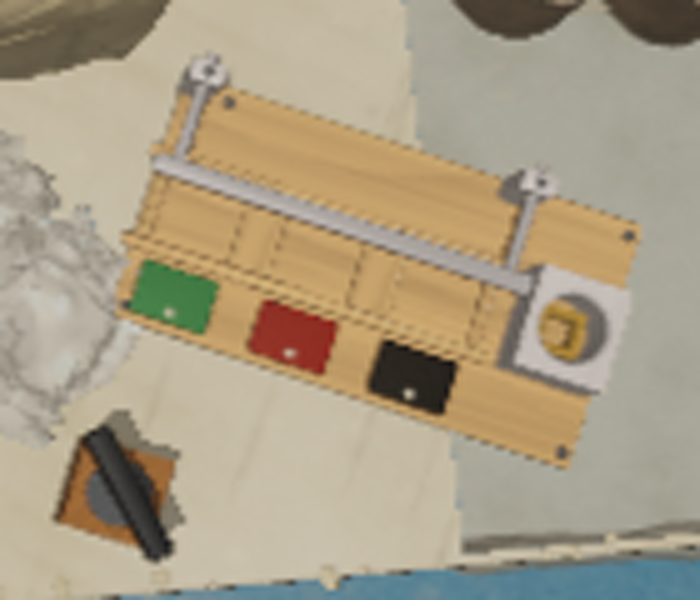

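View pics/c2.png

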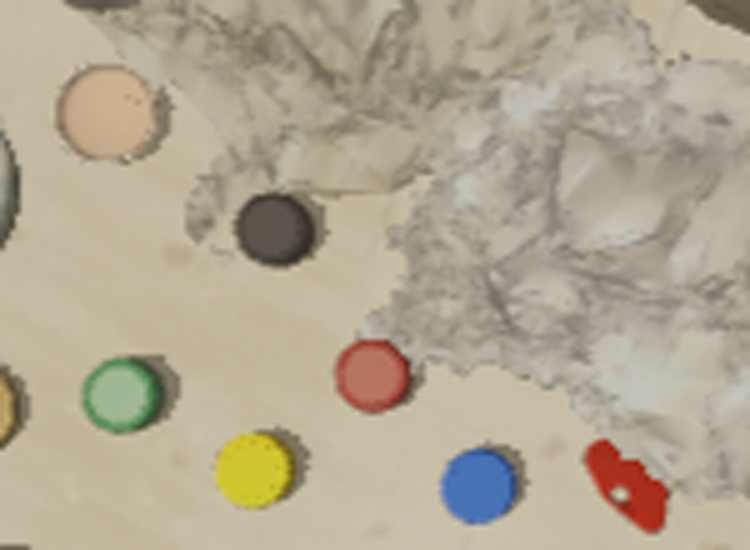

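The crops show all three jars present. Bays from left to right are green, red, black. The key's T bar runs diagonally over its stand, and the white heap lies left of the carrier. Next I'll fit the poses.

```bash
cat >> h.py <<'E'
def onplane(name,uv,z):
    c=viewer.calibration(name);uv=np.atleast_2d(uv).astype(float)
    r=np.stack([(uv[:,0]-c['cx'])/c['fx'],(uv[:,1]-c['cy'])/c['fy'],np.ones(len(uv))],1)@c['R']
    o=-c['R'].T@c['t']; s=(z-o[2])/r[:,2]; return o+r*s[:,None]
def seg(p,uv,rng,win=14):
    u,v=uv; lo,hi=rng; h=cv2.cvtColor(p,cv2.COLOR_RGB2HSV)
    m=cv2.inRange(h,np.array(lo),np.array(hi))
    n,l,s,c=cv2.connectedComponentsWithStats(m)
    b=[i for i in range(1,n) if np.hypot(*(c[i]-uv))<win and s[i,4]>20]
    if not b: return None
    i=max(b,key=lambda i:s[i,4]); return (l==i),c[i],s[i,4]
E
python3 - <<'E'
from h import *
z=np.load('pics/top0.npz');p,d=z['p'],z['d']
h=cv2.cvtColor(p,cv2.COLOR_RGB2HSV)
for n,u,v in [('g',325,200),('r',348,207),('b',372,215),('jg',154,229),('jgc',150,226),('jr',205,225),('jb',184,196),('key',313,237),('brass',402,206),('al',412,212)]: print(n,h[v,u])
G=([45,100,40],[90,255,255]);R=([0,120,60],[10,255,255]);R2=([165,120,60],[180,255,255]);B=([0,0,0],[180,255,70])
T=[]
for n,uv,r in [('g',(325,200),G),('r',(348,207),R2),('r',(348,207),R),('b',(372,215),B),('key',(315,237),B)]:
    q=seg(p,uv,r)
    if q is None: print(n,None);continue
    m,c,a=q
    rc=cv2.minAreaRect(np.argwhere(m)[:,::-1].astype(np.float32)); z0=.142 if n=='key' else .02
    print(n,c.round(2),a,rc,onplane('top',c,z0).round(4),onplane('top',rc[0],z0).round(4))
    print(onplane('top',cv2.boxPoints(rc),z0).round(4).tolist())
E
```

```text
g [ 61 114 125]
r [  3 188 145]
b [16 65 43]
jg [ 49  49 182]
jgc [ 49  49 182]
jr [  7 120 182]
jb [17 44 92]
key [15 16 65]
brass [ 18 121 181]
al [ 22  21 178]
g [324.51 198.64] 151 ((324.3999938964844, 198.79998779296875), (15.17893123626709, 10.11928653717041), 18.434947967529297) [[ 0.5436 -0.1858  0.02  ]] [[ 0.5431 -0.1855  0.02  ]]
[[0.5345, -0.1556, 0.02], [0.5673, -0.1664, 0.02], [0.5516, -0.2153, 0.02], [0.5189, -0.2044, 0.02]]
r None
r [348.25 206.85] 167 ((348.20001220703125, 206.89999389648438), (15.495158195495605, 10.435516357421875), 18.43494987487793) [[ 0.5168 -0.2662  0.02  ]] [[ 0.5166 -0.266   0.02  ]]
[[0.5078, -0.2355, 0.02], [0.5415, -0.2468, 0.02], [0.5255, -0.2966, 0.02], [0.4918, -0.2852, 0.02]]
b [372.18 214.74] 158 ((372.0499572753906, 214.8500213623047), (15.17893123626709, 10.435516357421875), 18.434947967529297) [[ 0.4911 -0.347   0.02  ]] [[ 0.4908 -0.3465  0.02  ]]
[[0.4818, -0.3165, 0.02], [0.5154, -0.328, 0.02], [0.4998, -0.3766, 0.02], [0.4662, -0.365, 0.02]]
key [315.13 237.72] 187 ((315.79412841796875, 237.82350158691406), (28.297266006469727, 8.403430938720703), 59.03623962402344) [[ 0.412  -0.1406  0.142 ]] [[ 0.4117 -0.1426  0.142 ]]
[[0.4421, -0.1087, 0.142], [0.4559, -0.1311, 0.142], [0.3814, -0.1765, 0.142], [0.3678, -0.1541, 0.142]]
```

```bash
cat >> h.py <<'E'
def proj(name,X):
    c=viewer.calibration(name);Y=np.atleast_2d(X)@c['R'].T+c['t']
    return np.stack([c['fx']*Y[:,0]/Y[:,2]+c['cx'],c['fy']*Y[:,1]/Y[:,2]+c['cy']],1)
def box(cx,cy,yaw,lx,ly,z,ox=0,oy=0):
    q=np.array([[-lx,-ly],[lx,-ly],[lx,ly],[-lx,ly]])/2+[ox,oy];c,s=np.cos(yaw),np.sin(yaw)
    q=q@np.array([[c,s],[-s,c]]); return np.c_[q+[cx,cy],np.full(4,z)]
def circ(x,y,r,z):
    a=np.linspace(0,2*np.pi,40);return np.c_[x+r*np.cos(a),y+r*np.sin(a),np.full(40,z)]
def overlay(name,p,polys,win,fn,f=5):
    u0,v0,u1,v1=win; im=cv2.cvtColor(cv2.resize(p[v0:v1,u0:u1],None,fx=f,fy=f,interpolation=cv2.INTER_CUBIC),cv2.COLOR_RGB2BGR)
    for X,col in polys:
        q=((proj(name,X)-[u0,v0]+.5)*f-.5); cv2.polylines(im,[np.round(q*16).astype(np.int32)],True,col,1,cv2.LINE_AA,4)
    cv2.imwrite('pics/'+fn+'.png',im)
CAR=[.5649,-.3134,-.3147]
def cpt(x,y): 
    c,s=np.cos(CAR[2]),np.sin(CAR[2]);return CAR[0]+c*x-s*y,CAR[1]+s*x+c*y
def carpolys():
    a=CAR; L=[(box(*a,.176,.330,.012),(255,0,255))]
    for y in(.115,.03,-.055): L+=[(box(*a,.038,.055,.02,-.06,y),(255,255,0)),(box(*a,.056,.056,.012,0,y),(0,255,255))]
    L+=[(box(*a,.070,.062,.062,0,-.137),(255,0,0)),(box(*a,.062,.070,.062,0,-.137),(0,128,0)),(circ(*cpt(0,-.137),.023,.062),(0,0,255)),(box(*a,.0185,.0185,.03,0,-.137),(255,0,0))]
    return L
E
python3 - <<'E'
from h import *
z=np.load('pics/top0.npz');p=z['p']
K=(.4115,-.1415,.545)
kp=[(box(*K,.09,.018,.142),(0,255,0)),(box(*K,.09,.018,.116),(0,160,0)),(box(*K,.06,.06,.074),(255,0,0)),(box(*K,.06,.06,.0),(255,0,255)),(circ(K[0],K[1],.022,.08),(0,255,255))]
overlay('top',p,carpolys()+kp,(290,140,430,260),'o1')
p2=np.load('pics/scene0.npz')['p']
overlay('scene',p2,carpolys()+kp,(280,140,400,240),'o2',6)
E
```

```text
(no output)
```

View pics/o1.png

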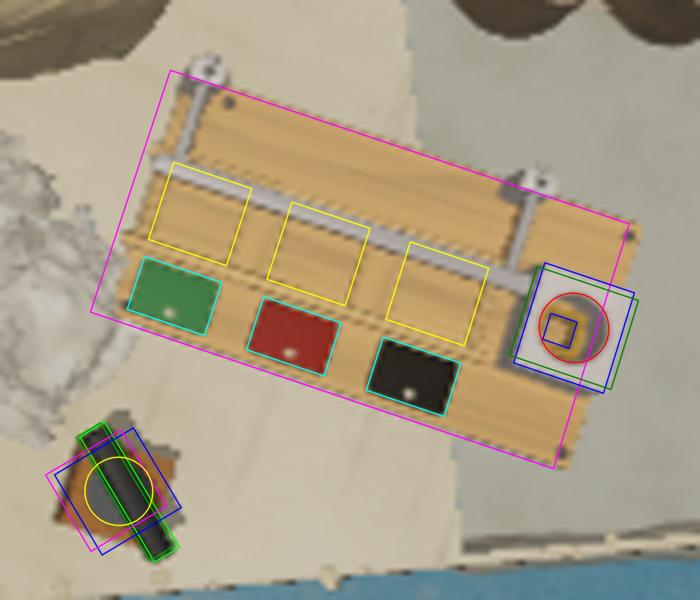

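View pics/o2.png

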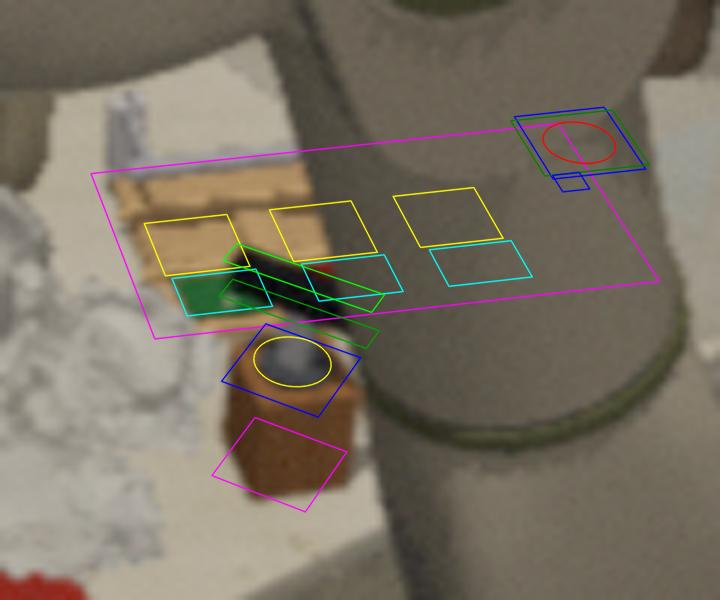

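Run:
```python
from h import *
z=np.load('pics/top0.npz');p=z['p']
K=(.4120,-.1420,.535);S=(.410,-.1405,-.29)
kp=[(box(*K,.09,.018,.142),(0,255,0)),(box(*K,.09,.018,.116),(0,160,0)),(box(*S,.06,.06,.074),(255,0,0)),(box(*S,.06,.06,.0),(255,0,255)),(circ(K[0],K[1],.022,.08),(0,255,255))]
overlay('top',p,kp,(295,210,335,260),'o1',12)
p2=np.load('pics/scene0.npz')['p']
overlay('scene',p2,kp,(300,170,360,230),'o2',10)
a=cv2.imread('pics/o1.png');b=cv2.imread('pics/o2.png');im=np.zeros((600,a.shape[1]+b.shape[1],3),np.uint8);im[:a.shape[0],:a.shape[1]]=a;im[:b.shape[0],a.shape[1]:]=b;im=cv2.resize(im,None,fx=.73,fy=.73);cv2.imwrite('pics/o3.png',im);print(im.shape)
```

```text
(438, 788, 3)
```

View pics/o3.png

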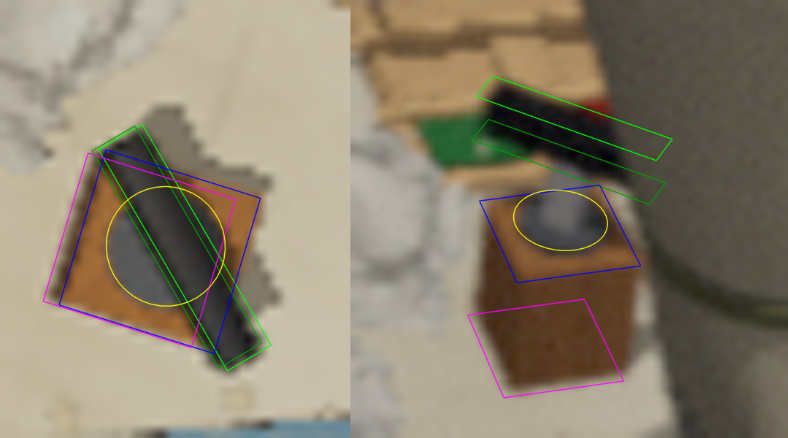

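```bash
cat >> h.py <<'E'
def plan(wps,grip,start=None):
    """wps: (x,y,z,phi_deg of tool y,n rows); prints rows in the tool frame (small tilt is taken out in first rows)"""
    o=manip.get_obs(); pos=np.array(o['position']) if start is None else np.array(start[0]); R=Ro.from_quat(o['ee_rot']) if start is None else start[1]
    out=[]
    for x,y,z,phi,n in wps:
        a=np.radians(phi);Rt=Ro.from_matrix(np.array([[-np.sin(a),np.cos(a),0],[np.cos(a),np.sin(a),0],[0,0,-1]]))
        for k in range(n,0,-1):
            dp=(np.array([x,y,z])-pos)/k; t=R.inv().apply(dp); w=np.degrees((R.inv()*Rt).as_rotvec())/k
            t=np.round(t,3 if k>1 else 4); w=np.round(w,1)
            pos=pos+R.apply(t); R=R*Ro.from_rotvec(np.radians(w)); out.append([*t.tolist(),*w.tolist(),grip])
    for i in range(0,len(out),10): print('[%s]'%','.join(str([float('%g'%q) for q in r]).replace(' ','') for r in out[i:i+10]))
    print(pos.round(4)); return pos,R
E
python3 - <<'E'
from h import *
plan([(.40,.32,.30,20,8),(.44,.08,.30,-20,6),(.411,-.1415,.25,-59.3,6)],1)
E
```

```text
[[-0.04,-0.028,-0.013,-0.0,0.0,7.1,1.0],[-0.043,-0.023,-0.013,-0.0,0.0,7.2,1.0],[-0.046,-0.017,-0.013,-0.0,0.0,7.1,1.0],[-0.047,-0.012,-0.013,-0.0,0.0,7.2,1.0],[-0.048,-0.005,-0.013,-0.0,0.0,7.1,1.0],[-0.049,0.0,-0.013,-0.0,0.0,7.2,1.0],[-0.048,0.007,-0.012,-0.0,0.0,7.1,1.0],[-0.0472,0.0125,-0.0125,-0.0,0.1,7.2,1.0],[-0.04,-0.007,-0.0,-0.0,-0.0,6.7,1.0],[-0.04,-0.003,-0.0,-0.0,-0.0,6.7,1.0]]
[[-0.041,0.002,-0.0,-0.0,-0.0,6.6,1.0],[-0.04,0.007,-0.0,-0.0,-0.0,6.7,1.0],[-0.039,0.011,-0.0,-0.0,-0.0,6.6,1.0],[-0.0373,0.0157,-0.0001,-0.1,-0.0,6.7,1.0],[-0.036,0.008,0.008,0.0,-0.0,6.5,1.0],[-0.035,0.012,0.008,0.0,-0.0,6.6,1.0],[-0.034,0.016,0.008,0.0,-0.0,6.5,1.0],[-0.032,0.02,0.009,0.0,-0.0,6.6,1.0],[-0.029,0.023,0.008,0.0,-0.0,6.5,1.0],[-0.0257,0.0269,0.009,0.0,-0.0,6.6,1.0]]
[ 0.411  -0.1415  0.25  ]
```

{"api": "move_arm", "payload": {
  "deltas": [
    [-0.04,-0.028,-0.013,0,0,7.1,1],
    [-0.043,-0.023,-0.013,0,0,7.2,1],
    [-0.046,-0.017,-0.013,0,0,7.1,1],
    [-0.047,-0.012,-0.013,0,0,7.2,1],
    [-0.048,-0.005,-0.013,0,0,7.1,1],
    [-0.049,0,-0.013,0,0,7.2,1],
    [-0.048,0.007,-0.012,0,0,7.1,1],
    [-0.047,0.0125,-0.0125,0,0,7.2,1],
    [-0.04,-0.007,0,0,0,6.7,1],
    [-0.04,-0.003,0,0,0,6.7,1]
  ]
}}

```text
clock: 1.35
position: [0.4136, 0.2393, 0.3001]
ee_rot: [0.667, 0.745, -0.0, -0.0]
ft_force: [0.1, 0.5, 0.4]
grip_width: 1.0
```

{"api": "move_arm", "payload": {
  "deltas": [
    [-0.041,0.002,0,0,0,6.6,1],
    [-0.04,0.007,0,0,0,6.7,1],
    [-0.039,0.011,0,0,0,6.6,1],
    [-0.037,0.0157,0,0,0,6.7,1],
    [-0.036,0.008,0.008,0,0,6.5,1],
    [-0.035,0.012,0.008,0,0,6.6,1],
    [-0.034,0.016,0.008,0,0,6.5,1],
    [-0.032,0.02,0.009,0,0,6.6,1],
    [-0.029,0.023,0.008,0,0,6.5,1],
    [-0.0257,0.0269,0.009,0,0,6.6,1]
  ]
}}

```text
clock: 2.6
position: [0.4105, -0.1419, 0.25]
ee_rot: [0.965, 0.263, 0.0, -0.0]
ft_force: [-0.0, 0.6, 0.3]
grip_width: 1.001
```

Run:
```python
from h import *
st()
plan([(.4115,-.1415,.25,-59.3,2),(.4115,-.1415,.115,-59.3,5)],1)
p,d=shot('scene','s1');cv2.imwrite('pics/s1.png',cv2.cvtColor(cv2.resize(p,(800,600)),cv2.COLOR_RGB2BGR))
```

```text
{'clock': 2.6, 'position': [0.4105, -0.1419, 0.25], 'ee_rot': [0.9649, 0.2627, 0.0001, -0.0002], 'ft_force': [-0.0446, 0.5841, 0.2683], 'torque': [-0.0314, -0.0295, 0.0266], 'grip_width': 1.001, 'joint_pos': [-0.5465, -0.212, 0.6811, 1.8751, 0.1337, 1.4334, -0.9339]}
[[0.862, 0.507, 0.0001], [0.507, -0.862, 0.0005], [0.0003, -0.0004, -1.0]]
[[0.001,0.0,-0.0,-0.0,-0.0,-0.1,1.0],[0.0001,0.0002,-0.0,-0.0,-0.0,-0.1,1.0],[-0.0,-0.0,0.027,-0.0,-0.0,-0.0,1.0],[-0.0,-0.0,0.027,-0.0,-0.0,-0.0,1.0],[-0.0,-0.0,0.027,-0.0,-0.0,-0.0,1.0],[-0.0,-0.0,0.027,-0.0,-0.0,-0.0,1.0],[-0.0001,-0.0,0.027,-0.0,-0.0,-0.0,1.0]]
[ 0.4115 -0.1415  0.115 ]
```

View pics/s1.png

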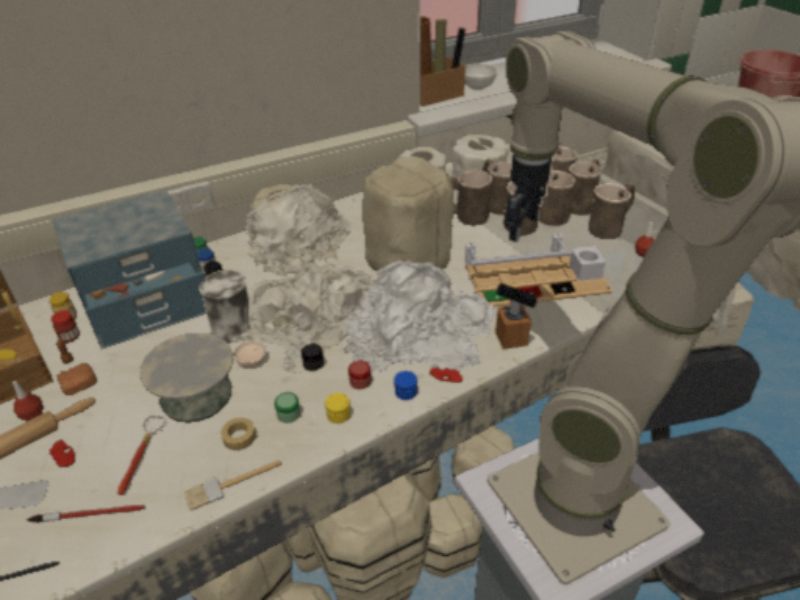

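The arm is now clear of the carrier in the scene view, with the key visible at about (515,300). I'll check the fits here.

Run:
```python
from h import *
K=(.4115,-.1415,.535);S=(.4105,-.141,-.29)
kp=[(box(*K,.09,.018,.142),(0,255,0)),(box(*K,.09,.018,.116),(0,160,0)),(box(*S,.06,.06,.074),(255,0,0)),(box(*S,.06,.06,.0),(255,0,255)),(circ(K[0],K[1],.022,.08),(0,255,255))]
p2=np.load('pics/s1.npz')['p']
overlay('scene',p2,carpolys()+kp,(290,150,400,230),'o4',7)
```

```text
(no output)
```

View pics/o4.png

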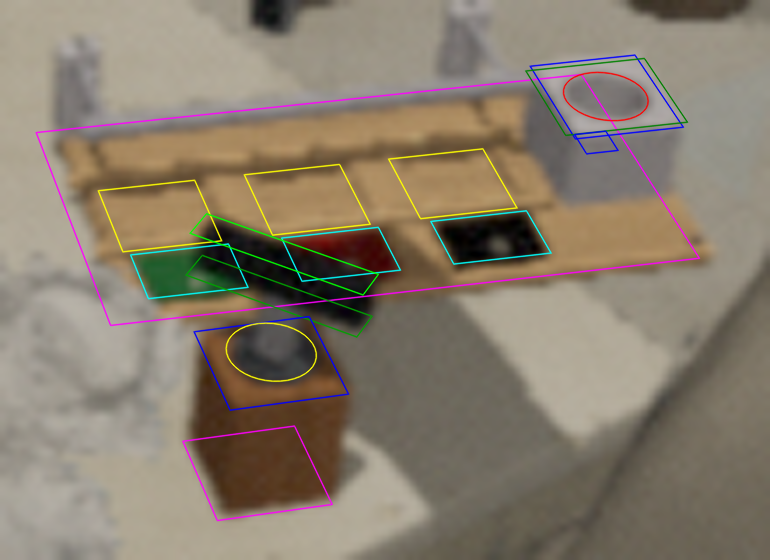

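{"api": "move_arm", "payload": {
  "deltas": [
    [0.001,0,0,0,0,0,1],
    [0,0,0.027,0,0,0,1],
    [0,0,0.027,0,0,0,1],
    [0,0,0.027,0,0,0,1],
    [0,0,0.027,0,0,0,1],
    [0,0,0.027,0,0,0,1],
    [0,0,0.005,0,0,0,1],
    [0,0,0,0,0,0,1]
  ]
}}

```text
clock: 3.65
position: [0.4122, -0.1398, 0.1109]
ee_rot: [0.964, 0.265, -0.0, 0.0]
ft_force: [0.2, 0.4, -0.1]
grip_width: 1.0
```

{"api": "move_arm", "payload": {
  "deltas": [
    [0,0,0,0,0,0,-1],
    [0,0,0,0,0,0,-1],
    [0,0,0,0,0,0,-1],
    [0,0,0,0,0,0,-1],
    [0,0,0,0,0,0,-1],
    [0,0,0,0,0,0,-1],
    [0,0,0,0,0,0,-1],
    [0,0,0,0,0,0,-1]
  ],
  "force": 80
}}

```text
clock: 4.65
position: [0.4118, -0.1403, 0.1104]
ee_rot: [0.964, 0.265, 0.0, -0.0]
ft_force: [-0.1, 0.1, -0.6]
grip_width: -0.0
```

Run:
```python
from h import *
st()
```

```text
{'clock': 4.65, 'position': [0.4118, -0.1403, 0.1104], 'ee_rot': [0.9644, 0.2645, 0.0, -0.0], 'ft_force': [-0.1298, 0.0607, -0.6265], 'torque': [-0.0405, -0.0483, 0.0127], 'grip_width': -0.0005, 'joint_pos': [-0.5485, -0.0668, 0.7623, 2.0804, 0.0514, 1.1102, -0.8456]}
[[0.8601, 0.5102, -0.0], [0.5102, -0.8601, 0.0001], [0.0, -0.0001, -1.0]]
```

Run:
```python
from h import *
p,d=shot('scene','s2');a=cv2.resize(p[140:250,270:390],None,fx=5,fy=5,interpolation=cv2.INTER_CUBIC);cv2.imwrite('pics/s2.png',cv2.cvtColor(a,cv2.COLOR_RGB2BGR))
p,d=shot('top','t2');a=cv2.resize(p[180:270,270:390],None,fx=5,fy=5,interpolation=cv2.INTER_CUBIC);cv2.imwrite('pics/t2.png',cv2.cvtColor(a,cv2.COLOR_RGB2BGR))
st()
```

```text
{'clock': 4.75, 'position': [0.4119, -0.1402, 0.1104], 'ee_rot': [0.9644, 0.2645, 0.0, -0.0], 'ft_force': [-0.126, 0.6279, -1.419], 'torque': [0.0161, 0.0431, 0.0255], 'grip_width': -0.0013, 'joint_pos': [-0.5486, -0.0669, 0.7623, 2.0803, 0.0514, 1.1102, -0.8457]}
[[0.86, 0.5102, 0.0], [0.5102, -0.86, 0.0001], [0.0001, -0.0001, -1.0]]
```

View pics/s2.png

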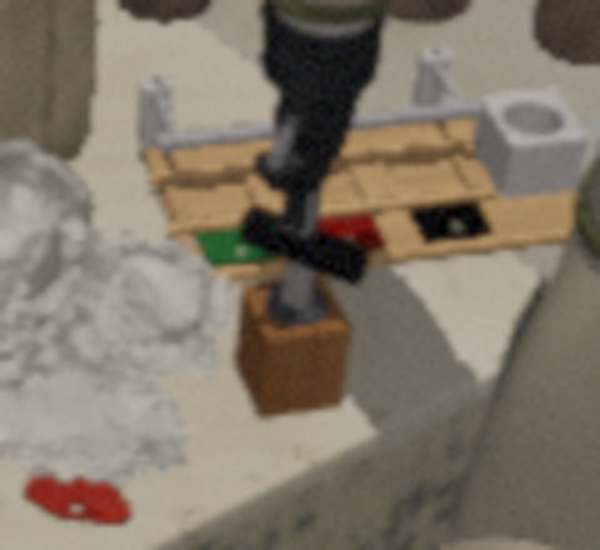

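View pics/t2.png

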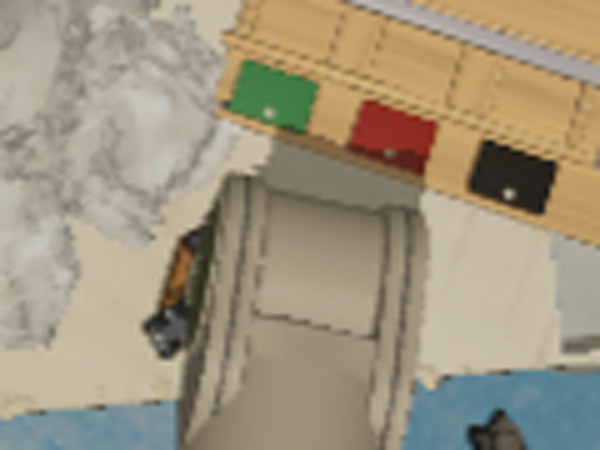

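Run:
```python
from h import *
z=np.load('pics/t2.npz');P=cloud('top',z['d'])
for v in range(222,254,3): print(v,[tuple((1000*P[v,u]).round().astype(int).tolist()) for u in range(297,312,3)])
z=np.load('pics/s2.npz');P=cloud('scene',z['d'])
for v in range(145,200,4): print(v,[tuple((1000*P[v,u]).round().astype(int).tolist()) for u in range(318,350,4)])
```

```text
222 [(464, -94, 13), (464, -104, 13), (464, -115, -5), (464, -125, 5), (464, -135, 4)]
225 [(453, -93, 18), (454, -105, -4), (454, -115, 2), (454, -125, 0), (451, -123, 128)]
228 [(444, -94, 3), (444, -105, 3), (444, -115, 0), (442, -114, 124), (442, -122, 140)]
231 [(433, -95, -1), (433, -105, 0), (434, -115, -4), (433, -119, 72), (430, -90, 460)]
234 [(423, -95, -5), (423, -105, -4), (423, -114, 17), (423, -118, 77), (422, -89, 473)]
237 [(413, -95, -7), (413, -105, 3), (413, -111, 49), (414, -118, 75), (415, -87, 485)]
240 [(403, -95, 0), (403, -105, -1), (404, -109, 75), (405, -106, 209), (408, -86, 500)]
243 [(393, -95, 2), (396, -87, 224), (397, -95, 233), (397, -101, 264), (401, -84, 515)]
246 [(383, -95, 4), (388, -85, 244), (388, -94, 247), (388, -103, 237), (394, -84, 516)]
249 [(373, -95, 5), (379, -87, 228), (379, -95, 238), (379, -104, 228), (387, -85, 512)]
252 [(362, -95, -4), (362, -106, -4), (363, -115, -1), (379, -82, 465), (381, -83, 528)]
145 [(814, -373, 0), (427, -103, 307), (405, -101, 321), (398, -111, 321), (390, -120, 324), (384, -130, 324), (381, -143, 322)
[... 1194 characters left out ...]
 (445, -132, 143), (413, -123, 168), (402, -132, 172), (550, -271, 19), (539, -281, 22), (534, -297, 20), (537, -319, 10)]
185 [(444, -116, 132), (434, -126, 135), (417, -129, 146), (404, -135, 153), (529, -255, 20), (517, -265, 24), (512, -281, 22), (513, -301, 14)]
189 [(-472, 574, 1037), (431, -124, 121), (417, -131, 128), (404, -137, 135), (394, -146, 138), (380, -151, 147), (381, -169, 140), (499, -291, 8)]
193 [(522, -179, 15), (518, -194, 12), (511, -207, 12), (403, -139, 118), (392, -147, 122), (379, -152, 130), (370, -161, 133), (483, -280, 4)]
197 [(447, -123, 73), (439, -135, 74), (413, -132, 95), (400, -138, 103), (421, -173, 72), (481, -242, 1), (477, -258, -3), (468, -270, -1)]
```

Run:
```python
from h import *
for n,pos in (('s1',[.4105,-.1419,.25]),('s2',[.4119,-.1402,.1104])):
    P=cloud('scene',np.load(f'pics/{n}.npz')['d'])
    m=(np.hypot(P[...,0]-pos[0],P[...,1]-pos[1])<.075)&(P[...,2]>.1)
    # lowest points per offset along tool y
    y=np.array([.5102,-.86]);o=(P[...,:2]-np.array(pos[:2]))@y; q=(P[...,:2]-np.array(pos[:2]))@np.array([.86,.51])
    for lo in range(-70,70,10):
        k=m&(o*1000>=lo)&(o*1000<lo+10)&(abs(q)<.014)
        if k.any(): print(n,lo,'z',np.sort(P[...,2][k]).round(3)[[0,len(P[...,2][k])//4,-1]],k.sum())
a=cv2.resize(np.load('pics/s1.npz')['p'][90:230,290:390],None,fx=5,fy=4.2,interpolation=cv2.INTER_CUBIC);cv2.imwrite('pics/s1c.png',cv2.cvtColor(a,cv2.COLOR_RGB2BGR))
```

```text
s1 -70 z [0.343 0.39  0.68 ] 247
s1 -60 z [0.299 0.343 0.681] 194
s1 -50 z [0.298 0.438 0.679] 208
s1 -40 z [0.354 0.427 0.678] 439
s1 -30 z [0.362 0.38  0.672] 47
s1 -20 z [0.121 0.373 0.673] 36
s1 -10 z [0.1   0.12  0.673] 79
s1 0 z [0.1   0.143 0.674] 40
s1 10 z [0.1   0.381 0.674] 17
s1 20 z [0.36  0.365 0.676] 16
s1 30 z [0.303 0.349 0.676] 22
s1 40 z [0.299 0.307 0.675] 70
s1 50 z [0.304 0.329 0.367] 7
s1 60 z [0.344 0.351 0.369] 16
s2 -70 z [0.23  0.482 0.555] 121
s2 -60 z [0.216 0.237 0.554] 94
s2 -50 z [0.205 0.338 0.556] 188
s2 -40 z [0.195 0.287 0.553] 371
s2 -30 z [0.192 0.238 0.549] 45
s2 -20 z [0.105 0.17  0.445] 73
s2 -10 z [0.1   0.123 0.255] 97
s2 0 z [0.102 0.16  0.249] 33
s2 10 z [0.139 0.19  0.239] 5
s2 20 z [0.193 0.196 0.539] 6
s2 30 z [0.195 0.208 0.535] 9
s2 40 z [0.21  0.214 0.228] 6
s2 50 z [0.222 0.222 0.222] 1
```

View pics/s1c.png

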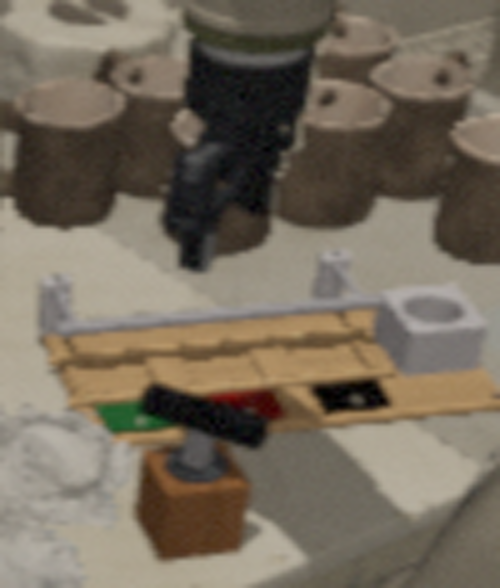

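Run:
```python
from h import *
for n,pos,zr in (('s1',[.4105,-.1419,.25],(.29,.325)),('s2',[.4119,-.1402,.1104],(.15,.18)),('s2',[.4119,-.1402,.1104],(.2,.23))):
    P=cloud('scene',np.load(f'pics/{n}.npz')['d'])
    o=(P[...,:2]-np.array(pos[:2]))@np.array([.5102,-.86]); q=(P[...,:2]-np.array(pos[:2]))@np.array([.86,.51])
    m=(abs(o)<.08)&(abs(q)<.06)&(P[...,2]>zr[0])&(P[...,2]<zr[1])
    for s in(-1,1):
        k=m&(o*s>0); print(n,zr,s,k.sum(),'y',(1000*np.percentile(o[k],[2,50,98])).round(1),'x',(1000*np.percentile(q[k],[2,50,98])).round(1))
# start image, tool at (.1387,.609,.1972)
for cam,n in(('scene','scene0'),('top','top0')):
    P=cloud(cam,np.load(f'pics/{n}.npz')['d']); m=(np.hypot(P[...,0]-.1387,P[...,1]-.609)<.09)&(P[...,2]>.15)&(P[...,2]<.36)
    print(cam,np.percentile(P[...,2][m],[0,1,5,20]).round(3) if m.any() else 0)
```

```text
s1 (0.29, 0.325) -1 51 y [-57.8 -51.9 -42.8] x [-8.2 -0.3 14.8]
s1 (0.29, 0.325) 1 49 y [40.  43.3 49.9] x [-7.3  1.5 12.9]
s2 (0.15, 0.18) -1 43 y [-15.6 -11.2  -3.2] x [-8.6 -1.5 10.8]
s2 (0.15, 0.18) 1 6 y [2.5 4.6 7.8] x [-7.7 -7.2 -6.7]
s2 (0.2, 0.23) -1 68 y [-59.5 -24.7  -4.3] x [-13.9  -7.1  14.4]
s2 (0.2, 0.23) 1 21 y [ 4.6 30.4 50.8] x [-14.3  -9.6  -7.1]
scene [0.243 0.251 0.261 0.295]
top [0.241 0.25  0.263 0.3  ]
```

The pictures disagree with the reading. Depth puts the finger tips about 34 mm above the reported TCP, in both the start view and s1, with the lateral position correct. The fingers therefore shut just above the bar and touched nothing. I'll raise, open and go down again with that offset.

{"api": "move_arm", "payload": {
  "deltas": [
    [0,0,-0.02,0,0,0,1],
    [0,0,-0.02,0,0,0,1],
    [0,0,0,0,0,0,1],
    [0,0,0,0,0,0,1],
    [0,0,0,0,0,0,1],
    [0,0,0,0,0,0,1]
  ]
}}

```text
clock: 5.5
position: [0.4115, -0.1402, 0.1499]
ee_rot: [0.964, 0.265, -0.0, -0.0]
ft_force: [-0.2, -0.2, 0.1]
grip_width: 0.999
```

Run:
```python
from h import *
o=st()
pos=o['position']
P=cloud('scene',shot('scene','s3')[1])
q=(P[...,:2]-np.array(pos[:2]));o=q@np.array([.5102,-.86]);q=q@np.array([.86,.51])
m=(abs(o)<.065)&(abs(o)>.03)&(abs(q)<.02)&(P[...,2]>.15)&(P[...,2]<.3)
print(np.percentile(P[...,2][m],[0,1,3,5,10,20]).round(4))
plan([(.4115,-.1415,.074,-59.3,5)],1)
```

```text
{'clock': 5.5, 'position': [0.4115, -0.1402, 0.1499], 'ee_rot': [0.9644, 0.2645, -0.0004, -0.0001], 'ft_force': [-0.168, -0.1694, 0.0994], 'torque': [0.046, -0.0181, -0.0318], 'grip_width': 0.9995, 'joint_pos': [-0.5517, -0.1254, 0.739, 2.03, 0.0905, 1.2067, -0.8845]}
[[0.8601, 0.5102, -0.0009], [0.5102, -0.8601, -0.0001], [-0.0008, -0.0004, -1.0]]
[0.1941 0.1975 0.2004 0.2025 0.2055 0.2141]
[[-0.0,0.0,0.015,-0.0,0.0,-0.0,1.0],[-0.0,0.0,0.015,-0.0,0.0,-0.0,1.0],[-0.0,0.0,0.015,-0.0,0.0,-0.0,1.0],[-0.0,0.001,0.016,-0.0,0.0,-0.0,1.0],[-0.0007,0.0,0.015,-0.0,0.0,-0.0,1.0]]
[ 0.4115 -0.1415  0.074 ]
```

{"api": "move_arm", "payload": {
  "deltas": [
    [0,0,0.015,0,0,0,1],
    [0,0,0.015,0,0,0,1],
    [0,0,0.015,0,0,0,1],
    [0,0.001,0.015,0,0,0,1],
    [0,0,0.015,0,0,0,1],
    [0,0,0,0,0,0,1]
  ]
}}

```text
clock: 6.3
position: [0.4115, -0.1411, 0.0742]
ee_rot: [0.964, 0.264, -0.001, -0.0]
ft_force: [0.3, 0.4, -0.4]
grip_width: 1.0
```

{"api": "move_arm", "payload": {
  "deltas": [
    [0,0,0,0,0,0,-1],
    [0,0,0,0,0,0,-1],
    [0,0,0,0,0,0,-1],
    [0,0,0,0,0,0,-1],
    [0,0,0,0,0,0,-1],
    [0,0,0,0,0,0,-1],
    [0,0,0,0,0,0,-1]
  ],
  "force": 80
}}

```text
clock: 7.18
position: [0.4126, -0.1411, 0.0756]
ee_rot: [0.964, 0.265, 0.0, -0.0]
ft_force: [0.1, 1.4, 5.7]
grip_width: 0.199
```

Run:
```python
from h import *
st()
```

```text
{'clock': 7.175, 'position': [0.4126, -0.1411, 0.0756], 'ee_rot': [0.9644, 0.2645, 0.0002, -0.0001], 'ft_force': [0.1294, 1.3639, 5.7203], 'torque': [0.1859, 0.3668, -0.0279], 'grip_width': 0.199, 'joint_pos': [-0.5467, 0.0003, 0.7863, 2.1171, -0.0006, 1.024, -0.7954]}
[[0.86, 0.5102, 0.0004], [0.5102, -0.86, 0.0002], [0.0004, -0.0, -1.0]]
```

Gripped: opening 0.2 × 85 = 17 mm, which is the bar's thickness. Lifting.

{"api": "move_arm", "payload": {
  "deltas": [
    [0,0,-0.01,0,0,0,-1],
    [0,0,-0.015,0,0,0,-1],
    [0,0,-0.02,0,0,0,-1],
    [0,0,-0.02,0,0,0,-1],
    [0,0,-0.02,0,0,0,-1],
    [0,0,-0.02,0,0,0,-1],
    [0,0,0,0,0,0,-1]
  ]
}}

```text
clock: 8.05
position: [0.4131, -0.1413, 0.182]
ee_rot: [0.964, 0.264, 0.001, 0.0]
ft_force: [0.2, 0.3, -2.4]
grip_width: 0.2
```

Run:
```python
from h import *
o=st()
sx,sy=cpt(0,-.137);print(sx,sy)
p,d=shot('scene','s4');a=cv2.resize(p[120:230,270:400],None,fx=5,fy=5,interpolation=cv2.INTER_CUBIC);cv2.imwrite('pics/s4.png',cv2.cvtColor(a,cv2.COLOR_RGB2BGR))
plan([(.46,-.30,.185,-83,4),(sx,sy,.185,-108,4)],-1)
```

```text
{'clock': 8.05, 'position': [0.4131, -0.1413, 0.182], 'ee_rot': [0.9644, 0.2645, 0.0015, 0.0001], 'ft_force': [0.1984, 0.3133, -2.4317], 'torque': [-0.0124, 0.0205, -0.0183], 'grip_width': 0.1999, 'joint_pos': [-0.5585, -0.1618, 0.7281, 1.9834, 0.1112, 1.2784, -0.9043]}
[[0.8601, 0.5101, 0.0029], [0.5101, -0.8601, 0.0005], [0.0027, 0.001, -1.0]]
0.5224942230824241 -0.44367183150634215
[[-0.01,0.04,-0.001,-0.0,-0.0,5.9,-1.0],[-0.006,0.041,-0.001,-0.0,-0.0,5.9,-1.0],[-0.002,0.042,-0.001,-0.0,-0.0,5.9,-1.0],[0.0031,0.041,-0.0012,-0.0,-0.1,6.0,-1.0],[0.011,0.038,-0.0,-0.0,0.0,6.2,-1.0],[0.015,0.036,-0.0,-0.0,0.0,6.3,-1.0],[0.019,0.034,-0.0,-0.0,0.0,6.2,-1.0],[0.0228,0.0318,-0.0,-0.0,0.0,6.3,-1.0]]
[ 0.5225 -0.4437  0.185 ]
```

View pics/s4.png

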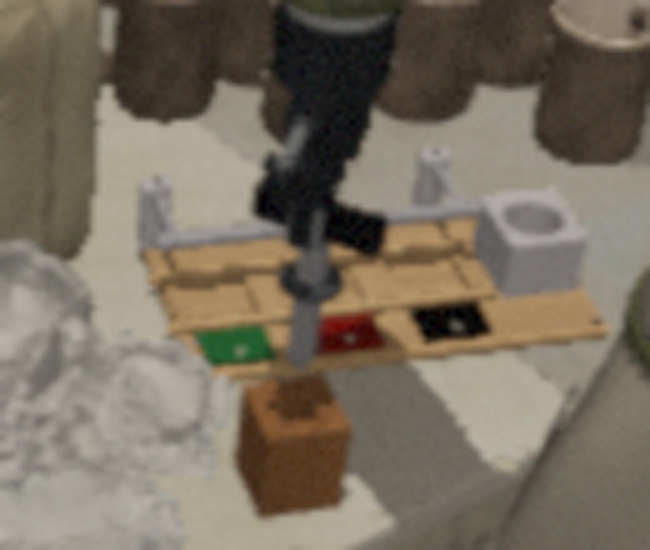

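Run:
```python
from h import *
p=np.load('pics/s4.npz')['p']; x,y=.4131,-.1413;a=.535;dz=.106
L=[(np.array([[x,y,.004+dz],[x,y,.116+dz]]),(0,0,255)),(circ(x,y,.022,.08+dz),(0,255,255)),(box(x,y,a,.016,.016,.010+dz),(255,0,0)),(box(x,y,a,.09,.018,.142+dz),(0,255,0)),(box(x,y,a,.09,.018,.116+dz),(0,160,0)),(box(.4105,-.141,-.29,.024,.024,.074),(255,0,255)),(box(.4105,-.141,-.29,.06,.06,.074),(255,0,255))]
overlay('scene',p,L,(310,140,360,225),'o5',7)
P=cloud('scene',np.load('pics/s4.npz')['d'])
k=[]
for v in range(168,193,2):
    r=[P[v,u] for u in range(325,338) if np.hypot(P[v,u,0]-x,P[v,u,1]-y)<.035 and P[v,u,2]>.09]
    print(v,np.round(np.mean(r,0),3) if r else None,len(r))
```

```text
168 [ 0.4   -0.131  0.227] 11
170 [ 0.405 -0.134  0.214] 6
172 [ 0.415 -0.141  0.197] 9
174 [ 0.413 -0.141  0.191] 13
176 [ 0.407 -0.137  0.187] 13
178 [ 0.399 -0.134  0.186] 12
180 [ 0.402 -0.133  0.176] 6
182 [ 0.408 -0.139  0.161] 6
184 [ 0.408 -0.14   0.152] 6
186 [ 0.409 -0.138  0.144] 6
188 [ 0.407 -0.137  0.137] 6
190 [ 0.408 -0.138  0.128] 6
192 [ 0.407 -0.139  0.119] 4
```

View pics/o5.png

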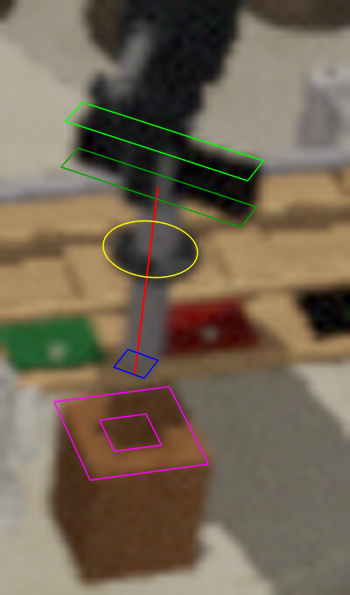

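{"api": "move_arm", "payload": {
  "deltas": [
    [-0.01,0.04,-0.001,0,0,5.9,-1],
    [-0.006,0.041,-0.001,0,0,5.9,-1],
    [-0.002,0.042,-0.001,0,0,5.9,-1],
    [0.003,0.041,-0.001,0,0,6,-1],
    [0.011,0.038,0,0,0,6.2,-1],
    [0.015,0.036,0,0,0,6.3,-1],
    [0.019,0.034,0,0,0,6.2,-1],
    [0.0228,0.0318,0,0,0,6.3,-1],
    [0,0,0,0,0,0,-1],
    [0,0,0,0,0,0,-1]
  ]
}}

```text
clock: 9.35
position: [0.5217, -0.4433, 0.1834]
ee_rot: [0.988, -0.156, -0.001, -0.0]
ft_force: [0.6, -0.4, -2.2]
grip_width: 0.199
```

Run:
```python
from h import *
o=st(); x,y,z=o['position'];R=Ro.from_quat(o['ee_rot']).as_matrix();phi=np.arctan2(R[1,1],R[0,1]);a=phi+np.pi/2;dz=z-.076
L=[(np.array([[x,y,.004+dz],[x,y,.116+dz]]),(0,0,255)),(circ(x,y,.022,.08+dz),(0,255,255)),(box(x,y,a,.016,.016,.010+dz),(255,0,0)),(box(x,y,a,.09,.018,.142+dz),(0,255,0)),(box(x,y,a,.09,.018,.116+dz),(0,160,0))]
p,d=shot('scene','s5'); overlay('scene',p,L+carpolys()[-4:],(335,125,405,205),'o6',8)
p,d=shot('top','t5'); overlay('top',p,L+carpolys(),(300,150,430,240),'o7',6)
```

```text
{'clock': 9.35, 'position': [0.5217, -0.4433, 0.1834], 'ee_rot': [0.9877, -0.1564, -0.0008, -0.0003], 'ft_force': [0.5727, -0.4236, -2.2007], 'torque': [-0.0274, 0.0056, 0.0291], 'grip_width': 0.1989, 'joint_pos': [0.0285, 0.6368, 0.9689, 1.34, -0.5174, 1.428, -0.911]}
[[0.9511, -0.309, -0.0015], [-0.309, -0.9511, 0.0008], [-0.0017, -0.0003, -1.0]]
```

View pics/o6.png

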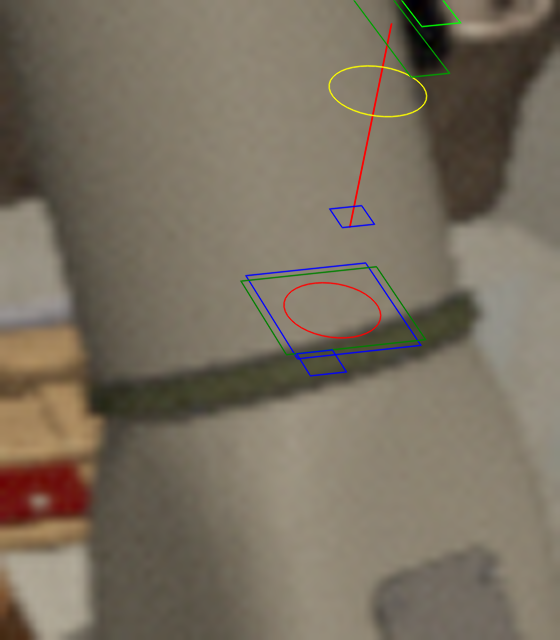

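View pics/o7.png

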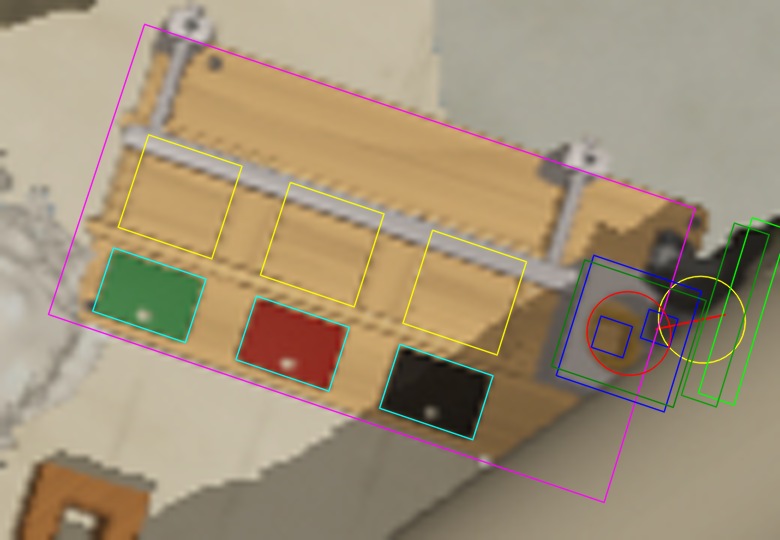

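{"api": "move_arm", "payload": {
  "deltas": [
    [0,-0.0003,0.012,0,0,0,-1],
    [0.0005,0,0.015,0,0,0,-1],
    [0,0,0.015,0,0,0,-1],
    [0,0,0.015,0,0,0,-1],
    [0,0,0.01,0,0,0,-1],
    [0,0,0.003,0,0,0,-1],
    [0,0,0,0,0,0,-1]
  ]
}}

```text
clock: 10.32
position: [0.5228, -0.4437, 0.1145]
ee_rot: [0.988, -0.157, 0.0, 0.0]
ft_force: [0.1, 0.5, -0.9]
grip_width: 0.195
```

Run:
```python
from h import *
st()
```

```text
{'clock': 10.325, 'position': [0.5228, -0.4437, 0.1145], 'ee_rot': [0.9876, -0.1567, 0.0001, 0.0001], 'ft_force': [0.0784, 0.4807, -0.9283], 'torque': [-0.0189, 0.0255, -0.0174], 'grip_width': 0.1946, 'joint_pos': [0.0336, 0.685, 0.9345, 1.4236, -0.5548, 1.3094, -0.8842]}
[[0.9509, -0.3095, 0.0001], [-0.3095, -0.9509, -0.0001], [0.0001, 0.0001, -1.0]]
```

{"api": "move_arm", "payload": {
  "deltas": [
    [0,0,0.003,0,0,0,-1],
    [0,0,0.003,0,0,0,-1],
    [0,0,0.003,0,0,0,-1],
    [0,0,0.003,0,0,0,-1],
    [0,0,0.003,0,0,0,-1],
    [0,0,0,0,0,0,-1]
  ]
}}

```text
clock: 11.08
position: [0.5227, -0.4434, 0.0991]
ee_rot: [0.988, -0.157, -0.0, -0.0]
ft_force: [0.2, 0.7, -0.8]
grip_width: 0.196
```

{"api": "move_arm", "payload": {
  "deltas": [
    [0,0,0.003,0,0,0,-1],
    [0,0,0.003,0,0,0,-1],
    [0,0,0.003,0,0,0,-1],
    [0,0,0,0,0,0,-1]
  ]
}}

```text
clock: 11.58
position: [0.5236, -0.4446, 0.0914]
ee_rot: [0.988, -0.157, 0.001, 0.001]
ft_force: [2.8, -3.7, 1.2]
grip_width: 0.198
```

{"api": "move_arm", "payload": {
  "deltas": [
    [0.0012,0.0008,0,0,0,0,-1],
    [0,0,0.002,0,0,0,-1],
    [0,0,0.002,0,0,0,-1],
    [0,0,0,0,0,0,-1]
  ]
}}

```text
clock: 12.08
position: [0.5237, -0.4448, 0.086]
ee_rot: [0.988, -0.157, -0.0, 0.0]
ft_force: [1.8, -3.4, -2.0]
grip_width: 0.197
```

{"api": "move_arm", "payload": {
  "deltas": [
    [0.0004,0.0007,0,0,0,0,-1],
    [0,0,0.003,0,0,0,-1],
    [0,0,0,0,0,0,-1]
  ]
}}

```text
clock: 12.45
position: [0.524, -0.4453, 0.0837]
ee_rot: [0.988, -0.157, 0.0, -0.0]
ft_force: [2.1, -0.7, 3.6]
grip_width: 0.201
```

Key seated: tip about 12–14 mm high, with contact force on the bottom. Turning counter-clockwise.

{"api": "move_arm", "payload": {
  "deltas": [
    [0,0,-0.0008,0,0,-5,-1],
    [0,0,0,0,0,-8,-1],
    [0,0,0,0,0,-8,-1],
    [0,0,0,0,0,-8,-1],
    [0,0,0,0,0,-8,-1],
    [0,0,0,0,0,-8,-1],
    [0,0,0,0,0,-8,-1],
    [0,0,0,0,0,-8,-1],
    [0,0,0,0,0,-8,-1],
    [0,0,0,0,0,-8,-1]
  ]
}}

```text
clock: 13.7
position: [0.5229, -0.4434, 0.0837]
ee_rot: [0.869, 0.494, -0.0, -0.003]
ft_force: [-3.8, 4.9, 6.6]
grip_width: 0.2
```

Run:
```python
from h import *
o=st();R=Ro.from_quat(o['ee_rot']).as_matrix();print('phi',np.degrees(np.arctan2(R[1,1],R[0,1])))
p,d=shot('top','t6'); overlay('top',p,carpolys(),(300,150,430,240),'o8',6)
```

```text
{'clock': 13.7, 'position': [0.5229, -0.4434, 0.0837], 'ee_rot': [0.8693, 0.4943, -0.0, -0.0025], 'ft_force': [-3.828, 4.9459, 6.5921], 'torque': [1.7399, 1.0532, -0.1858], 'grip_width': 0.1999, 'joint_pos': [0.2064, 0.613, 0.6324, 1.4393, -0.3728, 1.2152, 0.3468]}
[[0.5113, 0.8594, -0.0026], [0.8594, -0.5112, 0.0043], [0.0024, -0.0044, -1.0]]
phi -30.746765920909542
```

View pics/o8.png

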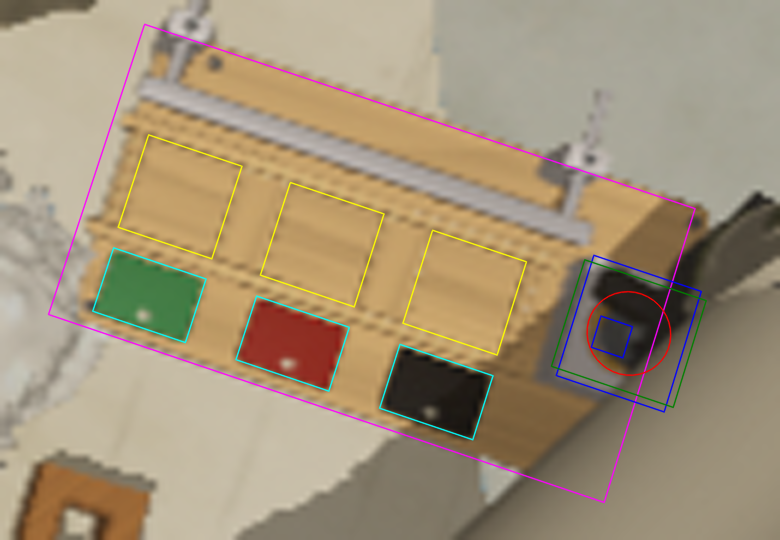

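The keeper bar has moved well back. I'll turn further until the stop shows in the torque.

{"api": "move_arm", "payload": {
  "deltas": [
    [0,0,-0.0005,0,0,-3,-1],
    [0,0,0,0,0,-3,-1],
    [0,0,0,0,0,0,-1]
  ]
}}

```text
clock: 14.12
position: [0.5226, -0.4432, 0.0838]
ee_rot: [0.843, 0.538, -0.0, -0.003]
ft_force: [-2.4, 4.8, 4.4]
grip_width: 0.203
```

```bash
cat >> h.py <<'E'
def edge():
    """front edge of keeper bar in carrier x (mm), from the top picture (z=.069)"""
    p,d=viewer.camera('top'); P=onplane('top',np.c_[np.indices((384,512))[1].ravel(),np.indices((384,512))[0].ravel()],.069)
    g=cv2.cvtColor(p,cv2.COLOR_RGB2HSV)[...,1].astype(np.float32); out=[]
    for y in(.10,.05,0,-.05):
        xs=np.arange(-.01,.075,.0005); q=proj('top',np.array([[*cpt(x,y),.069] for x in xs])).astype(np.float32)
        s=cv2.remap(g,q[:,:1],q[:,1:],cv2.INTER_LINEAR).ravel(); m=s<(s.min()+np.median(s))/2
        out.append((xs[m].min()*1000,xs[m].max()*1000))
    print('bar front/back',np.round(out,1).tolist()); return p
E
python3 - <<'E'
from h import *
o=st();R=Ro.from_quat(o['ee_rot']).as_matrix();print('phi',np.degrees(np.arctan2(R[1,1],R[0,1])))
edge()
E
```

```text
{'clock': 14.125, 'position': [0.5226, -0.4432, 0.0838], 'ee_rot': [0.8432, 0.5375, -0.0001, -0.0029], 'ft_force': [-2.3905, 4.781, 4.417], 'torque': [1.5301, 0.8777, -0.0678], 'grip_width': 0.2027, 'joint_pos': [0.2197, 0.6074, 0.6114, 1.4386, -0.3587, 1.2136, 0.4386]}
[[0.4221, 0.9065, -0.0032], [0.9065, -0.4221, 0.0047], [0.0029, -0.0049, -1.0]]
phi -24.967268327909203
bar front/back [[40.0, 53.0], [39.5, 53.0], [39.5, 53.0], [40.0, 52.5]]
```

{"api": "move_arm", "payload": {
  "deltas": [
    [0,0,-0.0005,0,0,-4,-1],
    [0,0,0,0,0,-4,-1],
    [0,0,0,0,0,0,-1]
  ]
}}

```text
clock: 14.55
position: [0.5221, -0.4432, 0.0838]
ee_rot: [0.804, 0.595, -0.0, -0.003]
ft_force: [-2.6, 4.9, 1.1]
grip_width: 0.201
```

```bash
sed -i "s/def edge():/def edge(p=None):/; s/    p,d=viewer.camera('top'); P=onplane.*/    p=viewer.camera('top')[0] if p is None else p/" h.py
python3 - <<'E'
from h import *
o=st();R=Ro.from_quat(o['ee_rot']).as_matrix();print('phi',np.degrees(np.arctan2(R[1,1],R[0,1])))
edge();edge(np.load('pics/t5.npz')['p'])
E
```

```text
{'clock': 14.55, 'position': [0.5221, -0.4432, 0.0838], 'ee_rot': [0.8036, 0.5951, -0.0002, -0.0033], 'ft_force': [-2.5783, 4.9349, 1.1402], 'torque': [1.4214, 0.9653, -0.0503], 'grip_width': 0.2011, 'joint_pos': [0.2381, 0.6003, 0.5828, 1.4376, -0.3396, 1.2113, 0.566]}
[[0.2917, 0.9565, -0.0042], [0.9565, -0.2917, 0.005], [0.0036, -0.0054, -1.0]]
phi -16.95963157067169
bar front/back [[43.5, 57.0], [43.5, 57.0], [43.0, 56.5], [43.5, 56.5]]
bar front/back [[9.0, 22.0], [8.5, 22.0], [8.5, 21.5], [9.0, 22.0]]
```

{"api": "move_arm", "payload": {
  "deltas": [
    [0,0,0,0,0,-4,-1],
    [0,0,0,0,0,-3,-1],
    [0,0,0,0,0,-2,-1],
    [0,0,0,0,0,0,-1]
  ]
}}

```text
clock: 15.1
position: [0.5218, -0.4433, 0.0838]
ee_rot: [0.755, 0.656, 0.0, -0.003]
ft_force: [-4.3, 4.1, 2.8]
grip_width: 0.201
```

Run:
```python
from h import *
o=st();R=Ro.from_quat(o['ee_rot']).as_matrix();print('phi',np.degrees(np.arctan2(R[1,1],R[0,1])))
edge()
```

```text
{'clock': 15.1, 'position': [0.5218, -0.4433, 0.0838], 'ee_rot': [0.7551, 0.6556, 0.0, -0.0034], 'ft_force': [-4.3223, 4.0957, 2.8125], 'torque': [1.5408, 1.1537, -0.6993], 'grip_width': 0.2007, 'joint_pos': [0.2589, 0.593, 0.5511, 1.4365, -0.3192, 1.2085, 0.7083]}
[[0.1403, 0.9901, -0.0045], [0.9901, -0.1403, 0.0051], [0.0045, -0.0051, -1.0]]
phi -8.064093838636
bar front/back [[44.5, 57.5], [44.0, 57.5], [44.5, 58.0], [45.0, 58.5]]
```

The torque jumped to 0.7 N m, so the stop is reached; the bar reads 44.5–45 mm (45 expected). I'll back off inside the play, relieve the side load and lift the key out.

{"api": "move_arm", "payload": {
  "deltas": [
    [-0.0005,0.0008,0,0,0,4,-1],
    [-0.0006,0.0008,0,0,0,3,-1],
    [0,0,0,0,0,0,-1]
  ]
}}

```text
clock: 15.52
position: [0.523, -0.4441, 0.0839]
ee_rot: [0.794, 0.608, -0.0, -0.004]
ft_force: [-5.6, 6.5, 4.6]
grip_width: 0.198
```

Run:
```python
from h import *
o=st();R=Ro.from_quat(o['ee_rot']).as_matrix();print('phi',np.degrees(np.arctan2(R[1,1],R[0,1])))
edge()
```

```text
{'clock': 15.525, 'position': [0.523, -0.4441, 0.0839], 'ee_rot': [0.7937, 0.6083, -0.0003, -0.004], 'ft_force': [-5.6312, 6.495, 4.5964], 'torque': [2.2135, 1.7972, -0.0524], 'grip_width': 0.1979, 'joint_pos': [0.2445, 0.6027, 0.5758, 1.4314, -0.3365, 1.2145, 0.5966]}
[[0.26, 0.9656, -0.0054], [0.9656, -0.26, 0.006], [0.0044, -0.0068, -1.0]]
phi -15.07102084188149
bar front/back [[44.0, 57.5], [44.0, 57.0], [44.5, 57.5], [44.5, 58.0]]
```

{"api": "move_arm", "payload": {
  "deltas": [
    [0.0005,-0.0008,0,0,0,0,-1],
    [0.0005,-0.0008,0,0,0,0,-1],
    [0,0,-0.005,0,0,0,-1],
    [0,0,-0.01,0,0,0,-1],
    [0,0,-0.015,0,0,0,-1],
    [0,0,-0.02,0,0,0,-1],
    [0,0,-0.02,0,0,0,-1],
    [0,0,-0.02,0,0,0,-1],
    [0,0,-0.015,0,0,0,-1],
    [0,0,0,0,0,0,-1]
  ]
}}

```text
clock: 16.82
position: [0.5244, -0.4459, 0.1916]
ee_rot: [0.793, 0.609, 0.0, 0.001]
ft_force: [-0.2, 0.4, -1.4]
grip_width: 0.201
```

Run:
```python
from h import *
o=st();R=Ro.from_quat(o['ee_rot']).as_matrix();print('phi',np.degrees(np.arctan2(R[1,1],R[0,1])))
p=edge();cv2.imwrite('pics/t7.png',cv2.cvtColor(cv2.resize(p[150:270,290:430],None,fx=5,fy=5,interpolation=cv2.INTER_CUBIC),cv2.COLOR_RGB2BGR))
p,d=shot('scene','s7');cv2.imwrite('pics/s7.png',cv2.cvtColor(cv2.resize(p[100:250,290:420],None,fx=4,fy=4,interpolation=cv2.INTER_CUBIC),cv2.COLOR_RGB2BGR))
```

```text
{'clock': 16.825, 'position': [0.5244, -0.4459, 0.1916], 'ee_rot': [0.7935, 0.6086, 0.0003, 0.001], 'ft_force': [-0.2421, 0.3836, -1.3627], 'torque': [0.0214, 0.0033, -0.0604], 'grip_width': 0.2015, 'joint_pos': [0.2329, 0.5256, 0.6102, 1.3088, -0.2967, 1.3947, 0.5675]}
[[0.2592, 0.9658, 0.0017], [0.9658, -0.2592, -0.0012], [-0.0007, 0.002, -1.0]]
phi -15.022531168284827
bar front/back [[44.0, 57.5], [44.0, 57.0], [44.5, 57.5], [44.5, 58.0]]
```

View pics/t7.png

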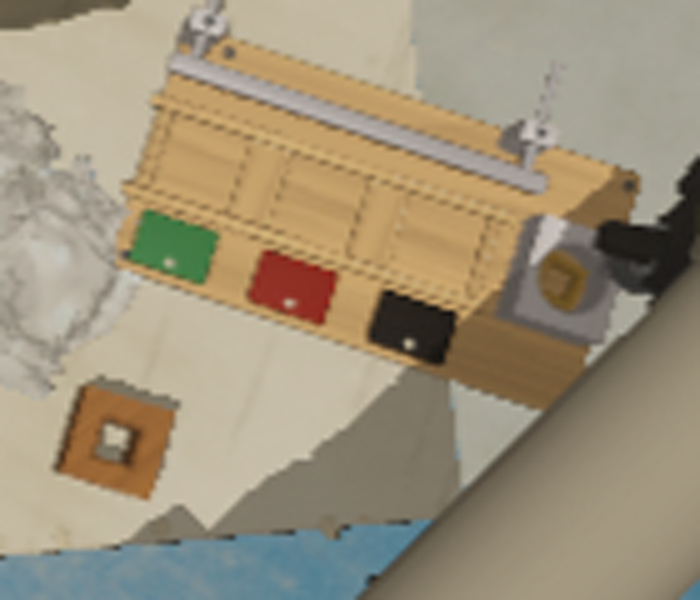

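View pics/s7.png

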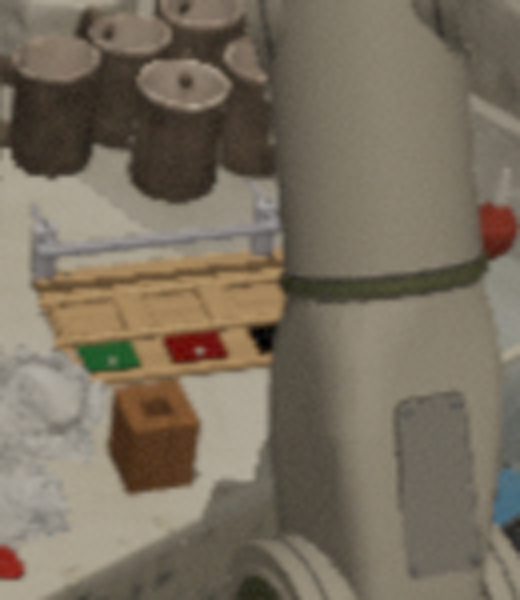

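Run:
```python
from h import *
print(onplane('top',[(313.0,237.6)],.07))
plan([(.465,-.30,.195,-15,4),(.4125,-.141,.195,-7,5)],-1)
```

```text
[[ 0.41197522 -0.14171693  0.07      ]]
[[0.031,-0.024,-0.001,-0.0,-0.0,-0.0,-1.0],[0.031,-0.023,-0.001,-0.0,-0.0,-0.0,-1.0],[0.031,-0.024,-0.002,-0.0,-0.0,-0.0,-1.0],[0.032,-0.0235,-0.0013,-0.0,-0.0,-0.0,-1.0],[0.028,-0.018,0.0,-0.0,-0.0,-1.6,-1.0],[0.028,-0.018,0.0,-0.0,-0.0,-1.6,-1.0],[0.029,-0.017,0.0,-0.0,-0.0,-1.6,-1.0],[0.03,-0.016,0.0,-0.0,-0.0,-1.6,-1.0],[0.0297,-0.0148,0.0001,-0.0,-0.0,-1.6,-1.0]]
[ 0.4125 -0.141   0.195 ]
```

{"api": "move_arm", "payload": {
  "deltas": [
    [0.031,-0.024,-0.001,0,0,0,-1],
    [0.031,-0.023,-0.001,0,0,0,-1],
    [0.031,-0.024,-0.002,0,0,0,-1],
    [0.032,-0.0235,-0.001,0,0,0,-1],
    [0.028,-0.018,0,0,0,-1.6,-1],
    [0.028,-0.018,0,0,0,-1.6,-1],
    [0.029,-0.017,0,0,0,-1.6,-1],
    [0.03,-0.016,0,0,0,-1.6,-1],
    [0.0297,-0.015,0,0,0,-1.6,-1],
    [0,0,0,0,0,0,-1]
  ]
}}

```text
clock: 18.18
position: [0.4118, -0.1391, 0.1945]
ee_rot: [0.748, 0.664, -0.0, -0.001]
ft_force: [0.1, -0.7, -1.5]
grip_width: 0.204
```

Run:
```python
from h import *
o=st(); x,y,z=o['position'];R=Ro.from_quat(o['ee_rot']).as_matrix();phi=np.arctan2(R[1,1],R[0,1]);print(np.degrees(phi));dz=z-.076
a=phi+np.radians(80)
L=[(np.array([[x,y,.004+dz],[x,y,.116+dz]]),(0,0,255)),(circ(x,y,.022,.08+dz),(0,255,255)),(box(x,y,a,.016,.016,.010+dz),(255,0,0)),(box(x,y,a,.09,.018,.142+dz),(0,255,0)),(box(x,y,a,.09,.018,.116+dz),(0,160,0)),(box(.412,-.1417,-.29,.024,.024,.074),(255,0,255)),(box(.412,-.1417,-.29,.06,.06,.074),(255,0,255))]
p,d=shot('scene','s8');overlay('scene',p,L,(300,130,370,220),'o9',7)
overlay('scene',p,[],(300,130,370,220),'o9r',7)
cv2.imwrite('pics/o9.png',np.hstack([cv2.imread('pics/o9.png'),cv2.imread('pics/o9r.png')])[:600,:800])
p,d=shot('top','t8');overlay('top',p,L,(270,170,370,260),'o10',7)
```

```text
{'clock': 18.175, 'position': [0.4118, -0.1391, 0.1945], 'ee_rot': [0.7478, 0.6639, -0.0, -0.0007], 'ft_force': [0.0627, -0.7238, -1.5329], 'torque': [-0.0455, -0.0286, -0.019], 'grip_width': 0.2037, 'joint_pos': [-0.249, -0.1244, 0.4395, 1.9546, 0.054, 1.3012, 0.0543]}
[[0.1185, 0.993, -0.0009], [0.993, -0.1185, 0.001], [0.0009, -0.001, -1.0]]
-6.804235527120227
```

View pics/o9.png

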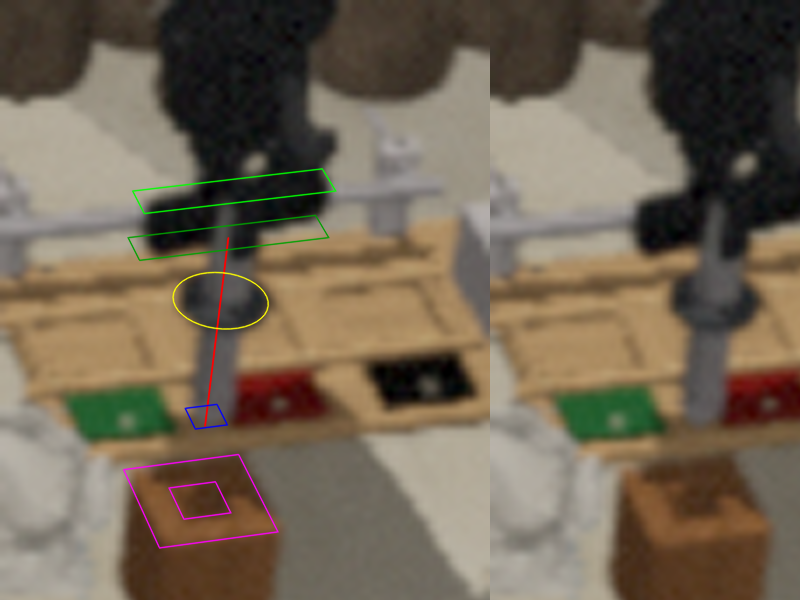

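View pics/o10.png

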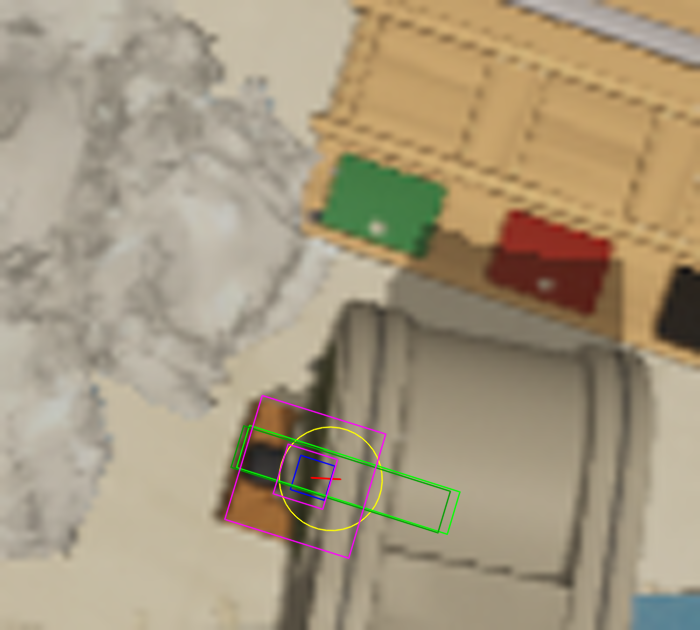

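{"api": "move_arm", "payload": {
  "deltas": [
    [-0.002,0.0008,0.015,0,0,0,-1],
    [0,0,0.02,0,0,0,-1],
    [0,0,0.01,0,0,0,-1],
    [0,0,0.005,0,0,0,-1],
    [0,0,0.005,0,0,0,-1],
    [0,0,0,0,0,0,-1]
  ]
}}

```text
clock: 19.02
position: [0.4131, -0.1434, 0.1402]
ee_rot: [0.749, 0.662, 0.0, 0.0]
ft_force: [0.9, -0.8, -1.6]
grip_width: 0.202
```

{"api": "move_arm", "payload": {
  "deltas": [
    [0.0015,0,0.01,0,0,0,-1],
    [0,0,0.01,0,0,0,-1],
    [0,0,0.015,0,0,0,-1],
    [0,0,0.015,0,0,0,-1],
    [0,0,0.008,0,0,0,-1],
    [0,0,0,0,0,0,-1]
  ]
}}

```text
clock: 19.77
position: [0.4127, -0.1418, 0.0815]
ee_rot: [0.749, 0.662, -0.001, -0.0]
ft_force: [-0.3, -0.8, -0.9]
grip_width: 0.2
```

{"api": "move_arm", "payload": {
  "deltas": [
    [0,0,0.003,0,0,0,-1],
    [0,0,0.002,0,0,0,-1],
    [0,0,0,0,0,0,-1]
  ]
}}

```text
clock: 20.15
position: [0.4132, -0.1418, 0.0772]
ee_rot: [0.749, 0.662, 0.0, 0.0]
ft_force: [-1.1, 0.7, -2.8]
grip_width: 0.194
```

{"api": "move_arm", "payload": {
  "deltas": [
    [0,0,0.002,0,0,0,-1],
    [0,0,0,0,0,0,-1],
    [0,0,0,0,0,0,1],
    [0,0,0,0,0,0,1],
    [0,0,0,0,0,0,1],
    [0,0,0,0,0,0,1],
    [0,0,0,0,0,0,1],
    [0,0,0,0,0,0,1]
  ]
}}

```text
clock: 21.15
position: [0.4132, -0.1418, 0.0752]
ee_rot: [0.749, 0.662, 0.0, -0.0]
ft_force: [0.2, 0.2, 1.0]
grip_width: 0.997
```

{"api": "move_arm", "payload": {
  "deltas": [
    [0,0,-0.015,0,0,0,1],
    [0,0,-0.025,0,0,0,1],
    [0,0,-0.04,0,0,0,1],
    [0,0,-0.04,0,0,0,1],
    [0,0,-0.04,0,0,0,1],
    [0,0,-0.04,0,0,0,1],
    [0,0,0,0,0,0,1]
  ]
}}

```text
clock: 22.02
position: [0.4145, -0.1423, 0.2789]
ee_rot: [0.749, 0.662, 0.002, 0.002]
ft_force: [0.8, -0.1, 0.1]
grip_width: 1.001
```

Run:
```python
from h import *
o=st()
p,d=shot('scene','s9');cv2.imwrite('pics/s9.png',cv2.cvtColor(cv2.resize(p,(800,600)),cv2.COLOR_RGB2BGR))
P,d=shot('top','t9')
G=([40,30,60],[75,255,255])
z=np.load('pics/top0.npz')['p'];h=cv2.cvtColor(z,cv2.COLOR_RGB2HSV)
for u,v in[(154,229),(149,229),(159,229),(184,196),(180,196),(188,196),(205,225),(201,225),(209,225)]: print(u,v,h[v,u])
```

```text
{'clock': 22.025, 'position': [0.4145, -0.1423, 0.2789], 'ee_rot': [0.7492, 0.6623, 0.0022, 0.002], 'ft_force': [0.8052, -0.0802, 0.1442], 'torque': [-0.0033, 0.0385, -0.0312], 'grip_width': 1.0009, 'joint_pos': [-0.2577, -0.1643, 0.4315, 1.8099, 0.068, 1.4755, 0.0396]}
[[0.1227, 0.9924, 0.0059], [0.9924, -0.1227, -0.0002], [0.0005, 0.0059, -1.0]]
154 229 [ 49  49 182]
149 229 [ 48  49 181]
159 229 [ 57  74 155]
184 196 [17 44 92]
180 196 [17 44 92]
188 196 [17 39 91]
205 225 [  7 120 182]
201 225 [  7 119 182]
209 225 [  6 129 178]
```

View pics/s9.png

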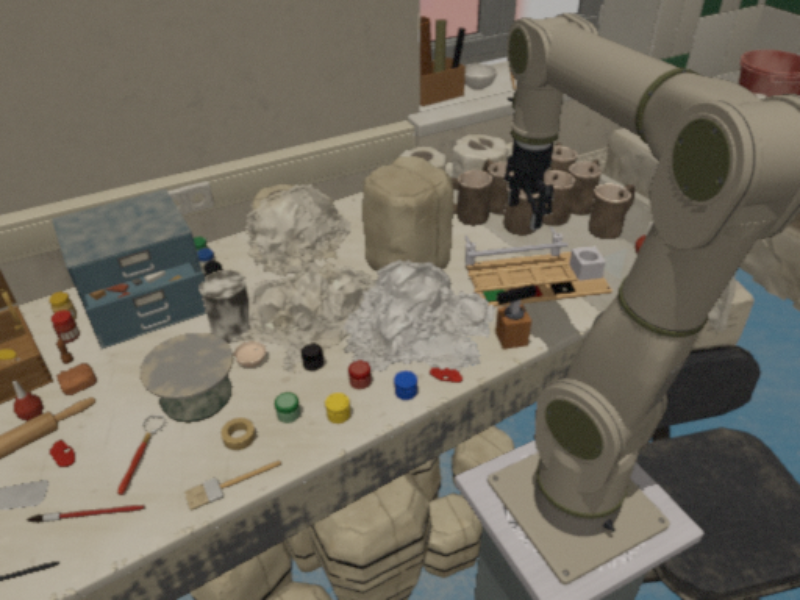

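View pics/t9.png

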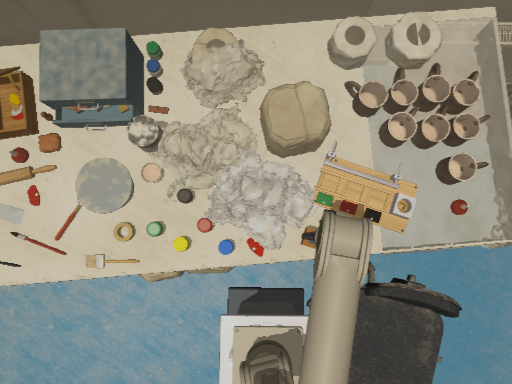

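```bash
cat >> h.py <<'E'
def jars(guess,p=None,d=None):
    if p is None: p,d=viewer.camera('top')
    h=cv2.cvtColor(p,cv2.COLOR_RGB2HSV).astype(int); P=cloud('top',d); res={}
    u,v=np.meshgrid(np.arange(512),np.arange(384))
    for n,g in guess.items():
        near=np.hypot(u-g[0],v-g[1])<9
        c={'green':(h[...,0]>40)&(h[...,0]<95)&(h[...,1]>35),'red':((h[...,0]<11)|(h[...,0]>170))&(h[...,1]>95),'black':h[...,2]<115}[n]
        m=near&(P[...,2]>.030)&(P[...,2]<.06); mc=near&c
        A=onplane('top',np.array([[u[m].mean(),v[m].mean()]]),.042)[0]
        (cx,cy),r=cv2.minEnclosingCircle(np.argwhere(mc)[:,::-1].astype(np.float32))
        B=onplane('top',np.array([[u[mc].mean(),v[mc].mean()]]),.036)[0]; 
        print(n,'depth',A.round(4),m.sum(),'diam',round(2*np.sqrt(m.sum()/np.pi)*1.6/.478,1),'colour',B.round(4),mc.sum(),'enc r px',round(r,2),onplane('top',[(cx,cy)],.036)[0].round(4))
        res[n]=(A+B)/2
    return res
E
python3 - <<'E'
from h import *
g={'green':(154,229),'black':(184,196),'red':(205,225)}
z=np.load('pics/top0.npz');jars(g,z['p'],z['d'])
z=np.load('pics/t9.npz');r=jars(g,z['p'],z['d'])
overlay('top',z['p'],[(circ(*q[:2],.0245,.042),(255,0,255)) for q in r.values()]+[(circ(*q[:2],.0245,.0),(0,255,255)) for q in r.values()],(135,180,235,260),'o11',7)
E
```

```text
green depth [0.4347 0.3852 0.042 ] 179 diam 50.5 colour [0.4353 0.384  0.036 ] 188 enc r px 7.98 [0.4353 0.384  0.036 ]
black depth [0.5475 0.2876 0.042 ] 175 diam 50.0 colour [0.5467 0.2853 0.036 ] 184 enc r px 7.92 [0.5452 0.2856 0.036 ]
red depth [0.4501 0.2186 0.042 ] 174 diam 49.8 colour [0.4502 0.2177 0.036 ] 173 enc r px 7.48 [0.45   0.2174 0.036 ]
green depth [0.4346 0.3849 0.042 ] 180 diam 50.7 colour [0.4352 0.384  0.036 ] 189 enc r px 7.98 [0.4353 0.384  0.036 ]
black depth [0.5475 0.2877 0.042 ] 174 diam 49.8 colour [0.5467 0.2853 0.036 ] 184 enc r px 7.92 [0.5452 0.2856 0.036 ]
red depth [0.4501 0.2182 0.042 ] 176 diam 50.1 colour [0.4502 0.2177 0.036 ] 173 enc r px 7.48 [0.45   0.2174 0.036 ]
```

View pics/o11.png

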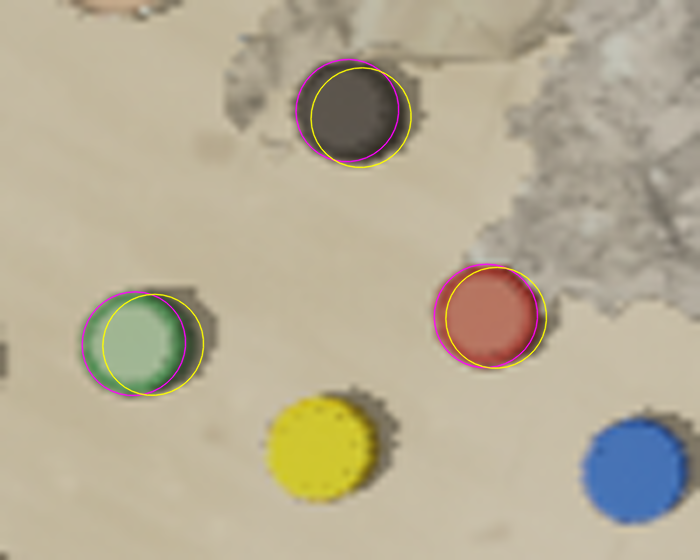

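Run:
```python
from h import *
plan([(.43,.05,.27,40,6),(.4510,.2175,.12,72,6)],.4)
```

```text
[[0.032,-0.001,0.001,0.0,0.0,-7.8,0.4],[0.032,0.003,0.001,0.0,0.0,-7.8,0.4],[0.031,0.008,0.001,0.0,0.0,-7.9,0.4],[0.03,0.012,0.001,0.0,0.0,-7.8,0.4],[0.028,0.015,0.001,0.0,0.0,-7.9,0.4],[0.0258,0.0196,0.0007,0.0,0.0,-7.8,0.4],[0.019,0.021,0.025,0.0,0.0,-5.3,0.4],[0.017,0.022,0.025,0.0,0.0,-5.3,0.4],[0.015,0.024,0.025,0.0,0.0,-5.4,0.4],[0.013,0.025,0.025,0.0,0.0,-5.3,0.4]]
[[0.01,0.026,0.025,0.0,0.0,-5.4,0.4],[0.0084,0.0271,0.025,0.0,0.0,-5.3,0.4]]
[0.451  0.2175 0.12  ]
```

{"api": "move_arm", "payload": {
  "deltas": [
    [0.032,-0.001,0,0,0,-7.8,0.4],
    [0.032,0.003,0,0,0,-7.8,0.4],
    [0.031,0.008,0,0,0,-7.9,0.4],
    [0.03,0.012,0,0,0,-7.8,0.4],
    [0.028,0.015,0,0,0,-7.9,0.4],
    [0.026,0.0195,0,0,0,-7.8,0.4],
    [0.019,0.021,0.025,0,0,-5.3,0.4],
    [0.017,0.022,0.025,0,0,-5.3,0.4],
    [0.015,0.024,0.025,0,0,-5.4,0.4],
    [0.013,0.025,0.025,0,0,-5.3,0.4]
  ]
}}

```text
clock: 23.38
position: [0.4432, 0.1623, 0.1734]
ee_rot: [0.247, 0.969, -0.001, -0.001]
ft_force: [0.4, 0.0, -0.1]
grip_width: 0.703
```

{"api": "move_arm", "payload": {
  "deltas": [
    [0.01,0.026,0.025,0,0,-5.4,0.4],
    [0.0085,0.027,0.025,0,0,-5.3,0.4],
    [0,0,0,0,0,0,0.4]
  ]
}}

```text
clock: 23.75
position: [0.4483, 0.2185, 0.1223]
ee_rot: [0.155, 0.988, -0.002, -0.002]
ft_force: [0.3, 0.3, 0.9]
grip_width: 0.703
```

Run:
```python
from h import *
st()
p,d=shot('scene','s10');cv2.imwrite('pics/s10.png',cv2.cvtColor(cv2.resize(p[130:300,150:320],None,fx=3.5,fy=3.5,interpolation=cv2.INTER_CUBIC),cv2.COLOR_RGB2BGR))
P=cloud('scene',d); print(P[232:244:3,224:236:3].round(3).tolist())
plan([(.4510,.2175,.05,72,2),(.4510,.2175,-.02,72,5)],.4)
```

```text
{'clock': 23.75, 'position': [0.4483, 0.2185, 0.1223], 'ee_rot': [0.1548, 0.9879, -0.0017, -0.0021], 'ft_force': [0.3058, 0.28, 0.9105], 'torque': [-0.0253, -0.0401, 0.0406], 'grip_width': 0.7031, 'joint_pos': [-0.6514, 0.1159, 0.1138, 1.8879, -0.0146, 1.144, 0.7277]}
[[-0.9521, 0.3059, -0.0047], [0.3059, 0.9521, -0.0027], [0.0037, -0.004, -1.0]]
[[[0.469, 0.228, 0.045], [0.466, 0.218, 0.043], [0.46, 0.21, 0.045], [0.458, 0.2, 0.042]], [[0.458, 0.233, 0.043], [0.454, 0.224, 0.043], [0.449, 0.215, 0.043], [0.446, 0.206, 0.041]], [[0.447, 0.238, 0.041], [0.441, 0.23, 0.043], [0.439, 0.22, 0.04], [0.433, 0.212, 0.042]], [[0.441, 0.241, 0.035], [0.431, 0.234, 0.041], [0.431, 0.224, 0.036], [0.428, 0.215, 0.034]]]
[[-0.001,0.0,0.037,-0.1,-0.1,0.0,0.4],[-0.0006,0.0008,0.0367,-0.1,-0.0,0.0,0.4],[-0.0,-0.0,0.014,0.0,-0.0,0.0,0.4],[-0.0,-0.0,0.014,0.0,-0.0,0.0,0.4],[-0.0,-0.0,0.014,0.0,-0.0,0.0,0.4],[-0.0,-0.0,0.014,0.0,-0.0,0.0,0.4],[-0.0,-0.0,0.014,0.0,-0.0,0.0,0.4]]
[ 0.451   0.2175 -0.02  ]
```

View pics/s10.png

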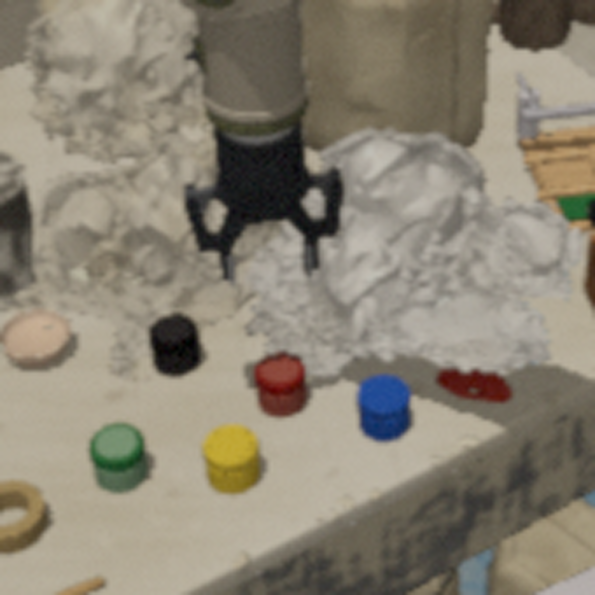

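{"api": "move_arm", "payload": {
  "deltas": [
    [-0.001,0,0.037,-0.1,-0.1,0,0.4],
    [-0.001,0.0005,0.037,-0.1,0,0,0.4],
    [0,0,0.014,0,0,0,0.4],
    [0,0,0.014,0,0,0,0.4],
    [0,0,0.014,0,0,0,0.4],
    [0,0,0.014,0,0,0,0.4],
    [0,0,0.01,0,0,0,0.4],
    [0,0,0,0,0,0,0.4]
  ]
}}

```text
clock: 24.8
position: [0.4524, 0.2175, -0.0155]
ee_rot: [0.157, 0.988, 0.001, 0.001]
ft_force: [0.4, -0.2, -0.6]
grip_width: 0.695
```

Run:
```python
from h import *
st()
p,d=shot('scene','s11');cv2.imwrite('pics/s11.png',cv2.cvtColor(cv2.resize(p[200:290,190:280],None,fx=6.5,fy=6.5,interpolation=cv2.INTER_CUBIC),cv2.COLOR_RGB2BGR))
```

```text
{'clock': 24.8, 'position': [0.4524, 0.2175, -0.0155], 'ee_rot': [0.1566, 0.9877, 0.0012, 0.0006], 'ft_force': [0.4007, -0.169, -0.553], 'torque': [-0.0138, -0.035, 0.0289], 'grip_width': 0.6946, 'joint_pos': [-0.6359, 0.3, 0.1091, 2.0023, -0.0446, 0.8391, 0.7544]}
[[-0.9509, 0.3094, 0.0016], [0.3094, 0.9509, 0.0021], [-0.0008, 0.0025, -1.0]]
```

View pics/s11.png

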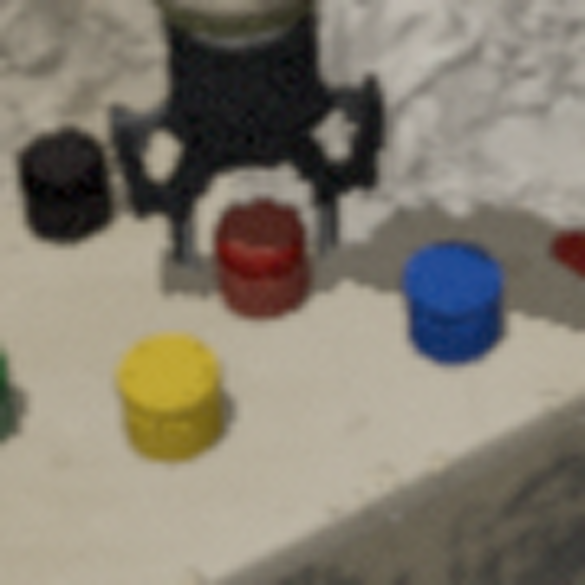

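{"api": "move_arm", "payload": {
  "deltas": [
    [0.001,0,0.004,0,0,0,0.4],
    [0,0,0.004,0,0,0,0.4],
    [0,0,0,0,0,0,0.4],
    [0,0,0,0,0,0,-1],
    [0,0,0,0,0,0,-1],
    [0,0,0,0,0,0,-1],
    [0,0,0,0,0,0,-1],
    [0,0,0,0,0,0,-1]
  ],
  "force": 40
}}

```text
clock: 25.85
position: [0.4522, 0.2182, -0.0225]
ee_rot: [0.157, 0.988, 0.002, 0.001]
ft_force: [-0.2, -1.0, 4.6]
grip_width: 0.556
```

Run:
```python
from h import *
st()
```

```text
{'clock': 25.85, 'position': [0.4522, 0.2182, -0.0225], 'ee_rot': [0.1567, 0.9877, 0.0018, 0.0013], 'ft_force': [-0.1529, -1.0128, 4.5998], 'torque': [-0.221, 0.2135, -0.026], 'grip_width': 0.5563, 'joint_pos': [-0.6361, 0.3105, 0.1079, 2.0071, -0.0464, 0.8219, 0.7543]}
[[-0.9509, 0.3094, 0.0032], [0.3094, 0.9509, 0.0031], [-0.0021, 0.004, -1.0]]
```

Run:
```python
from h import *
print(onplane('top',[(331,181.4),(354,189.4),(377.4,198)],.014).round(4).tolist())
for y in(.115,.03,-.055): print(np.round(cpt(0,y),4))
p=np.load('pics/t9.npz')['p']; overlay('top',p,carpolys(),(305,150,405,220),'o12',7)
z=np.load('pics/top0.npz');P=cloud('top',z['d']);m=(P[...,2]>.05)&(P[...,0]>.55)&(P[...,1]<0.03)&(P[...,1]>-.20)&(P[...,0]<.95);Q=P[m]
for zz in(.06,.12,.18,.24):
    k=(Q[:,2]>zz);print(zz,Q[k].min(0).round(3),Q[k].max(0).round(3))
plan([(.4522,.2182,.20,72,5),(.44,.05,.22,72,4),(.45,-.15,.22,72,4),(.576,-.286,.20,72,5)],-1)
```

```text
[[0.6034, -0.2088, 0.014], [0.577, -0.2872, 0.014], [0.5486, -0.3667, 0.014]]
[ 0.6005 -0.204 ]
[ 0.5742 -0.2849]
[ 0.5479 -0.3657]
0.06 [ 0.55 -0.2   0.06] [0.948 0.03  0.274]
0.12 [ 0.55  -0.182  0.12 ] [0.88  0.03  0.274]
0.18 [ 0.552 -0.177  0.18 ] [0.88  0.03  0.274]
0.24 [ 0.681 -0.173  0.24 ] [0.878 0.03  0.274]
[[-0.0,0.0,-0.044,0.0,0.0,-0.0,-1.0],[-0.0,0.0,-0.045,0.1,0.0,-0.0,-1.0],[-0.0,0.0,-0.044,0.0,0.0,-0.0,-1.0],[-0.0,0.0,-0.045,0.1,0.1,-0.0,-1.0],[-0.0004,0.0006,-0.0445,0.0,0.0,-0.0,-1.0],[-0.01,-0.041,-0.005,0.0,0.0,-0.0,-1.0],[-0.01,-0.041,-0.005,0.0,0.0,-0.0,-1.0],[-0.01,-0.041,-0.005,0.0,0.0,-0.0,-1.0],[-0.0104,-0.0408,-0.005,0.0,0.0,-0.0,-1.0],[-0.018,-0.047,-0.0,0.0,0.0,-0.0,-1.0]]
[[-0.018,-0.047,-0.0,0.0,0.0,-0.0,-1.0],[-0.018,-0.047,-0.0,0.0,0.0,-0.0,-1.0],[-0.0174,-0.046,-0.0001,0.0,0.0,-0.0,-1.0],[-0.032,-0.018,0.004,0.0,0.0,-0.0,-1.0],[-0.032,-0.018,0.004,0.0,0.0,-0.0,-1.0],[-0.033,-0.018,0.004,0.0,0.0,-0.0,-1.0],[-0.032,-0.018,0.004,0.0,0.0,-0.0,-1.0],[-0.0329,-0.0184,0.004,0.0,0.0,-0.0,-1.0]]
[ 0.576 -0.286  0.2  ]
```

View pics/o12.png

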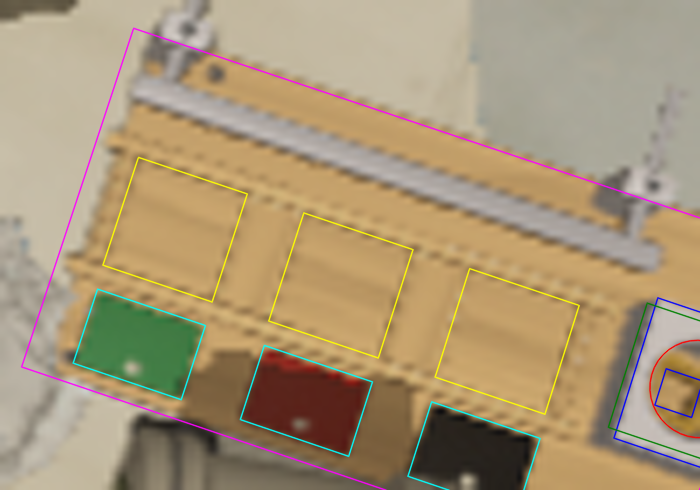

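{"api": "move_arm", "payload": {
  "deltas": [
    [0,0,-0.02,0,0,0,-1],
    [0,0,-0.045,0.1,0,0,-1],
    [0,0,-0.05,0,0,0,-1],
    [0,0,-0.05,0.1,0.1,0,-1],
    [0,0,-0.05,0,0,0,-1],
    [-0.01,-0.041,-0.01,0,0,0,-1],
    [-0.01,-0.041,-0.005,0,0,0,-1],
    [-0.01,-0.041,-0.005,0,0,0,-1],
    [-0.01,-0.041,-0.005,0,0,0,-1],
    [-0.018,-0.047,0,0,0,0,-1]
  ]
}}

```text
clock: 27.1
position: [0.4411, -0.0017, 0.2173]
ee_rot: [0.156, 0.988, 0.0, 0.0]
ft_force: [2.0, -0.2, -0.2]
grip_width: 0.555
```

{"api": "move_arm", "payload": {
  "deltas": [
    [-0.018,-0.047,0,0,0,0,-1],
    [-0.018,-0.047,0,0,0,0,-1],
    [-0.017,-0.046,0,0,0,0,-1],
    [-0.032,-0.018,0.004,0,0,0,-1],
    [-0.032,-0.018,0.004,0,0,0,-1],
    [-0.033,-0.018,0.004,0,0,0,-1],
    [-0.032,-0.018,0.004,0,0,0,-1],
    [-0.033,-0.018,0.004,0,0,0,-1],
    [0,0,0,0,0,0,-1],
    [0,0,0,0,0,0,-1]
  ]
}}

```text
clock: 28.35
position: [0.5743, -0.2858, 0.1967]
ee_rot: [0.157, 0.988, 0.0, -0.001]
ft_force: [-0.1, 0.8, -1.2]
grip_width: 0.556
```

Run:
```python
from h import *
st()
p,d=shot('scene','s12');cv2.imwrite('pics/s12.png',cv2.cvtColor(cv2.resize(p[100:240,270:410],None,fx=4,fy=4,interpolation=cv2.INTER_CUBIC),cv2.COLOR_RGB2BGR))
plan([(.577,-.287,.06,72,6),(.577,-.287,.012,72,5)],-1)
```

```text
{'clock': 28.35, 'position': [0.5743, -0.2858, 0.1967], 'ee_rot': [0.1567, 0.9876, 0.0001, -0.0005], 'ft_force': [-0.0847, 0.8367, -1.1549], 'torque': [-0.0044, 0.0579, 0.0033], 'grip_width': 0.556, 'joint_pos': [-0.0815, 0.4161, 0.6413, 1.4445, -0.2495, 1.3642, 1.8262]}
[[-0.9509, 0.3096, -0.001], [0.3096, 0.9509, 0.0004], [0.001, 0.0001, -1.0]]
[[-0.001,-0.0,0.023,0.0,-0.0,-0.0,-1.0],[-0.0,-0.0,0.023,0.0,-0.0,-0.0,-1.0],[-0.001,-0.0,0.023,0.0,-0.0,-0.0,-1.0],[-0.0,-0.0,0.023,0.0,-0.0,-0.0,-1.0],[-0.001,-0.0,0.023,0.0,-0.0,-0.0,-1.0],[-0.0,-0.0008,0.0221,0.0,-0.0,-0.0,-1.0],[-0.0,0.0,0.01,0.0,-0.0,-0.0,-1.0],[-0.0,0.0,0.009,0.0,-0.0,-0.0,-1.0],[-0.0,0.0,0.01,0.0,-0.0,-0.0,-1.0],[-0.0,0.0,0.009,0.0,-0.0,-0.0,-1.0]]
[[-0.0001,0.0,0.01,0.0,-0.0,-0.0,-1.0]]
[ 0.577 -0.287  0.012]
```

View pics/s12.png

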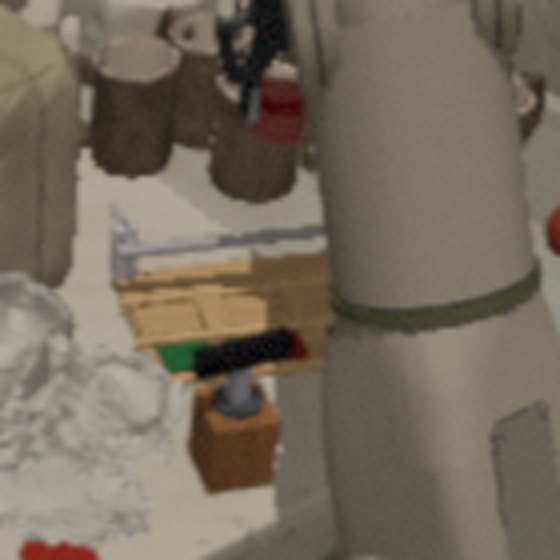

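{"api": "move_arm", "payload": {
  "deltas": [
    [-0.001,0,0.023,0,0,0,-1],
    [0,0,0.023,0,0,0,-1],
    [-0.001,0,0.023,0,0,0,-1],
    [0,0,0.023,0,0,0,-1],
    [-0.0005,0,0.023,0,0,0,-1],
    [0,-0.0008,0.022,0,0,0,-1],
    [0,0,0.015,0,0,0,-1],
    [0,0,0.015,0,0,0,-1],
    [0,0,0.01,0,0,0,-1],
    [0,0,0,0,0,0,-1]
  ]
}}

```text
clock: 29.65
position: [0.5765, -0.2873, 0.0196]
ee_rot: [0.157, 0.988, 0.0, -0.0]
ft_force: [0.8, 0.8, -1.1]
grip_width: 0.555
```

Run:
```python
from h import *
st()
p,d=shot('top','t12');cv2.imwrite('pics/t12.png',cv2.cvtColor(cv2.resize(p[140:230,300:420],None,fx=6,fy=6,interpolation=cv2.INTER_CUBIC),cv2.COLOR_RGB2BGR))
```

```text
{'clock': 29.65, 'position': [0.5765, -0.2873, 0.0196], 'ee_rot': [0.1566, 0.9877, 0.0001, -0.0005], 'ft_force': [0.8277, 0.8183, -1.1186], 'torque': [-0.0145, 0.0234, 0.0251], 'grip_width': 0.555, 'joint_pos': [-0.034, 0.5798, 0.5724, 1.6169, -0.3492, 1.0497, 1.8962]}
[[-0.9509, 0.3094, -0.0009], [0.3094, 0.9509, 0.0004], [0.0009, 0.0001, -1.0]]
```

View pics/t12.png

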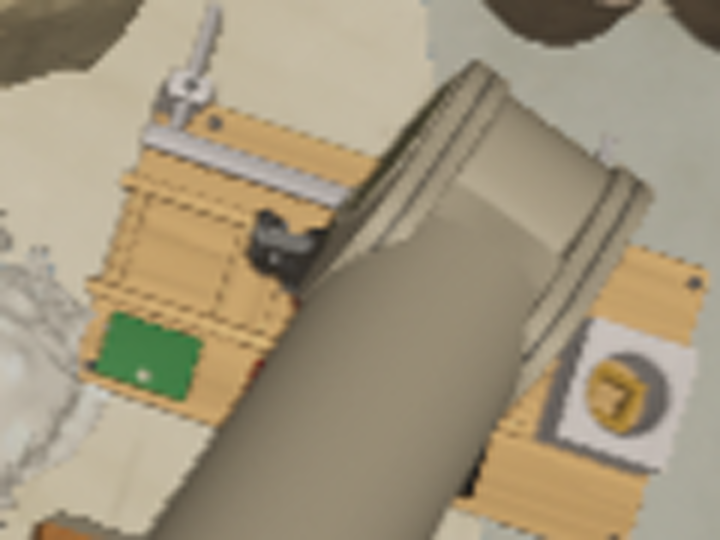

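{"api": "move_arm", "payload": {
  "deltas": [
    [0,0.001,0.008,0,0,0,-1],
    [0,0,0.006,0,0,0,-1],
    [0,0,0.005,0,0,0,-1],
    [0,0,0.005,0,0,0,-1],
    [0,0,0,0,0,0,-1]
  ]
}}

```text
clock: 30.32
position: [0.5769, -0.2865, -0.0043]
ee_rot: [0.157, 0.988, 0.0, -0.0]
ft_force: [0.5, -0.8, -1.1]
grip_width: 0.557
```

{"api": "move_arm", "payload": {
  "deltas": [
    [0,0,0.003,0,0,0,-1],
    [0,0,0.003,0,0,0,-1],
    [0,0,0.001,0,0,0,-1],
    [0,0,0,0,0,0,-1]
  ]
}}

```text
clock: 30.82
position: [0.5772, -0.2866, -0.0103]
ee_rot: [0.157, 0.988, 0.0, 0.0]
ft_force: [-2.0, 1.3, 4.8]
grip_width: 0.557
```

{"api": "move_arm", "payload": {
  "deltas": [
    [0,0,0,0,0,0,0.3],
    [0,0,0,0,0,0,0.4],
    [0,0,0,0,0,0,0.4],
    [0,0,-0.01,0,0,0,0.4],
    [0,0,-0.03,0,0,0,0.4],
    [0,0,-0.04,0,0,0,0.4],
    [0,0,-0.05,0,0,0,0.4],
    [0,0,-0.05,0,0,0,0.4],
    [0,0,-0.05,0,0,0,0.4],
    [0,0,0,0,0,0,0.4]
  ]
}}

```text
clock: 32.08
position: [0.5787, -0.288, 0.2244]
ee_rot: [0.157, 0.988, -0.001, 0.004]
ft_force: [0.4, 0.5, -1.3]
grip_width: 0.7
```

Run:
```python
from h import *
st()
p,d=shot('scene','s13');cv2.imwrite('pics/s13.png',cv2.cvtColor(cv2.resize(p[130:240,270:410],None,fx=5,fy=5,interpolation=cv2.INTER_CUBIC),cv2.COLOR_RGB2BGR))
p,d=shot('top','t13');jars({'green':(154,229),'black':(184,196)},p,d)
plan([(.47,-.16,.24,72,5),(.44,.08,.24,72,5),(.436,.384,.12,72,7)],.4)
```

```text
{'clock': 32.075, 'position': [0.5787, -0.288, 0.2244], 'ee_rot': [0.1569, 0.9876, -0.0007, 0.0038], 'ft_force': [0.3742, 0.4794, -1.3183], 'torque': [-0.0855, 0.0015, 0.0053], 'grip_width': 0.7003, 'joint_pos': [-0.0818, 0.4076, 0.6508, 1.3978, -0.2472, 1.4101, 1.8225]}
[[-0.9508, 0.3099, 0.0073], [0.3098, 0.9508, -0.0026], [-0.0077, -0.0002, -1.0]]
green depth [0.4349 0.3851 0.042 ] 179 diam 50.5 colour [0.4351 0.3839 0.036 ] 190 enc r px 8.1 [0.4353 0.3836 0.036 ]
black depth [0.5475 0.2876 0.042 ] 175 diam 50.0 colour [0.5467 0.2853 0.036 ] 184 enc r px 7.92 [0.5452 0.2856 0.036 ]
[[0.028,0.017,-0.004,0.0,0.0,-0.0,0.4],[0.028,0.018,-0.004,0.0,0.0,-0.0,0.4],[0.028,0.017,-0.004,0.0,0.0,-0.0,0.4],[0.029,0.018,-0.004,0.0,0.0,-0.0,0.4],[0.0281,0.0173,-0.0044,0.0,0.1,-0.0,0.4],[0.021,0.044,0.0,0.0,-0.0,-0.0,0.4],[0.02,0.044,0.0,0.0,-0.0,-0.0,0.4],[0.021,0.044,0.0,0.0,-0.0,-0.0,0.4],[0.02,0.043,0.0,0.0,-0.0,-0.0,0.4],[0.0208,0.044,0.0002,0.0,-0.0,-0.0,0.4]]
[[0.014,0.041,0.017,0.0,-0.0,-0.0,0.4],[0.014,0.041,0.017,0.0,-0.0,-0.0,0.4],[0.014,0.041,0.017,0.0,-0.0,-0.0,0.4],[0.014,0.041,0.017,0.0,-0.0,-0.0,0.4],[0.014,0.041,0.017,0.0,-0.0,-0.0,0.4],[0.014,0.041,0.018,0.0,-0.0,-0.0,0.4],[0.0139,0.0418,0.0171,0.0,-0.0,-0.0,0.4]]
[0.436 0.384 0.12 ]
```

View pics/s13.png

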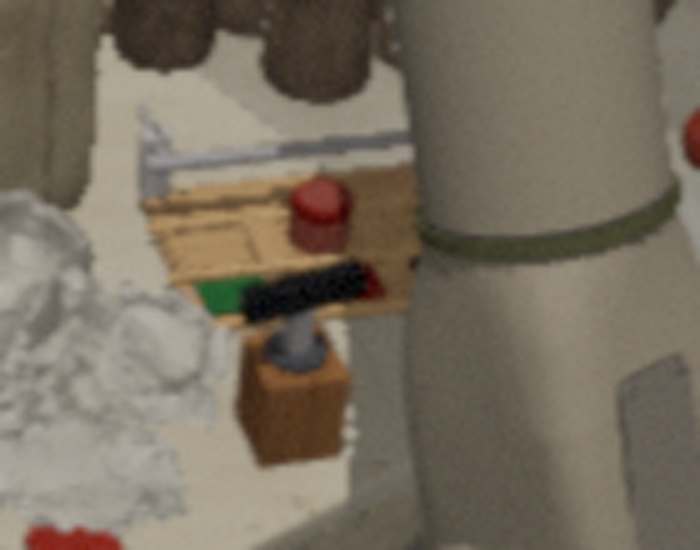

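The red jar stands upright in the middle bay, at about (320,215) in this crop. Next is green.

{"api": "move_arm", "payload": {
  "deltas": [
    [0.028,0.017,-0.004,0,0,0,0.4],
    [0.028,0.018,-0.004,0,0,0,0.4],
    [0.028,0.017,-0.004,0,0,0,0.4],
    [0.029,0.018,-0.004,0,0,0,0.4],
    [0.028,0.017,-0.004,0,0,0,0.4],
    [0.021,0.044,0,0,0,0,0.4],
    [0.02,0.044,0,0,0,0,0.4],
    [0.021,0.044,0,0,0,0,0.4],
    [0.02,0.043,0,0,0,0,0.4],
    [0.021,0.044,0,0,0,0,0.4]
  ]
}}

```text
clock: 33.42
position: [0.4387, 0.0812, 0.2382]
ee_rot: [0.157, 0.988, -0.0, -0.001]
ft_force: [0.9, -0.0, 0.1]
grip_width: 0.699
```

{"api": "move_arm", "payload": {
  "deltas": [
    [0.014,0.041,0.017,0,0,0,0.4],
    [0.014,0.041,0.017,0,0,0,0.4],
    [0.014,0.041,0.017,0,0,0,0.4],
    [0.014,0.041,0.017,0,0,0,0.4],
    [0.014,0.041,0.017,0,0,0,0.4],
    [0.014,0.041,0.018,0,0,0,0.4],
    [0.014,0.0418,0.017,0,0,0,0.4],
    [0,0,0,0,0,0,0.4],
    [0,0,0,0,0,0,0.4]
  ]
}}

```text
clock: 34.55
position: [0.4353, 0.3829, 0.1182]
ee_rot: [0.157, 0.988, -0.001, -0.0]
ft_force: [-0.2, 0.4, 0.7]
grip_width: 0.698
```

Run:
```python
from h import *
st()
p,d=shot('scene','s14');cv2.imwrite('pics/s14.png',cv2.cvtColor(cv2.resize(p[150:300,120:300],None,fx=4,fy=4,interpolation=cv2.INTER_CUBIC),cv2.COLOR_RGB2BGR))
P=cloud('scene',d);h=cv2.cvtColor(p,cv2.COLOR_RGB2HSV);m=(h[...,0]>45)&(h[...,0]<95)&(P[...,2]>.036)&(P[...,2]<.05)&(np.hypot(P[...,0]-.435,P[...,1]-.385)<.05);print(m.sum(),P[m].mean(0))
plan([(.4360,.3842,.03,72,3),(.4360,.3842,-.023,72,4)],.4)
```

```text
{'clock': 34.55, 'position': [0.4353, 0.3829, 0.1182], 'ee_rot': [0.1567, 0.9876, -0.001, -0.0004], 'ft_force': [-0.1733, 0.3544, 0.7199], 'torque': [-0.0466, 0.0285, 0.0282], 'grip_width': 0.6985, 'joint_pos': [-0.8612, 0.2892, 0.0723, 1.6894, -0.022, 1.166, 0.4728]}
[[-0.9509, 0.3096, -0.0012], [0.3096, 0.9509, -0.0018], [0.0006, -0.0021, -1.0]]
145 [0.43052699 0.38473289 0.04205118]
[[0.0,0.001,0.03,-0.0,-0.0,-0.0,0.4],[0.0,0.0,0.029,-0.0,-0.0,-0.0,0.4],[0.0003,0.0006,0.0298,-0.1,-0.0,-0.1,0.4],[0.0,0.0,0.013,0.0,-0.0,0.0,0.4],[0.0,0.0,0.013,0.0,-0.0,0.0,0.4],[0.0,0.0,0.014,0.0,-0.0,0.0,0.4],[0.0,0.0,0.013,0.0,-0.0,0.0,0.4]]
[ 0.436   0.3842 -0.023 ]
```

View pics/s14.png

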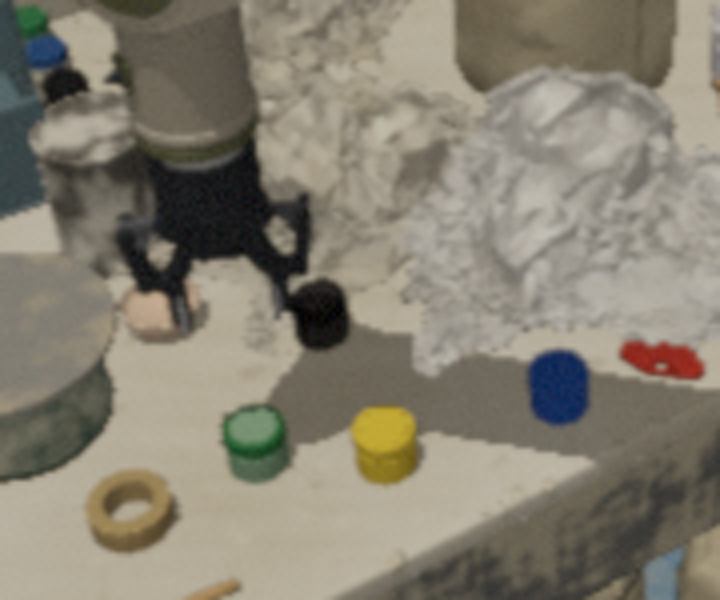

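{"api": "move_arm", "payload": {
  "deltas": [
    [0,0.0008,0.03,0,0,0,0.4],
    [0,0,0.029,0,0,0,0.4],
    [0.0003,0.0006,0.03,-0.1,0,0,0.4],
    [0,0,0.013,0,0,0,0.4],
    [0,0,0.013,0,0,0,0.4],
    [0,0,0.014,0,0,0,0.4],
    [0,0,0.013,0,0,0,0.4],
    [0,0,0,0,0,0,0.4]
  ]
}}

```text
clock: 35.6
position: [0.4353, 0.3849, -0.0238]
ee_rot: [0.157, 0.988, 0.0, -0.0]
ft_force: [0.6, -0.1, 0.6]
grip_width: 0.703
```

{"api": "move_arm", "payload": {
  "deltas": [
    [0,0,0,0,0,0,-1],
    [0,0,0,0,0,0,-1],
    [0,0,0,0,0,0,-1],
    [0,0,0,0,0,0,-1],
    [0,0,0,0,0,0,-1]
  ],
  "force": 40
}}

```text
clock: 36.22
position: [0.436, 0.3856, -0.0224]
ee_rot: [0.157, 0.988, 0.001, 0.0]
ft_force: [-0.3, -0.3, 3.7]
grip_width: 0.554
```

Run:
```python
from h import *
o=st(); x,y,z=o['position']
print('jar foot offset: place z', z+.012)
bx,by=cpt(0,.115); bx+=.0015; by-=.0015; print(bx,by)
plan([(x,y,.20,72,5),(.43,.15,.24,72,6),(.44,-.06,.24,72,5),(.56,-.20,.24,72,5),(bx,by,.2,72,3)],-1)
```

```text
{'clock': 36.225, 'position': [0.436, 0.3856, -0.0224], 'ee_rot': [0.1566, 0.9877, 0.0012, 0.0003], 'ft_force': [-0.3165, -0.3068, 3.6846], 'torque': [-0.1134, 0.0927, 0.01], 'grip_width': 0.5537, 'joint_pos': [-0.8522, 0.4557, 0.0608, 1.7947, -0.0355, 0.89, 0.481]}
[[-0.9509, 0.3093, 0.001], [0.3093, 0.9509, 0.0022], [-0.0002, 0.0024, -1.0]]
jar foot offset: place z -0.010405909277598494
0.6019960901132935 -0.2055477326771581
[[-0.0,0.0,-0.044,0.0,0.0,-0.0,-1.0],[-0.0,0.0,-0.045,0.0,0.0,-0.0,-1.0],[-0.0,0.0,-0.044,0.0,0.0,-0.0,-1.0],[-0.0,0.0,-0.045,0.1,0.0,-0.0,-1.0],[-0.0001,0.0005,-0.0444,0.0,0.0,-0.0,-1.0],[-0.011,-0.038,-0.007,0.0,0.0,-0.0,-1.0],[-0.011,-0.038,-0.007,0.0,0.0,-0.0,-1.0],[-0.011,-0.037,-0.007,0.0,0.0,-0.0,-1.0],[-0.011,-0.038,-0.006,0.0,0.0,-0.0,-1.0],[-0.012,-0.037,-0.007,0.0,0.0,-0.0,-1.0]]
[[-0.0111,-0.038,-0.0061,0.0,0.0,-0.0,-1.0],[-0.015,-0.039,-0.0,0.0,0.0,-0.0,-1.0],[-0.015,-0.039,-0.0,0.0,0.0,-0.0,-1.0],[-0.015,-0.04,-0.0,0.0,0.0,-0.0,-1.0],[-0.015,-0.039,-0.0,0.0,0.0,-0.0,-1.0],[-0.0145,-0.0396,-0.0002,0.0,0.0,-0.0,-1.0],[-0.031,-0.019,0.0,0.0,0.0,-0.0,-1.0],[-0.032,-0.019,0.0,0.0,0.0,-0.0,-1.0],[-0.031,-0.019,0.0,0.0,0.0,-0.0,-1.0],[-0.032,-0.019,0.0,0.0,0.0,-0.0,-1.0]]
[[-0.0314,-0.02,0.0,0.0,0.0,-0.0,-1.0],[-0.014,0.003,0.013,0.0,0.0,-0.0,-1.0],[-0.014,0.002,0.014,0.0,0.0,-0.0,-1.0],[-0.0137,0.0027,0.013,0.0,0.0,-0.0,-1.0]]
[ 0.602  -0.2056  0.2   ]
```

{"api": "move_arm", "payload": {
  "deltas": [
    [0,0,-0.03,0,0,0,-1],
    [0,0,-0.045,0,0,0,-1],
    [0,0,-0.05,0,0,0,-1],
    [0,0,-0.05,0.1,0,0,-1],
    [0,0,-0.047,0,0,0,-1],
    [-0.011,-0.038,-0.007,0,0,0,-1],
    [-0.011,-0.038,-0.007,0,0,0,-1],
    [-0.011,-0.037,-0.007,0,0,0,-1],
    [-0.011,-0.038,-0.006,0,0,0,-1],
    [-0.012,-0.037,-0.007,0,0,0,-1]
  ]
}}

```text
clock: 37.48
position: [0.4304, 0.1875, 0.2331]
ee_rot: [0.157, 0.988, -0.0, -0.0]
ft_force: [0.1, -0.8, -1.5]
grip_width: 0.559
```

{"api": "move_arm", "payload": {
  "deltas": [
    [-0.011,-0.038,-0.006,0,0,0,-1],
    [-0.015,-0.039,0,0,0,0,-1],
    [-0.015,-0.039,0,0,0,0,-1],
    [-0.015,-0.04,0,0,0,0,-1],
    [-0.015,-0.039,0,0,0,0,-1],
    [-0.0145,-0.0395,0,0,0,0,-1],
    [-0.031,-0.019,0,0,0,0,-1],
    [-0.032,-0.019,0,0,0,0,-1],
    [-0.031,-0.019,0,0,0,0,-1],
    [-0.032,-0.019,0,0,0,0,-1]
  ]
}}

```text
clock: 38.72
position: [0.5364, -0.1725, 0.239]
ee_rot: [0.156, 0.988, 0.0, -0.0]
ft_force: [0.6, 1.2, -0.5]
grip_width: 0.561
```

{"api": "move_arm", "payload": {
  "deltas": [
    [-0.0315,-0.02,0,0,0,0,-1],
    [-0.014,0.003,0.013,0,0,0,-1],
    [-0.014,0.002,0.014,0,0,0,-1],
    [-0.0135,0.0027,0.013,0,0,0,-1],
    [0,0,0,0,0,0,-1],
    [0,0,0,0,0,0,-1]
  ]
}}

```text
clock: 39.48
position: [0.6011, -0.2062, 0.1995]
ee_rot: [0.157, 0.988, -0.0, -0.0]
ft_force: [0.1, -1.2, -0.5]
grip_width: 0.561
```

Run:
```python
from h import *
st()
p,d=shot('scene','s15');cv2.imwrite('pics/s15.png',cv2.cvtColor(cv2.resize(p[90:240,260:410],None,fx=4,fy=4,interpolation=cv2.INTER_CUBIC),cv2.COLOR_RGB2BGR))
plan([(.602,-.2055,.05,72,5),(.602,-.2055,.010,72,4)],-1)
```

```text
{'clock': 39.475, 'position': [0.6011, -0.2062, 0.1995], 'ee_rot': [0.1568, 0.9876, -0.0, -0.0], 'ft_force': [0.0791, -1.151, -0.4929], 'torque': [0.0397, 0.0522, -0.0363], 'grip_width': 0.561, 'joint_pos': [-0.2311, 0.4018, 0.6577, 1.4596, -0.2466, 1.3639, 1.6946]}
[[-0.9508, 0.3097, -0.0001], [0.3097, 0.9508, -0.0001], [0.0, -0.0001, -1.0]]
[[-0.0,0.0,0.03,0.0,0.0,-0.0,-1.0],[-0.0,0.0,0.03,0.0,0.0,-0.0,-1.0],[-0.0,0.0,0.03,0.0,0.0,-0.0,-1.0],[-0.0,0.0,0.03,0.0,0.0,-0.0,-1.0],[-0.0004,0.0009,0.0298,0.0,0.0,-0.0,-1.0],[-0.0,0.0,0.01,0.0,0.0,-0.0,-1.0],[-0.0,0.0,0.01,0.0,0.0,-0.0,-1.0],[-0.0,0.0,0.01,0.0,0.0,-0.0,-1.0],[-0.0,0.0,0.01,0.0,0.0,-0.0,-1.0]]
[ 0.602  -0.2055  0.01  ]
```

View pics/s15.png

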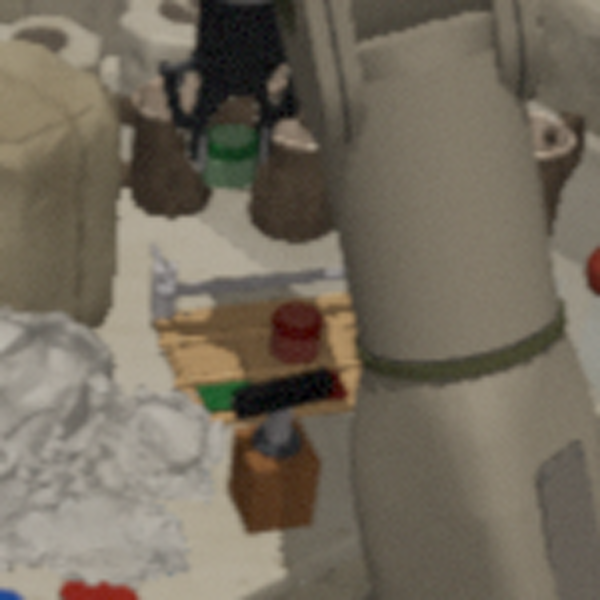

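Run:
```python
from h import *
A=cloud('top',np.load('pics/top0.npz')['d']).reshape(-1,3);B=cloud('scene',np.load('pics/s1.npz')['d']).reshape(-1,3)
for n,Q in(('top',A),('scene',B)):
    k=(Q[:,2]>.08)&(Q[:,2]<.29)&(np.hypot(Q[:,0]-.76,Q[:,1]+.067)<.17)&(Q[:,0]>.62);Q=Q[k]
    r=np.hypot(Q[:,0]-.602,Q[:,1]+.2055)
    for lo in np.arange(.08,.28,.04):
        m=(Q[:,2]>=lo)&(Q[:,2]<lo+.04)
        if m.sum()>3:
            i=np.argsort(r[m])[2]; print(n,round(lo,2),m.sum(),'min dist',r[m][i].round(3),Q[m][i].round(3))
```

```text
top 0.08 140 min dist 0.116 [ 0.705 -0.152  0.087]
top 0.12 169 min dist 0.118 [ 0.707 -0.153  0.159]
top 0.16 218 min dist 0.117 [ 0.706 -0.152  0.198]
top 0.2 307 min dist 0.117 [ 0.704 -0.147  0.209]
top 0.24 3440 min dist 0.122 [ 0.709 -0.146  0.245]
scene 0.08 457 min dist 0.116 [ 0.702 -0.146  0.089]
scene 0.12 515 min dist 0.119 [ 0.701 -0.14   0.128]
scene 0.16 550 min dist 0.118 [ 0.709 -0.155  0.196]
scene 0.2 584 min dist 0.117 [ 0.708 -0.154  0.201]
scene 0.24 1207 min dist 0.127 [ 0.715 -0.148  0.246]
```

The mould is at least 116 mm from the tool axis, so there is clearance. Lowering.

{"api": "move_arm", "payload": {
  "deltas": [
    [0,0,0.03,0,0,0,-1],
    [0,0,0.03,0,0,0,-1],
    [0,0,0.03,0,0,0,-1],
    [0,0,0.03,0,0,0,-1],
    [-0.0005,0.0008,0.03,0,0,0,-1],
    [0,0,0.015,0,0,0,-1],
    [0,0,0.015,0,0,0,-1],
    [0,0,0.01,0,0,0,-1],
    [0,0,0,0,0,0,-1]
  ]
}}

```text
clock: 40.65
position: [0.6021, -0.2053, 0.0089]
ee_rot: [0.157, 0.988, 0.0, -0.0]
ft_force: [-0.6, 0.3, -0.4]
grip_width: 0.56
```

{"api": "move_arm", "payload": {
  "deltas": [
    [0,0,0.005,0,0,0,-1],
    [0,0,0.005,0,0,0,-1],
    [0,0,0.004,0,0,0,-1],
    [0,0,0,0,0,0,-1]
  ]
}}

```text
clock: 41.15
position: [0.602, -0.2053, -0.0052]
ee_rot: [0.157, 0.988, 0.0, -0.0]
ft_force: [-0.9, 0.1, -1.3]
grip_width: 0.561
```

{"api": "move_arm", "payload": {
  "deltas": [
    [0,0,0.003,0,0,0,-1],
    [0,0,0.003,0,0,0,-1],
    [0,0,0,0,0,0,-1]
  ]
}}

```text
clock: 41.52
position: [0.6024, -0.2054, -0.0104]
ee_rot: [0.157, 0.988, 0.0, 0.0]
ft_force: [-2.5, 1.0, 4.0]
grip_width: 0.557
```

{"api": "move_arm", "payload": {
  "deltas": [
    [0,0,0,0,0,0,0.3],
    [0,0,0,0,0,0,0.4],
    [0,0,0,0,0,0,0.4],
    [0,0,-0.01,0,0,0,0.4],
    [0,0,-0.03,0,0,0,0.4],
    [0,0,-0.04,0,0,0,0.4],
    [0,0,-0.05,0,0,0,0.4],
    [0,0,-0.05,0,0,0,0.4],
    [0,0,-0.05,0,0,0,0.4],
    [0,0,0,0,0,0,0.4]
  ]
}}

```text
clock: 42.78
position: [0.6039, -0.2066, 0.2243]
ee_rot: [0.157, 0.988, -0.0, 0.004]
ft_force: [-0.9, -0.2, -0.5]
grip_width: 0.701
```

Run:
```python
from h import *
st()
p,d=shot('scene','s16');cv2.imwrite('pics/s16.png',cv2.cvtColor(cv2.resize(p[130:300,150:410],None,fx=3,fy=3,interpolation=cv2.INTER_CUBIC),cv2.COLOR_RGB2BGR))
p,d=shot('top','t16');jars({'black':(184,196)},p,d)
plan([(.46,-.12,.25,72,5),(.44,.1,.25,72,5),(.548,.286,.14,72,6)],.4)
```

```text
{'clock': 42.775, 'position': [0.6039, -0.2066, 0.2243], 'ee_rot': [0.1569, 0.9876, -0.0001, 0.0038], 'ft_force': [-0.9295, -0.2218, -0.4754], 'torque': [0.0382, -0.0126, -0.0122], 'grip_width': 0.7013, 'joint_pos': [-0.2352, 0.39, 0.6672, 1.4225, -0.2424, 1.4039, 1.6894]}
[[-0.9507, 0.3099, 0.0075], [0.3099, 0.9508, -0.0015], [-0.0076, 0.0009, -1.0]]
black depth [0.5476 0.2874 0.042 ] 175 diam 50.0 colour [0.5467 0.2853 0.036 ] 184 enc r px 7.92 [0.5452 0.2856 0.036 ]
[[0.032,0.007,-0.006,0.0,0.0,-0.0,0.4],[0.032,0.008,-0.006,0.0,0.0,-0.0,0.4],[0.033,0.007,-0.006,0.0,0.0,-0.0,0.4],[0.032,0.008,-0.006,0.0,0.0,-0.0,0.4],[0.0327,0.0073,-0.0064,0.0,0.1,-0.0,0.4],[0.017,0.041,0.0,0.0,-0.0,-0.0,0.4],[0.018,0.04,0.0,0.0,-0.0,-0.0,0.4],[0.017,0.041,0.0,0.0,-0.0,-0.0,0.4],[0.018,0.04,0.0,0.0,-0.0,-0.0,0.4],[0.0171,0.041,0.0002,0.0,-0.0,-0.0,0.4]]
[[-0.008,0.035,0.018,0.0,-0.0,-0.0,0.4],[-0.007,0.035,0.018,0.0,-0.0,-0.0,0.4],[-0.008,0.035,0.019,0.0,-0.0,-0.0,0.4],[-0.007,0.035,0.018,0.0,-0.0,-0.0,0.4],[-0.008,0.035,0.019,0.0,-0.0,-0.0,0.4],[-0.0072,0.0352,0.0181,0.0,-0.0,-0.0,0.4]]
[0.548 0.286 0.14 ]
```

View pics/s16.png

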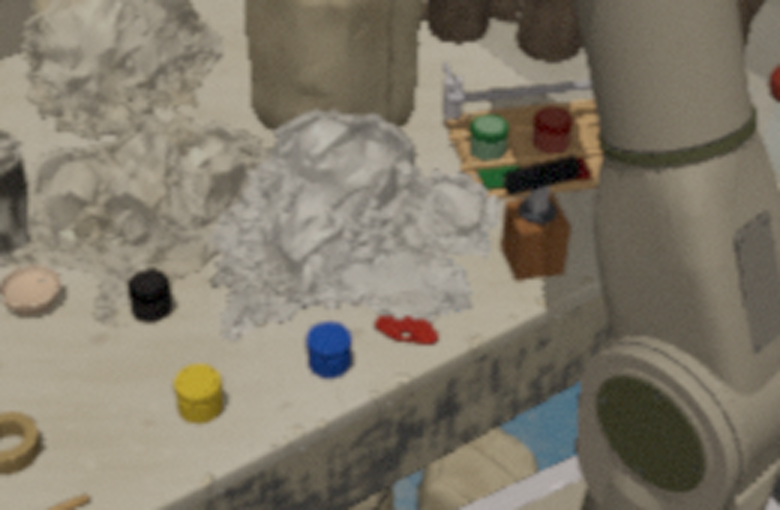

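Green and red stand in their bays, and black has not moved. Going to black.

{"api": "move_arm", "payload": {
  "deltas": [
    [0.032,0.007,-0.006,0,0,0,0.4],
    [0.032,0.008,-0.006,0,0,0,0.4],
    [0.033,0.007,-0.006,0,0,0,0.4],
    [0.032,0.008,-0.006,0,0,0,0.4],
    [0.033,0.007,-0.006,0,0.1,0,0.4],
    [0.017,0.041,0,0,0,0,0.4],
    [0.018,0.04,0,0,0,0,0.4],
    [0.017,0.041,0,0,0,0,0.4],
    [0.018,0.04,0,0,0,0,0.4],
    [0.017,0.041,0,0,0,0,0.4]
  ]
}}

```text
clock: 44.12
position: [0.4386, 0.1011, 0.2483]
ee_rot: [0.157, 0.988, -0.0, -0.002]
ft_force: [0.4, -0.9, -0.3]
grip_width: 0.703
```

{"api": "move_arm", "payload": {
  "deltas": [
    [-0.008,0.035,0.018,0,0,0,0.4],
    [-0.007,0.035,0.018,0,0,0,0.4],
    [-0.008,0.035,0.019,0,0,0,0.4],
    [-0.007,0.035,0.018,0,0,0,0.4],
    [-0.008,0.035,0.019,0,0,0,0.4],
    [-0.007,0.035,0.018,0,0,0,0.4],
    [0,0,0,0,0,0,0.4],
    [0,0,0,0,0,0,0.4]
  ]
}}

```text
clock: 45.12
position: [0.5468, 0.2847, 0.1385]
ee_rot: [0.157, 0.988, -0.001, -0.001]
ft_force: [-0.0, -0.3, -0.1]
grip_width: 0.699
```

Run:
```python
from h import *
st()
p,d=shot('scene','s17');cv2.imwrite('pics/s17.png',cv2.cvtColor(cv2.resize(p[130:290,130:300],None,fx=4,fy=4,interpolation=cv2.INTER_CUBIC)[:600],cv2.COLOR_RGB2BGR))
plan([(.5475,.2865,.03,72,4),(.5475,.2865,-.023,72,4)],.4)
```

```text
{'clock': 45.125, 'position': [0.5468, 0.2847, 0.1385], 'ee_rot': [0.1569, 0.9876, -0.0006, -0.0014], 'ft_force': [-0.0324, -0.2963, -0.0956], 'torque': [-0.0132, -0.0284, -0.0149], 'grip_width': 0.6986, 'joint_pos': [-0.7685, 0.3553, 0.271, 1.5745, -0.0998, 1.2282, 0.7759]}
[[-0.9508, 0.3098, -0.0029], [0.3098, 0.9508, -0.0008], [0.0025, -0.0017, -1.0]]
[[0.0,0.001,0.027,-0.0,-0.0,-0.0,0.4],[0.0,0.0,0.027,-0.0,-0.0,-0.0,0.4],[0.0,0.001,0.028,-0.0,-0.1,-0.0,0.4],[0.0001,0.0,0.0272,-0.0,-0.0,-0.1,0.4],[-0.0,0.0,0.013,-0.0,-0.0,0.0,0.4],[-0.0,0.0,0.013,-0.0,-0.0,0.0,0.4],[-0.0,0.0,0.014,-0.0,-0.0,0.0,0.4],[-0.0,0.0,0.013,-0.0,-0.0,0.0,0.4]]
[ 0.5475  0.2865 -0.023 ]
```

View pics/s17.png

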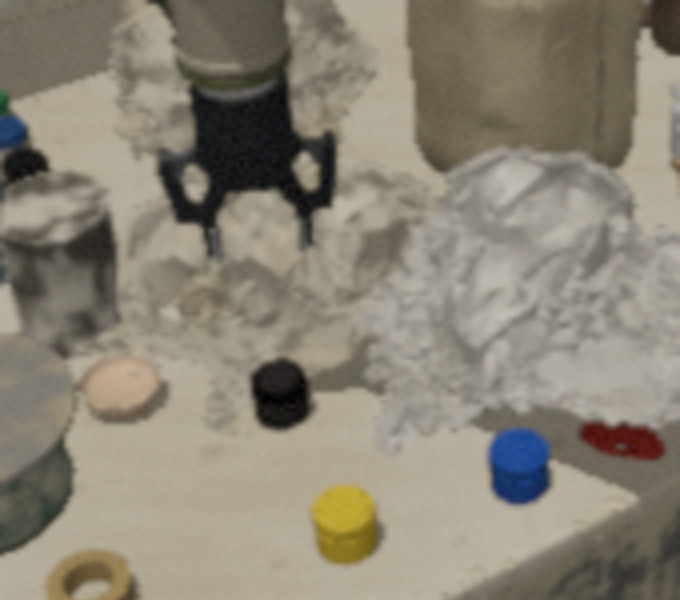

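Run:
```python
from h import *
P=cloud('top',np.load('pics/top0.npz')['d'])
for n,c in(('left',(.560,.325)),('right',(.535,.248))):
    m=(np.hypot(P[...,0]-c[0],P[...,1]-c[1])<.018);print(n,np.percentile(P[...,2][m],[10,50,90,100]).round(3),m.sum())
```

```text
left [-0.     0.011  0.024  0.047] 81
right [-0.004  0.001  0.005  0.012] 90
```

{"api": "move_arm", "payload": {
  "deltas": [
    [0,0.001,0.027,0,0,0,0.4],
    [0,0,0.027,0,0,0,0.4],
    [0,0.0005,0.028,0,-0.1,0,0.4],
    [0,0,0.015,0,0,0,0.4],
    [0,0,0.015,0,0,0,0.4],
    [0,0,0.01,0,0,0,0.4],
    [0,0,0,0,0,0,0.4]
  ]
}}

```text
clock: 46.05
position: [0.5474, 0.287, 0.0169]
ee_rot: [0.157, 0.988, -0.0, -0.0]
ft_force: [-0.2, -0.5, -0.0]
grip_width: 0.701
```

Run:
```python
from h import *
P=cloud('top',np.load('pics/top0.npz')['d']);Q=cloud('scene',np.load('pics/s9.npz')['d'])
A=np.concatenate([P.reshape(-1,3),Q.reshape(-1,3)])
for x in np.arange(.59,.50,-.008):
    print(round(x,3),[('%3d'%(1000*np.median(A[k][:,2])) if (k:=(abs(A[:,0]-x)<.005)&(abs(A[:,1]-y)<.005)&(A[:,2]<.1)).any() else '  .') for y in np.arange(.37,.22,-.008)])
print(np.arange(.37,.22,-.008).round(3))
```

```text
0.59 ['  1', '  0', '  0', '  0', '  5', ' 19', ' 17', ' 17', ' 17', ' 18', '  8', '  8', ' 16', ' 14', ' 14', ' 15', ' 12', ' 12', ' 13']
0.582 ['  1', ' -1', '  0', '  3', ' 12', ' 22', ' 22', ' 14', ' 14', ' 13', ' 10', '  7', '  9', ' 13', ' 13', ' 13', ' 12', ' 12', '  9']
0.574 ['  0', '  0', '  0', ' 14', ' 19', ' 22', ' 16', ' 11', ' 13', ' 14', ' 39', '  7', '  5', '  5', '  8', '  6', '  2', '  1', '  1']
0.566 [' -1', '  0', '  1', ' 16', ' 15', ' 16', ' 10', '  4', ' 24', ' 42', ' 41', ' 41', ' 41', '  0', '  0', ' -1', '  0', '  0', '  1']
0.558 ['  1', '  0', '  2', ' 11', ' 14', '  7', '  4', '  5', ' 40', ' 42', ' 41', ' 42', ' 42', ' 37', '  1', '  0', '  1', '  1', '  0']
0.55 ['  0', '  1', '  2', ' 11', ' 10', '  3', '  0', ' 10', ' 40', ' 42', ' 43', ' 44', ' 42', ' 39', '  1', '  0', '  0', '  0', '  0']
0.542 ['  1', '  1', '  1', '  3', '  1', '  0', '  0', ' 20', ' 36', ' 44', ' 44', ' 41', ' 42', ' 28', '  1', '  0', '  0', '  0', '  0']
0.534 ['  0', '  1', '  0', '  0', ' -2', '  2', '  3', '  1', ' 26', ' 40', ' 42', ' 41', ' 36', '  9', '  0', '  0', '  0', '  0', '  0']
0.526 ['  1', '  0', '  1', '  0', '  1', '  4', '  2', '  1', '  4', ' 19', ' 24', ' 18', ' 15', '  1', '  0', ' -1', '  0', '  0', '  0']
0.518 ['  1', '  0', '  1', '  1', '  0', '  0', '  1', '  1', '  1', '  0', '  0', '  0', '  1', '  0', '  0', ' -1', '  0', '  0', '  1']
0.51 ['  0', '  0', '  1', '  0', '  0', '  0', '  0', '  0', '  0', '  1', '  0', ' -1', '  1', '  0', '  0', '  0', '  2', '  0', '  0']
0.502 ['-659', ' -2', '  0', ' -1', ' -1', '  0', '  0', '  0', '  0', '  1', '  0', '  1', '  1', '  0', '  0', '  0', '  0', '  0', '  0']
[0.37  0.362 0.354 0.346 0.338 0.33  0.322 0.314 0.306 0.298 0.29  0.282
 0.274 0.266 0.258 0.25  0.242 0.234 0.226]
```

Clay up to about 20 mm high lies under the left finger. I'll turn the jaws to phi = 105°, where the table is clear on both sides.

{"api": "move_arm", "payload": {
  "deltas": [
    [0,0,-0.01,0,0,-9,0.4],
    [0,0,0,0,0,-9,0.4],
    [0,0,0,0,0,-9,0.4],
    [0,0,0,0,0,-6,0.4],
    [0,0,0,0,0,0,0.4]
  ]
}}

```text
clock: 46.68
position: [0.5481, 0.2873, 0.0281]
ee_rot: [-0.13, 0.992, 0.0, 0.001]
ft_force: [0.1, -0.4, 0.6]
grip_width: 0.698
```

Run:
```python
from h import *
st()
plan([(.5475,.2865,.01,105,2),(.5475,.2865,-.023,105,3)],.4)
```

```text
{'clock': 46.675, 'position': [0.5481, 0.2873, 0.0281], 'ee_rot': [-0.1299, 0.9915, 0.0003, 0.0005], 'ft_force': [0.0713, -0.4056, 0.5528], 'torque': [-0.0037, -0.0072, 0.0354], 'grip_width': 0.6983, 'joint_pos': [-0.6669, 0.4602, 0.1396, 1.6677, -0.0729, 1.0175, 1.3279]}
[[-0.9663, -0.2575, 0.001], [-0.2575, 0.9663, 0.0008], [-0.0011, 0.0005, -1.0]]
[[0.0,-0.0,0.009,0.0,0.0,-0.0,0.4],[0.0008,-0.0006,0.0091,0.0,0.1,-0.1,0.4],[-0.0,-0.0,0.011,0.0,-0.0,0.0,0.4],[-0.0,-0.0,0.011,0.0,-0.0,0.0,0.4],[-0.0,-0.0001,0.011,0.0,-0.0,0.0,0.4]]
[ 0.5475  0.2865 -0.023 ]
```

{"api": "move_arm", "payload": {
  "deltas": [
    [0.0008,-0.0006,0.012,0,0,0,0.4],
    [0,0,0.012,0,0,0,0.4],
    [0,0,0.012,0,0,0,0.4],
    [0,0,0.01,0,0,0,0.4],
    [0,0,0.005,0,0,0,0.4],
    [0,0,0,0,0,0,0.4]
  ]
}}

```text
clock: 47.42
position: [0.5468, 0.2863, -0.0241]
ee_rot: [-0.13, 0.991, -0.0, -0.0]
ft_force: [-0.3, -0.2, 0.2]
grip_width: 0.702
```

{"api": "move_arm", "payload": {
  "deltas": [
    [0,0,0,0,0,0,-1],
    [0,0,0,0,0,0,-1],
    [0,0,0,0,0,0,-1],
    [0,0,0,0,0,0,-1],
    [0,0,0,0,0,0,-1]
  ],
  "force": 40
}}

```text
clock: 48.05
position: [0.5473, 0.2866, -0.0232]
ee_rot: [-0.13, 0.991, 0.0, 0.0]
ft_force: [-0.6, -0.3, 4.7]
grip_width: 0.549
```

Run:
```python
from h import *
o=st(); x,y,z=o['position']
bx,by=cpt(0,-.055); bx+=.0015; by-=.0015; print(bx,by)
plan([(x,y,.22,105,5),(.45,.13,.24,95,5),(.44,-.06,.24,80,5),(.47,-.27,.23,72,5),(bx,by,.2,72,4)],-1)
```

```text
{'clock': 48.05, 'position': [0.5473, 0.2866, -0.0232], 'ee_rot': [-0.1304, 0.9915, 0.0002, 0.0004], 'ft_force': [-0.5974, -0.2506, 4.6528], 'torque': [-0.0689, 0.1117, 0.0216], 'grip_width': 0.5492, 'joint_pos': [-0.6604, 0.5239, 0.132, 1.6981, -0.0827, 0.9241, 1.3361]}
[[-0.966, -0.2585, 0.0007], [-0.2585, 0.966, 0.0005], [-0.0008, 0.0003, -1.0]]
0.5493757829892942 -0.36719891045875047
[[-0.0,0.0,-0.049,0.0,0.0,-0.0,-1.0],[-0.0,0.0,-0.049,0.0,0.0,-0.0,-1.0],[-0.0,0.0,-0.048,0.0,0.0,-0.0,-1.0],[-0.0,0.0,-0.049,0.0,0.0,-0.0,-1.0],[-0.0002,0.0001,-0.0482,0.0,0.0,-0.0,-1.0],[0.027,-0.025,-0.004,0.0,0.0,2.0,-1.0],[0.026,-0.026,-0.004,0.0,0.0,2.0,-1.0],[0.025,-0.027,-0.004,0.0,0.0,2.0,-1.0],[0.024,-0.028,-0.004,0.0,0.0,2.0,-1.0],[0.0231,-0.0291,-0.0042,0.0,0.0,2.0,-1.0]]
[[0.005,-0.038,-0.0,0.0,0.0,3.0,-1.0],[0.003,-0.038,-0.0,0.0,0.0,3.0,-1.0],[0.002,-0.038,-0.0,0.0,0.0,3.0,-1.0],[-0.001,-0.038,-0.0,0.0,0.0,3.0,-1.0],[-0.0023,-0.0377,-0.0001,0.0,0.0,3.0,-1.0],[-0.013,-0.04,0.002,0.0,0.0,1.6,-1.0],[-0.014,-0.04,0.002,0.0,0.0,1.6,-1.0],[-0.016,-0.04,0.002,0.0,0.0,1.6,-1.0],[-0.017,-0.039,0.002,0.0,0.0,1.6,-1.0],[-0.0171,-0.0384,0.0019,0.0,0.0,1.6,-1.0]]
[[-0.026,-0.017,0.008,0.0,0.0,-0.0,-1.0],[-0.027,-0.017,0.007,0.0,0.0,-0.0,-1.0],[-0.026,-0.017,0.008,0.0,0.0,-0.0,-1.0],[-0.0266,-0.0169,0.007,0.0,0.0,-0.0,-1.0]]
[ 0.5494 -0.3672  0.2   ]
```

{"api": "move_arm", "payload": {
  "deltas": [
    [0,0,-0.03,0,0,0,-1],
    [0,0,-0.05,0,0,0,-1],
    [0,0,-0.055,0,0,0,-1],
    [0,0,-0.055,0,0,0,-1],
    [0,0,-0.053,0,0,0,-1],
    [0.027,-0.025,-0.004,0,0,2,-1],
    [0.026,-0.026,-0.004,0,0,2,-1],
    [0.025,-0.027,-0.004,0,0,2,-1],
    [0.024,-0.028,-0.004,0,0,2,-1],
    [0.023,-0.029,-0.004,0,0,2,-1]
  ]
}}

```text
clock: 49.3
position: [0.4488, 0.1287, 0.2389]
ee_rot: [-0.043, 0.999, -0.0, -0.0]
ft_force: [0.3, 0.6, 0.0]
grip_width: 0.56
```

{"api": "move_arm", "payload": {
  "deltas": [
    [0.005,-0.038,0,0,0,3,-1],
    [0.003,-0.038,0,0,0,3,-1],
    [0.002,-0.038,0,0,0,3,-1],
    [-0.001,-0.038,0,0,0,3,-1],
    [-0.002,-0.0375,0,0,0,3,-1],
    [-0.013,-0.04,0.002,0,0,1.6,-1],
    [-0.014,-0.04,0.002,0,0,1.6,-1],
    [-0.016,-0.04,0.002,0,0,1.6,-1],
    [-0.017,-0.039,0.002,0,0,1.6,-1],
    [-0.017,-0.0385,0.002,0,0,1.6,-1]
  ]
}}

```text
clock: 50.55
position: [0.4687, -0.2731, 0.229]
ee_rot: [0.158, 0.987, -0.001, -0.0]
ft_force: [-0.2, 0.1, -1.1]
grip_width: 0.553
```

{"api": "move_arm", "payload": {
  "deltas": [
    [-0.026,-0.017,0.008,0,0,0,-1],
    [-0.027,-0.017,0.007,0,0,0,-1],
    [-0.026,-0.017,0.008,0,0,0,-1],
    [-0.0265,-0.017,0.007,0,0,0,-1],
    [0,0,0,0,0,0,-1],
    [0,0,0,0,0,0,-1]
  ]
}}

```text
clock: 51.3
position: [0.5476, -0.3682, 0.199]
ee_rot: [0.157, 0.988, -0.0, -0.001]
ft_force: [-0.6, 0.6, -0.0]
grip_width: 0.558
```

Run:
```python
from h import *
st()
p,d=shot('scene','s18');cv2.imwrite('pics/s18.png',cv2.cvtColor(cv2.resize(p[90:240,260:410],None,fx=4,fy=4,interpolation=cv2.INTER_CUBIC),cv2.COLOR_RGB2BGR))
plan([(.5495,-.367,.05,72,5),(.5495,-.367,.010,72,4)],-1)
```

```text
{'clock': 51.3, 'position': [0.5476, -0.3682, 0.199], 'ee_rot': [0.1574, 0.9875, -0.0003, -0.0005], 'ft_force': [-0.6249, 0.6324, -0.0039], 'torque': [-0.0088, -0.0252, 0.0069], 'grip_width': 0.5581, 'joint_pos': [0.0241, 0.4763, 0.712, 1.3887, -0.3084, 1.3899, 1.9904]}
[[-0.9504, 0.3109, -0.0011], [0.3109, 0.9504, -0.0005], [0.0009, -0.0008, -1.0]]
[[-0.0,0.0,0.03,-0.0,-0.0,-0.0,-1.0],[-0.0,0.0,0.03,-0.0,-0.0,-0.0,-1.0],[-0.0,0.0,0.03,-0.0,-0.0,-0.0,-1.0],[-0.001,0.001,0.03,-0.0,-0.0,-0.0,-1.0],[-0.0003,0.0001,0.0294,-0.0,-0.0,-0.1,-1.0],[-0.0,0.0,0.01,-0.0,-0.0,0.0,-1.0],[-0.0,0.0,0.01,-0.0,-0.0,0.0,-1.0],[-0.0,0.0,0.01,-0.0,-0.0,0.0,-1.0],[-0.0,0.0,0.01,-0.0,-0.0,0.0,-1.0]]
[ 0.5495 -0.367   0.01  ]
```

View pics/s18.png

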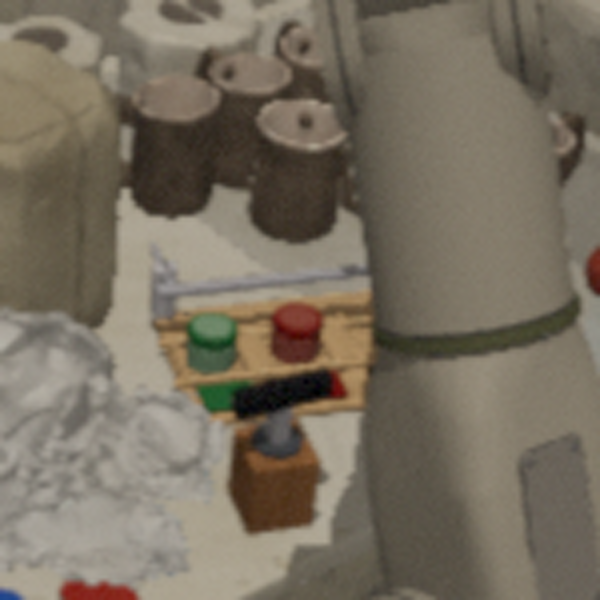

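{"api": "move_arm", "payload": {
  "deltas": [
    [0,0,0.03,0,0,0,-1],
    [0,0,0.03,0,0,0,-1],
    [0,0,0.03,0,0,0,-1],
    [-0.001,0.001,0.03,0,0,0,-1],
    [0,0,0.03,0,0,0,-1],
    [0,0,0.015,0,0,0,-1],
    [0,0,0.015,0,0,0,-1],
    [0,0,0.01,0,0,0,-1],
    [0,0,0,0,0,0,-1]
  ]
}}

```text
clock: 52.48
position: [0.5497, -0.3665, 0.0089]
ee_rot: [0.157, 0.988, 0.0, -0.0]
ft_force: [0.2, -0.1, -0.5]
grip_width: 0.56
```

{"api": "move_arm", "payload": {
  "deltas": [
    [0,0,0.005,0,0,0,-1],
    [0,0,0.005,0,0,0,-1],
    [0,0,0.004,0,0,0,-1],
    [0,0,0,0,0,0,-1]
  ]
}}

```text
clock: 52.98
position: [0.5496, -0.3665, -0.0052]
ee_rot: [0.157, 0.988, 0.0, -0.0]
ft_force: [-1.4, 0.3, -0.6]
grip_width: 0.556
```

{"api": "move_arm", "payload": {
  "deltas": [
    [0,0,0.003,0,0,0,-1],
    [0,0,0.0035,0,0,0,-1],
    [0,0,0,0,0,0,-1]
  ]
}}

```text
clock: 53.35
position: [0.5499, -0.3667, -0.0111]
ee_rot: [0.157, 0.988, 0.0, 0.0]
ft_force: [-1.1, 0.1, 1.1]
grip_width: 0.563
```

{"api": "move_arm", "payload": {
  "deltas": [
    [0,0,0,0,0,0,0.3],
    [0,0,0,0,0,0,0.4],
    [0,0,0,0,0,0,0.4],
    [0,0,-0.01,0,0,0,0.4],
    [0,0,-0.03,0,0,0,0.4],
    [0,0,-0.04,0,0,0,0.4],
    [0,0,-0.05,0,0,0,0.4],
    [0,0,-0.05,0,0,0,0.4],
    [0,0,-0.05,0,0,0,0.4],
    [0,0,0,0,0,0,0.4]
  ]
}}

```text
clock: 54.6
position: [0.5511, -0.3683, 0.224]
ee_rot: [0.157, 0.988, -0.001, 0.004]
ft_force: [-0.1, -0.8, -0.5]
grip_width: 0.701
```

Run:
```python
from h import *
st()
plan([(.45,-.20,.25,20,6),(.42,.0,.25,-12,5)],1)
```

```text
{'clock': 54.6, 'position': [0.5511, -0.3683, 0.224], 'ee_rot': [0.1568, 0.9876, -0.0013, 0.0036], 'ft_force': [-0.1204, -0.7691, -0.5182], 'torque': [-0.0325, 0.0313, -0.0522], 'grip_width': 0.7014, 'joint_pos': [0.0214, 0.4649, 0.7202, 1.3509, -0.3048, 1.4291, 1.9843]}
[[-0.9508, 0.3098, 0.0067], [0.3098, 0.9508, -0.0036], [-0.0075, -0.0014, -1.0]]
[[0.025,0.021,-0.005,0.0,0.1,8.7,1.0],[0.028,0.018,-0.004,0.0,0.1,8.7,1.0],[0.03,0.013,-0.004,0.0,0.1,8.6,1.0],[0.031,0.009,-0.005,0.0,0.0,8.7,1.0],[0.032,0.003,-0.004,0.0,0.1,8.6,1.0],[0.0332,-0.0011,-0.0046,0.1,0.0,8.7,1.0],[0.04,0.008,-0.0,-0.0,0.0,6.4,1.0],[0.04,0.004,-0.0,-0.0,0.0,6.4,1.0],[0.04,-0.001,-0.0,-0.0,0.0,6.4,1.0],[0.04,-0.006,-0.0,-0.0,0.0,6.4,1.0]]
[[0.0395,-0.0099,-0.0,-0.0,0.0,6.4,1.0]]
[ 0.4199 -0.      0.25  ]
```

{"api": "move_arm", "payload": {
  "deltas": [
    [0.025,0.021,-0.005,0,0.1,8.7,1],
    [0.028,0.018,-0.004,0,0.1,8.7,1],
    [0.03,0.013,-0.004,0,0.1,8.6,1],
    [0.031,0.009,-0.005,0,0,8.7,1],
    [0.032,0.003,-0.004,0,0,8.6,1],
    [0.033,-0.001,-0.005,0.1,0,8.7,1],
    [0.04,0.008,0,0,0,6.4,1],
    [0.04,0.004,0,0,0,6.4,1],
    [0.04,-0.001,0,0,0,6.4,1],
    [0.04,-0.006,0,0,0,6.4,1]
  ]
}}

```text
clock: 55.85
position: [0.4242, -0.0378, 0.2467]
ee_rot: [0.742, 0.67, -0.001, -0.003]
ft_force: [0.3, 0.2, 0.7]
grip_width: 0.998
```

Run:
```python
from h import *
st()
p,d=shot('top','t19')
L=carpolys()
for y in(.115,.03,-.055): L.append((circ(*cpt(0,y),.0245,.054),(255,0,255)))
for k in(.412,-.1417,1.28),: L+=[(box(*k,.09,.018,.142),(0,255,0))]
overlay('top',p,L,(295,140,425,260),'o19',5)
p,d=shot('scene','s19');overlay('scene',p,[],(290,140,400,230),'s19c',6)
c=cv2.inRange(cv2.cvtColor(np.load('pics/t19.npz')['p'],cv2.COLOR_RGB2HSV),np.array([0,0,0]),np.array([180,255,75]))
edge(np.load('pics/t19.npz')['p'])
```

```text
{'clock': 55.85, 'position': [0.4242, -0.0378, 0.2467], 'ee_rot': [0.7422, 0.6702, -0.0014, -0.0029], 'ft_force': [0.2727, 0.1883, 0.7066], 'torque': [-0.0266, -0.009, 0.0267], 'grip_width': 0.9984, 'joint_pos': [-0.6193, -0.1932, 0.5333, 1.8879, 0.0958, 1.4269, -0.2104]}
[[0.1017, 0.9948, -0.0059], [0.9948, -0.1017, 0.0024], [0.0018, -0.0061, -1.0]]
bar front/back [[44.0, 57.5], [44.0, 57.0], [44.5, 57.5], [46.0, 56.5]]
```

View pics/o19.png

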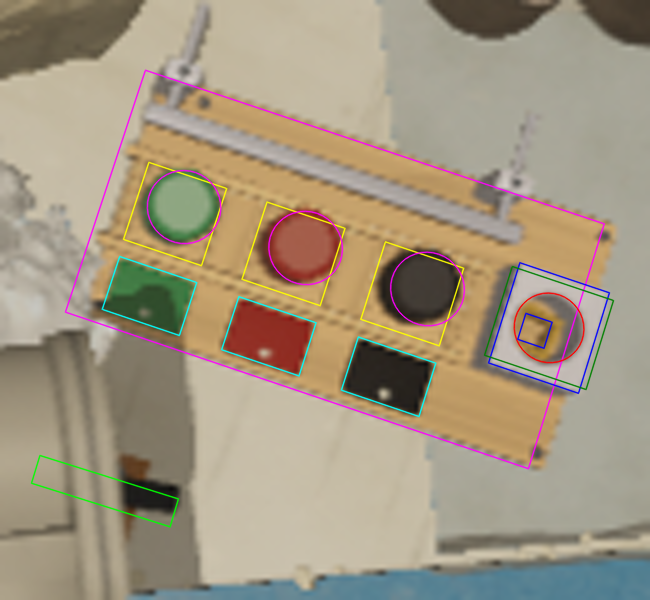

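View pics/s19c.png

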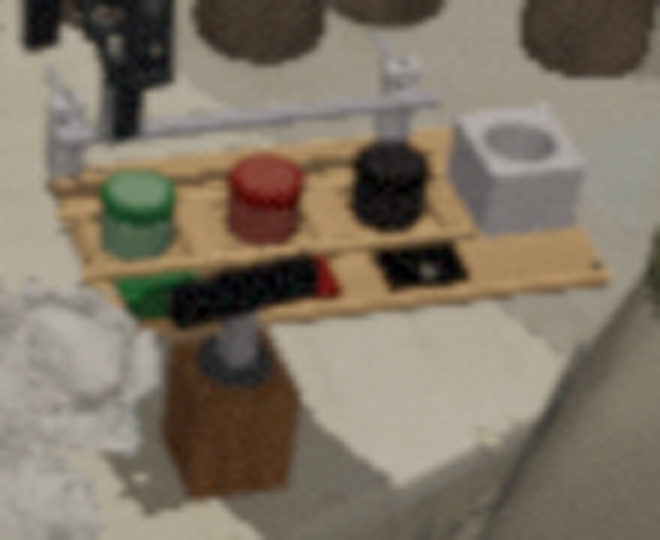

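Run:
```python
from h import *
for n,cam in(('s19','scene'),('s16','scene'),('s13','scene'),('t13','top'),('s1','scene')):
    z=np.load(f'pics/{n}.npz');P=cloud(cam,z['d']);v=z['p'].max(2)
    m=(np.hypot(P[...,0]-.412,P[...,1]+.142)<.055)&(P[...,2]>.119)&(P[...,2]<.150)&(v<75)
    if m.sum()<30: print(n,m.sum());continue
    Q=P[m][:,:2]; r=cv2.minAreaRect((Q*1000).astype(np.float32)); w,V=np.linalg.eigh(np.cov(Q.T)); print(n,m.sum(),'pca yaw',np.degrees(np.arctan2(V[1,1],V[0,1]))%180, Q.mean(0).round(4),r)
```

```text
s19 189 pca yaw 80.64274792302645 [ 0.4098 -0.1386] ((409.572021484375, -142.5189971923828), (90.28007507324219, 20.37903594970703), 78.42671966552734)
s16 200 pca yaw 82.4976177884867 [ 0.4098 -0.1405] ((411.95733642578125, -143.3293914794922), (90.30577087402344, 20.20442008972168), 81.4887466430664)
s13 192 pca yaw 81.55517805455939 [ 0.4095 -0.1401] ((411.511474609375, -142.59056091308594), (90.73104095458984, 20.585269927978516), 80.86138153076172)
t13 155 pca yaw 82.607319534054 [ 0.413  -0.1424] ((412.56182861328125, -143.3125457763672), (88.00724792480469, 17.618661880493164), 82.81765747070312)
s1 199 pca yaw 30.16960134794624 [ 0.4055 -0.1397] ((409.8303527832031, -140.90859985351562), (88.18397521972656, 23.198122024536133), 32.27412033081055)
```

All three jars stand in the right bays and the key is upright in the stand (yaw about 82°). I'll take the key again.

Run:
```python
from h import *
plan([(.413,-.142,.20,-7.5,3),(.413,-.142,.0755,-7.5,6)],1)
```

```text
[[-0.036,-0.0,0.015,-0.1,-0.0,0.7,1.0],[-0.036,0.0,0.016,-0.1,-0.1,0.7,1.0],[-0.0355,0.0007,0.0153,-0.2,-0.0,0.6,1.0],[-0.0,0.0,0.021,0.0,-0.0,0.0,1.0],[-0.0,0.0,0.021,0.0,-0.0,0.0,1.0],[-0.0,0.0,0.021,0.0,-0.0,0.0,1.0],[-0.0,0.0,0.021,0.0,-0.0,0.0,1.0],[-0.0,0.0,0.02,0.0,-0.0,0.0,1.0],[-0.0,0.0,0.0205,0.0,-0.0,0.0,1.0]]
[ 0.413  -0.142   0.0755]
```

{"api": "move_arm", "payload": {
  "deltas": [
    [-0.036,0,0.015,-0.1,0,0.7,1],
    [-0.036,0,0.016,-0.1,-0.1,0.7,1],
    [-0.0355,0.0007,0.015,-0.2,0,0.6,1],
    [0,0,0,0,0,0,1],
    [0,0,0,0,0,0,1]
  ]
}}

```text
clock: 56.58
position: [0.4135, -0.1457, 0.2008]
ee_rot: [0.752, 0.659, 0.0, 0.0]
ft_force: [0.4, 1.2, -1.2]
grip_width: 0.998
```

Run:
```python
from h import *
st()
plan([(.413,-.142,.0755,-7.5,6)],1)
```

```text
{'clock': 56.575, 'position': [0.4135, -0.1457, 0.2008], 'ee_rot': [0.7524, 0.6587, 0.0001, 0.0003], 'ft_force': [0.4302, 1.2034, -1.2114], 'torque': [0.0279, 0.003, -0.0016], 'grip_width': 0.9977, 'joint_pos': [-0.5278, -0.166, 0.7013, 1.9488, 0.1104, 1.3209, 0.0067]}
[[0.1323, 0.9912, 0.0006], [0.9912, -0.1323, -0.0003], [-0.0002, 0.0007, -1.0]]
[[0.001,-0.0,0.021,0.0,0.0,-0.0,1.0],[0.001,-0.0,0.021,0.0,0.0,-0.0,1.0],[0.0,-0.0,0.021,0.0,0.0,-0.0,1.0],[0.001,-0.0,0.021,0.0,0.0,-0.0,1.0],[0.0,-0.001,0.021,0.0,0.0,-0.1,1.0],[0.0006,-0.0001,0.0203,0.0,0.0,-0.0,1.0]]
[ 0.413  -0.142   0.0755]
```

{"api": "move_arm", "payload": {
  "deltas": [
    [0.002,0,0.015,0,0,0,1],
    [0.0015,-0.0005,0.02,0,0,0,1],
    [0,0,0.025,0,0,0,1],
    [0,0,0.025,0,0,0,1],
    [0,0,0.025,0,0,0,1],
    [0,0,0.0155,0,0,0,1],
    [0,0,0,0,0,0,1]
  ]
}}

```text
clock: 57.45
position: [0.4125, -0.1417, 0.0738]
ee_rot: [0.752, 0.659, -0.001, -0.0]
ft_force: [0.2, 0.4, 1.0]
grip_width: 1.003
```

{"api": "move_arm", "payload": {
  "deltas": [
    [0,0,0,0,0,0,-1],
    [0,0,0,0,0,0,-1],
    [0,0,0,0,0,0,-1],
    [0,0,0,0,0,0,-1],
    [0,0,0,0,0,0,-1],
    [0,0,0,0,0,0,-1],
    [0,0,0,0,0,0,-1]
  ],
  "force": 80
}}

```text
clock: 58.32
position: [0.4134, -0.1423, 0.0755]
ee_rot: [0.753, 0.658, 0.0, 0.0]
ft_force: [-3.1, 1.1, 6.1]
grip_width: 0.201
```

{"api": "move_arm", "payload": {
  "deltas": [
    [0,0,-0.01,0,0,0,-1],
    [0,0,-0.015,0,0,0,-1],
    [0,0,-0.02,0,0,0,-1],
    [0,0,-0.02,0,0,0,-1],
    [0,0,-0.025,0,0,0,-1],
    [0,0,-0.025,0,0,0,-1],
    [0,0,0,0,0,0,-1]
  ]
}}

```text
clock: 59.2
position: [0.4147, -0.1426, 0.1925]
ee_rot: [0.753, 0.658, 0.002, 0.002]
ft_force: [0.5, 0.7, -2.5]
grip_width: 0.201
```

Run:
```python
from h import *
st()
plan([(.465,-.30,.195,-18,4),(.524,-.445,.19,-28,4)],-1)
```

```text
{'clock': 59.2, 'position': [0.4147, -0.1426, 0.1925], 'ee_rot': [0.7526, 0.6585, 0.0018, 0.0017], 'ft_force': [0.4816, 0.6766, -2.4594], 'torque': [0.0188, -0.01, -0.0176], 'grip_width': 0.2011, 'joint_pos': [-0.5391, -0.1642, 0.7082, 1.9645, 0.11, 1.299, 0.0001]}
[[0.1328, 0.9911, 0.0049], [0.9911, -0.1328, -0.0002], [0.0005, 0.0049, -1.0]]
[[-0.037,0.018,-0.001,0.1,-0.0,2.6,-1.0],[-0.037,0.019,-0.0,0.1,-0.0,2.6,-1.0],[-0.035,0.021,-0.001,0.0,-0.0,2.6,-1.0],[-0.035,0.0226,-0.0004,0.1,-0.0,2.6,-1.0],[-0.03,0.025,0.001,-0.0,-0.0,2.5,-1.0],[-0.029,0.027,0.001,-0.0,-0.0,2.5,-1.0],[-0.027,0.028,0.001,-0.0,-0.0,2.5,-1.0],[-0.0266,0.0285,0.0019,-0.0,-0.0,2.5,-1.0]]
[ 0.524 -0.445  0.19 ]
```

{"api": "move_arm", "payload": {
  "deltas": [
    [-0.037,0.018,-0.001,0.1,0,2.6,-1],
    [-0.037,0.019,0,0.1,0,2.6,-1],
    [-0.035,0.021,-0.001,0,0,2.6,-1],
    [-0.035,0.0225,0,0.1,0,2.6,-1],
    [-0.03,0.025,0.001,0,0,2.5,-1],
    [-0.029,0.027,0.001,0,0,2.5,-1],
    [-0.027,0.028,0.001,0,0,2.5,-1],
    [-0.0265,0.0285,0.002,0,0,2.5,-1],
    [0,0,0,0,0,0,-1],
    [0,0,0,0,0,0,-1]
  ]
}}

```text
clock: 60.45
position: [0.5224, -0.4441, 0.1862]
ee_rot: [0.857, 0.515, -0.002, -0.002]
ft_force: [0.7, 0.3, -1.0]
grip_width: 0.199
```

Run:
```python
from h import *
st()
plan([(.524,-.445,.114,-28,5)],-1)
```

```text
{'clock': 60.45, 'position': [0.5224, -0.4441, 0.1862], 'ee_rot': [0.8573, 0.5149, -0.002, -0.0019], 'ft_force': [0.712, 0.3219, -0.9785], 'torque': [0.0488, -0.0247, -0.0043], 'grip_width': 0.1988, 'joint_pos': [0.0596, 0.6175, 0.9125, 1.3269, -0.4777, 1.4275, 0.4584]}
[[0.4698, 0.8828, -0.0054], [0.8828, -0.4698, 0.0012], [-0.0015, -0.0053, -1.0]]
[[0.0,0.0,0.014,-0.1,0.0,-0.0,-1.0],[0.0,0.001,0.015,-0.1,0.0,-0.0,-1.0],[0.0,0.0,0.014,-0.0,0.0,-0.0,-1.0],[0.0,0.001,0.015,-0.1,0.0,-0.0,-1.0],[0.0001,-0.0,0.0142,-0.0,0.1,-0.0,-1.0]]
[ 0.524 -0.445  0.114]
```

{"api": "move_arm", "payload": {
  "deltas": [
    [0,0.001,0.014,-0.1,0,0,-1],
    [0,0.0008,0.015,-0.1,0,0,-1],
    [0,0,0.015,0,0,0,-1],
    [0,0,0.015,-0.1,0,0,-1],
    [0,0,0.013,0,0,0,-1],
    [0,0,0,0,0,0,-1],
    [0,0,0,0,0,0,-1]
  ]
}}

```text
clock: 61.32
position: [0.5243, -0.4457, 0.1153]
ee_rot: [0.857, 0.515, -0.0, 0.001]
ft_force: [0.4, 0.8, -1.4]
grip_width: 0.2
```

Run:
```python
from h import *
st()
```

```text
{'clock': 61.325, 'position': [0.5243, -0.4457, 0.1153], 'ee_rot': [0.8573, 0.5148, -0.0004, 0.0012], 'ft_force': [0.3641, 0.7528, -1.4463], 'torque': [-0.0039, 0.0069, -0.0324], 'grip_width': 0.1997, 'joint_pos': [0.0644, 0.6648, 0.8802, 1.4156, -0.5152, 1.2986, 0.4861]}
[[0.4699, 0.8827, 0.0006], [0.8827, -0.4699, -0.0024], [-0.0018, 0.0017, -1.0]]
```

{"api": "move_arm", "payload": {
  "deltas": [
    [0,0,0.004,0,0,0,-1],
    [0,0,0.004,0,0,0,-1],
    [0,0,0.004,0,0,0,-1],
    [0,0,0.004,0,0,0,-1],
    [0,0,0,0,0,0,-1]
  ]
}}

```text
clock: 61.95
position: [0.5241, -0.4453, 0.0984]
ee_rot: [0.857, 0.515, -0.001, 0.001]
ft_force: [0.4, -0.1, -0.3]
grip_width: 0.201
```

{"api": "move_arm", "payload": {
  "deltas": [
    [0,0,0.003,0,0,0,-1],
    [0,0,0.003,0,0,0,-1],
    [0,0,0.003,0,0,0,-1],
    [0,0,0,0,0,0,-1]
  ]
}}

```text
clock: 62.45
position: [0.5241, -0.4453, 0.0893]
ee_rot: [0.857, 0.515, -0.001, 0.001]
ft_force: [-1.3, 0.6, -2.2]
grip_width: 0.198
```

{"api": "move_arm", "payload": {
  "deltas": [
    [0,0,0.003,0,0,0,-1],
    [0,0,0.003,0,0,0,-1],
    [0,0,0,0,0,0,-1]
  ]
}}

```text
clock: 62.82
position: [0.5241, -0.4454, 0.0836]
ee_rot: [0.857, 0.515, -0.0, 0.001]
ft_force: [-1.0, 1.6, -1.6]
grip_width: 0.196
```

Seated, with little side force. Turning clockwise.

{"api": "move_arm", "payload": {
  "deltas": [
    [0,0,0,0,0,6,-1],
    [0,0,0,0,0,8,-1],
    [0,0,0,0,0,8,-1],
    [0,0,0,0,0,8,-1],
    [0,0,0,0,0,8,-1],
    [0,0,0,0,0,8,-1],
    [0,0,0,0,0,8,-1],
    [0,0,0,0,0,8,-1],
    [0,0,0,0,0,8,-1],
    [0,0,0,0,0,8,-1]
  ]
}}

```text
clock: 64.08
position: [0.5238, -0.4469, 0.0837]
ee_rot: [0.99, -0.142, 0.0, 0.002]
ft_force: [-1.5, -4.3, -5.4]
grip_width: 0.199
```

Run:
```python
from h import *
o=st();R=Ro.from_quat(o['ee_rot']).as_matrix();print('phi',np.degrees(np.arctan2(R[1,1],R[0,1])))
p,d=shot('top','t20');edge(p)
```

```text
{'clock': 64.075, 'position': [0.5238, -0.4469, 0.0837], 'ee_rot': [0.9899, -0.1419, 0.0002, 0.0024], 'ft_force': [-1.535, -4.319, -5.405], 'torque': [-1.4842, 0.2447, 0.1663], 'grip_width': 0.199, 'joint_pos': [-0.0538, 0.8362, 1.1331, 1.4532, -0.7609, 1.3307, -0.7285]}
[[0.9598, -0.2808, -0.0002], [-0.2808, -0.9597, -0.0047], [0.0011, 0.0046, -1.0]]
phi -106.31030657747442
bar front/back [[13.0, 26.5], [15.0, 27.5], [14.5, 28.0], [-10.0, 27.5]]
```

{"api": "move_arm", "payload": {
  "deltas": [
    [0,0,0,0,0,5,-1],
    [0,0,0,0,0,5,-1],
    [0,0,0,0,0,0,-1]
  ]
}}

```text
clock: 64.5
position: [0.5235, -0.4472, 0.0837]
ee_rot: [0.974, -0.226, 0.0, 0.003]
ft_force: [-1.0, -4.7, -5.3]
grip_width: 0.199
```

Run:
```python
from h import *
o=st();R=Ro.from_quat(o['ee_rot']).as_matrix();print('phi',np.degrees(np.arctan2(R[1,1],R[0,1])))
p,d=shot('top','t20');edge(p)
```

```text
{'clock': 64.5, 'position': [0.5235, -0.4472, 0.0837], 'ee_rot': [0.9742, -0.2257, 0.0002, 0.0026], 'ft_force': [-0.9965, -4.7479, -5.2526], 'torque': [-1.5682, 0.4017, 0.0746], 'grip_width': 0.1986, 'joint_pos': [-0.0648, 0.8572, 1.1645, 1.4537, -0.7894, 1.3443, -0.8825]}
[[0.8981, -0.4398, -0.0007], [-0.4398, -0.8981, -0.0051], [0.0016, 0.0049, -1.0]]
phi -116.08848370917116
bar front/back [[7.5, 22.0], [9.0, 22.0], [9.5, 21.5], [-10.0, 23.5]]
```

{"api": "move_arm", "payload": {
  "deltas": [
    [0,0,0,0,0,3,-1],
    [0,0,0,0,0,3,-1],
    [0,0,0,0,0,2,-1],
    [0,0,0,0,0,0,-1]
  ]
}}

```text
clock: 65.05
position: [0.5232, -0.4474, 0.0838]
ee_rot: [0.956, -0.293, 0.0, 0.003]
ft_force: [-1.9, -6.0, -5.4]
grip_width: 0.2
```

Run:
```python
from h import *
o=st();R=Ro.from_quat(o['ee_rot']).as_matrix();print('phi',np.degrees(np.arctan2(R[1,1],R[0,1])))
p,d=shot('top','t20');edge(p)
```

```text
{'clock': 65.05, 'position': [0.5232, -0.4474, 0.0838], 'ee_rot': [0.9562, -0.2926, 0.0002, 0.0027], 'ft_force': [-1.8579, -6.0067, -5.3618], 'torque': [-1.8053, 0.6663, 0.4105], 'grip_width': 0.2, 'joint_pos': [-0.0729, 0.8742, 1.189, 1.4542, -0.8119, 1.3556, -1.0081]}
[[0.8288, -0.5596, -0.0011], [-0.5596, -0.8287, -0.0054], [0.0021, 0.0051, -1.0]]
phi -124.02927646078001
bar front/back [[5.0, 21.0], [8.0, 21.0], [7.5, 20.5], [-10.0, 22.0]]
```

{"api": "move_arm", "payload": {
  "deltas": [
    [0,0,0,0,0,3,-1],
    [0,0,0,0,0,1,-1],
    [0,0,0,0,0,0,-1]
  ]
}}

```text
clock: 65.47
position: [0.5231, -0.4474, 0.0838]
ee_rot: [0.946, -0.325, 0.0, 0.003]
ft_force: [-2.1, -5.6, -4.8]
grip_width: 0.199
```

Run:
```python
from h import *
o=st();R=Ro.from_quat(o['ee_rot']).as_matrix();print('phi',np.degrees(np.arctan2(R[1,1],R[0,1])))
p,d=shot('top','t20');edge(p)
```

```text
{'clock': 65.475, 'position': [0.5231, -0.4474, 0.0838], 'ee_rot': [0.9456, -0.3254, 0.0002, 0.0028], 'ft_force': [-2.1179, -5.6028, -4.8237], 'torque': [-1.8252, 0.8593, 0.7806], 'grip_width': 0.1992, 'joint_pos': [-0.0768, 0.8827, 1.2009, 1.4543, -0.823, 1.3614, -1.0711]}
[[0.7882, -0.6155, -0.0014], [-0.6155, -0.7882, -0.0054], [0.0022, 0.0052, -1.0]]
phi -127.98584580332034
bar front/back [[5.0, 20.5], [8.0, 20.5], [7.5, 20.5], [-10.0, 22.5]]
```

Torque 0.78 N m with the bar still: the clockwise stop. Backing off inside the play and lifting the key.

{"api": "move_arm", "payload": {
  "deltas": [
    [0,0,0,0,0,-4,-1],
    [0.0004,0.001,0,0,0,-4,-1],
    [0,0,0,0,0,0,-1]
  ]
}}

```text
clock: 65.9
position: [0.5235, -0.4476, 0.0839]
ee_rot: [0.966, -0.259, 0.0, 0.002]
ft_force: [-2.6, -3.7, -4.3]
grip_width: 0.193
```

Run:
```python
from h import *
o=st()
edge()
```

```text
{'clock': 65.9, 'position': [0.5235, -0.4476, 0.0839], 'ee_rot': [0.9658, -0.2591, 0.0004, 0.0017], 'ft_force': [-2.5512, -3.7194, -4.269], 'torque': [-1.4187, 0.6074, 0.0792], 'grip_width': 0.1927, 'joint_pos': [-0.0665, 0.8655, 1.1755, 1.4523, -0.8014, 1.3514, -0.9443]}
[[0.8657, -0.5006, -0.0002], [-0.5006, -0.8657, -0.0036], [0.0016, 0.0032, -1.0]]
bar front/back [[5.5, 21.0], [8.0, 21.5], [7.5, 20.5], [-10.0, 22.0]]
```

{"api": "move_arm", "payload": {
  "deltas": [
    [0,0.001,-0.003,0,0,0,-1],
    [0,0,-0.007,0,0,0,-1],
    [0,0,-0.01,0,0,0,-1],
    [0,0,-0.015,0,0,0,-1],
    [0,0,-0.02,0,0,0,-1],
    [0,0,-0.02,0,0,0,-1],
    [0,0,-0.02,0,0,0,-1],
    [0,0,-0.015,0,0,0,-1],
    [0,0,0,0,0,0,-1]
  ]
}}

```text
clock: 67.08
position: [0.5237, -0.4477, 0.1951]
ee_rot: [0.966, -0.259, 0.001, 0.001]
ft_force: [0.3, 0.2, -1.7]
grip_width: 0.199
```

Run:
```python
from h import *
o=st()
edge()
plan([(.465,-.30,.2,-60,7),(.413,-.142,.195,-7.5,6)],-1)
```

```text
{'clock': 67.075, 'position': [0.5237, -0.4477, 0.1951], 'ee_rot': [0.9659, -0.259, 0.0011, 0.0012], 'ft_force': [0.2681, 0.1849, -1.7407], 'torque': [0.0063, -0.001, 0.0183], 'grip_width': 0.1986, 'joint_pos': [-0.0627, 0.7784, 1.2399, 1.3197, -0.7271, 1.5234, -0.997]}
[[0.8658, -0.5003, 0.0016], [-0.5003, -0.8658, -0.0029], [0.0028, 0.0017, -1.0]]
bar front/back [[5.5, 21.0], [8.0, 21.5], [7.5, 20.5], [-10.0, 22.0]]
[[-0.018,-0.014,-0.001,0.0,-0.0,-8.6,-1.0],[-0.015,-0.017,-0.001,0.0,-0.0,-8.6,-1.0],[-0.013,-0.019,-0.001,0.0,-0.0,-8.6,-1.0],[-0.01,-0.02,-0.001,0.0,-0.0,-8.6,-1.0],[-0.007,-0.021,-0.001,0.0,0.0,-8.5,-1.0],[-0.003,-0.022,-0.001,0.1,0.0,-8.6,-1.0],[-0.0003,-0.0233,-0.0003,0.0,0.0,-8.5,-1.0],[0.006,-0.027,0.001,0.0,0.0,-8.8,-1.0],[0.01,-0.026,0.001,0.0,0.0,-8.7,-1.0],[0.013,-0.024,0.001,0.0,0.0,-8.8,-1.0]]
[[0.017,-0.022,0.001,0.0,0.0,-8.7,-1.0],[0.02,-0.019,0.0,0.0,0.0,-8.8,-1.0],[0.0233,-0.0158,0.001,0.0,0.0,-8.7,-1.0]]
[ 0.413 -0.142  0.195]
```

Run:
```python
from h import *
plan([(.465,-.30,.2,-65,7),(.413,-.142,.195,-16,6)],-1)
```

```text
[[-0.018,-0.014,-0.001,0.0,-0.0,-7.9,-1.0],[-0.016,-0.016,-0.001,0.0,-0.0,-7.9,-1.0],[-0.013,-0.018,-0.001,0.0,-0.0,-7.8,-1.0],[-0.011,-0.02,-0.001,0.0,-0.0,-7.9,-1.0],[-0.008,-0.021,-0.001,0.0,-0.0,-7.8,-1.0],[-0.004,-0.022,-0.001,0.1,0.0,-7.9,-1.0],[-0.0015,-0.0232,-0.0003,0.0,-0.0,-7.8,-1.0],[0.003,-0.028,0.001,0.0,0.0,-8.2,-1.0],[0.007,-0.027,0.001,0.0,0.0,-8.2,-1.0],[0.011,-0.025,0.001,0.0,0.0,-8.2,-1.0]]
[[0.014,-0.024,0.001,0.0,0.0,-8.1,-1.0],[0.018,-0.021,0.0,0.0,0.0,-8.2,-1.0],[0.0205,-0.0183,0.0009,0.0,0.0,-8.1,-1.0]]
[ 0.413 -0.142  0.195]
```

{"api": "move_arm", "payload": {
  "deltas": [
    [-0.018,-0.014,-0.001,0,0,-7.9,-1],
    [-0.016,-0.016,-0.001,0,0,-7.9,-1],
    [-0.013,-0.018,-0.001,0,0,-7.8,-1],
    [-0.011,-0.02,-0.001,0,0,-7.9,-1],
    [-0.008,-0.021,-0.001,0,0,-7.8,-1],
    [-0.004,-0.022,-0.001,0.1,0,-7.9,-1],
    [-0.0015,-0.023,0,0,0,-7.8,-1],
    [0.003,-0.028,0.001,0,0,-8.2,-1],
    [0.007,-0.027,0.001,0,0,-8.2,-1],
    [0.011,-0.025,0.001,0,0,-8.2,-1]
  ]
}}

```text
clock: 68.38
position: [0.438, -0.2201, 0.1956]
ee_rot: [0.907, 0.421, -0.001, 0.0]
ft_force: [-1.8, -0.6, 0.0]
grip_width: 0.2
```

{"api": "move_arm", "payload": {
  "deltas": [
    [0.014,-0.024,0.001,0,0,-8.1,-1],
    [0.018,-0.021,0,0,0,-8.2,-1],
    [0.0205,-0.018,0.001,0,0,-8.1,-1],
    [0,0,0,0,0,0,-1],
    [0,0,0,0,0,0,-1],
    [0,0,0,0,0,0,-1]
  ]
}}

```text
clock: 69.12
position: [0.4133, -0.1431, 0.1944]
ee_rot: [0.799, 0.601, -0.0, 0.0]
ft_force: [0.1, 0.4, -1.1]
grip_width: 0.198
```

Run:
```python
from h import *
o=st(); x,y,z=o['position'];R=Ro.from_quat(o['ee_rot']).as_matrix();phi=np.arctan2(R[1,1],R[0,1]);print(np.degrees(phi));dz=z-.076;a=phi+np.pi/2
L=[(np.array([[x,y,.004+dz],[x,y,.116+dz]]),(0,0,255)),(circ(x,y,.022,.08+dz),(0,255,255)),(box(x,y,a,.016,.016,.010+dz),(255,0,0)),(box(x,y,a,.09,.018,.142+dz),(0,255,0)),(box(.412,-.1417,-.29,.024,.024,.074),(255,0,255)),(box(.412,-.1417,-.29,.06,.06,.074),(255,0,255))]
p,d=shot('scene','s21');overlay('scene',p,L,(290,130,400,220),'o21',6)
plan([(.413,-.1418,.142,-16,4)],-1)
```

```text
{'clock': 69.125, 'position': [0.4133, -0.1431, 0.1944], 'ee_rot': [0.7995, 0.6007, -0.0005, 0.0001], 'ft_force': [0.1124, 0.3847, -1.0953], 'torque': [-0.0133, -0.0282, -0.0469], 'grip_width': 0.1976, 'joint_pos': [-0.9552, -0.3196, 1.0245, 1.9695, 0.2794, 1.3516, -0.2986]}
[[0.2784, 0.9605, -0.0007], [0.9605, -0.2784, -0.0007], [-0.0008, -0.0005, -1.0]]
-16.164471453684044
[[0.0,-0.0,0.013,-0.0,0.0,-0.0,-1.0],[0.0,-0.0,0.013,-0.0,0.0,-0.0,-1.0],[0.001,-0.0,0.013,-0.0,0.0,-0.1,-1.0],[0.0001,-0.0006,0.0134,-0.0,0.1,-0.0,-1.0]]
[ 0.413  -0.1418  0.142 ]
```

View pics/o21.png

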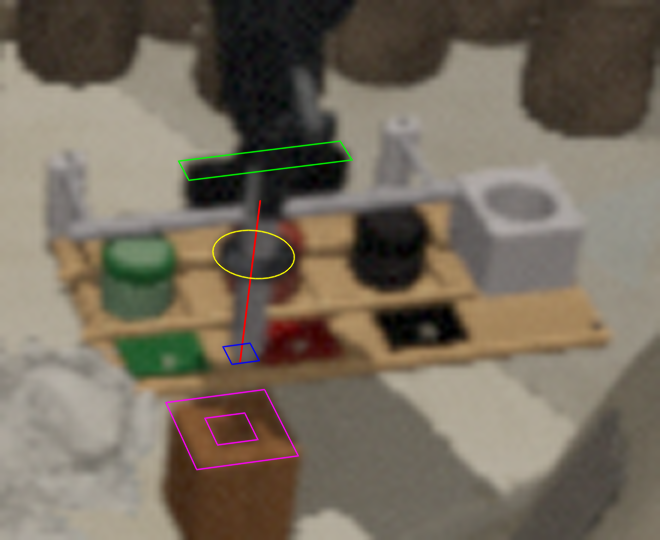

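{"api": "move_arm", "payload": {
  "deltas": [
    [0.001,0,0.013,0,0,0,-1],
    [0,0,0.015,0,0,0,-1],
    [0,0,0.013,0,0,0,-1],
    [0,0,0.01,0,0,0,-1],
    [0,0,0.005,0,0,0,-1],
    [0,0,0,0,0,0,-1]
  ]
}}

```text
clock: 69.92
position: [0.4135, -0.1413, 0.1384]
ee_rot: [0.799, 0.602, -0.0, -0.0]
ft_force: [-0.4, 0.8, -1.4]
grip_width: 0.199
```

{"api": "move_arm", "payload": {
  "deltas": [
    [0,0,0.01,0,0,0,-1],
    [0,0,0.012,0,0,0,-1],
    [0,0,0.015,0,0,0,-1],
    [0,0,0.012,0,0,0,-1],
    [0,0,0.007,0,0,0,-1],
    [0,0,0.003,0,0,0,-1],
    [0,0,0,0,0,0,-1]
  ]
}}

```text
clock: 70.8
position: [0.4134, -0.1415, 0.0793]
ee_rot: [0.799, 0.602, -0.001, 0.0]
ft_force: [1.1, -0.4, -1.1]
grip_width: 0.198
```

{"api": "move_arm", "payload": {
  "deltas": [
    [0,0,0.002,0,0,0,-1],
    [0,0,0.002,0,0,0,-1],
    [0,0,0,0,0,0,-1]
  ]
}}

```text
clock: 71.18
position: [0.4136, -0.1414, 0.0756]
ee_rot: [0.799, 0.602, -0.0, 0.0]
ft_force: [-0.1, -0.0, -1.1]
grip_width: 0.202
```

{"api": "move_arm", "payload": {
  "deltas": [
    [0,0,0.001,0,0,0,-1],
    [0,0,0,0,0,0,-1],
    [0,0,0,0,0,0,1],
    [0,0,0,0,0,0,1],
    [0,0,0,0,0,0,1],
    [0,0,0,0,0,0,1],
    [0,0,0,0,0,0,1],
    [0,0,0,0,0,0,1]
  ]
}}

```text
clock: 72.18
position: [0.4136, -0.1413, 0.0745]
ee_rot: [0.799, 0.602, -0.0, 0.0]
ft_force: [-0.0, 0.2, 0.0]
grip_width: 0.999
```

{"api": "move_arm", "payload": {
  "deltas": [
    [0,0,-0.015,0,0,0,1],
    [0,0,-0.025,0,0,0,1],
    [0,0,-0.04,0,0,0,1],
    [0,0,-0.04,0,0,0,1],
    [0,0,-0.04,0,0,0,1],
    [0,0,-0.04,0,0,0,1],
    [0,0,0,0,0,0,1]
  ]
}}

```text
clock: 73.05
position: [0.4149, -0.1414, 0.2768]
ee_rot: [0.799, 0.602, 0.002, 0.001]
ft_force: [1.0, 0.7, -1.7]
grip_width: 0.996
```

Run:
```python
from h import *
st(); plan([(.43,.10,.3,0,6)],1)
```

```text
{'clock': 73.05, 'position': [0.4149, -0.1414, 0.2768], 'ee_rot': [0.7988, 0.6016, 0.0016, 0.001], 'ft_force': [0.9541, 0.7218, -1.7217], 'torque': [-0.0011, -0.026, -0.0323], 'grip_width': 0.9965, 'joint_pos': [-0.9101, -0.3467, 0.9208, 1.8295, 0.2738, 1.5252, -0.3107]}
[[0.2763, 0.9611, 0.0038], [0.9611, -0.2763, 0.0005], [0.0015, 0.0035, -1.0]]
[[0.039,-0.009,-0.004,0.0,-0.0,-2.7,1.0],[0.04,-0.007,-0.004,0.0,-0.0,-2.7,1.0],[0.04,-0.005,-0.004,0.1,-0.0,-2.7,1.0],[0.04,-0.003,-0.004,0.0,-0.0,-2.6,1.0],[0.04,-0.001,-0.004,0.1,-0.0,-2.7,1.0],[0.0409,0.001,-0.0031,0.0,-0.0,-2.6,1.0]]
[0.43 0.1  0.3 ]
```

{"api": "move_arm", "payload": {
  "deltas": [
    [0.039,-0.009,-0.004,0,0,-2.7,1],
    [0.04,-0.007,-0.004,0,0,-2.7,1],
    [0.04,-0.005,-0.004,0,0,-2.7,1],
    [0.04,-0.003,-0.004,0,0,-2.6,1],
    [0.04,-0.001,-0.004,0,0,-2.7,1],
    [0.041,0.001,-0.003,0,0,-2.6,1],
    [0,0,0,0,0,0,1],
    [0,0,0,0,0,0,1]
  ]
}}

```text
clock: 74.05
position: [0.4288, 0.1004, 0.2972]
ee_rot: [0.707, 0.707, -0.001, 0.0]
ft_force: [0.5, -0.2, 0.4]
grip_width: 0.998
```

Run:
```python
from h import *
st()
p,d=shot('top','t22');L=carpolys()
for y in(.115,.03,-.055): L.append((circ(*cpt(0,y),.0245,.054),(255,0,255)))
overlay('top',p,L,(295,140,425,260),'o22',5)
edge(p); edge(np.load('pics/t5.npz')['p'])
P=cloud('top',d)
for y in(.115,.03,-.055):
    c=cpt(-.01,y);m=np.hypot(P[...,0]-c[0],P[...,1]-c[1])<.008;print('cap z',np.median(P[...,2][m]).round(4))
p,d=shot('scene','s22');cv2.imwrite('pics/s22.png',cv2.cvtColor(cv2.resize(p,(800,600)),cv2.COLOR_RGB2BGR))
overlay('scene',p,[],(290,140,400,230),'s22c',7)
```

```text
{'clock': 74.05, 'position': [0.4288, 0.1004, 0.2972], 'ee_rot': [0.7072, 0.707, -0.0006, 0.0002], 'ft_force': [0.4796, -0.205, 0.4321], 'torque': [-0.0213, -0.0304, 0.0436], 'grip_width': 0.9977, 'joint_pos': [-1.1067, -0.2059, 0.6702, 1.7753, 0.1282, 1.5298, -0.4525]}
[[0.0002, 1.0, -0.0005], [1.0, -0.0002, -0.0012], [-0.0012, -0.0005, -1.0]]
bar front/back [[5.0, 21.0], [8.0, 21.5], [7.5, 20.5], [-10.0, 22.0]]
bar front/back [[9.0, 22.0], [8.5, 22.0], [8.5, 21.5], [9.0, 22.0]]
cap z 0.053
cap z 0.0558
cap z 0.0537
```

View pics/o22.png

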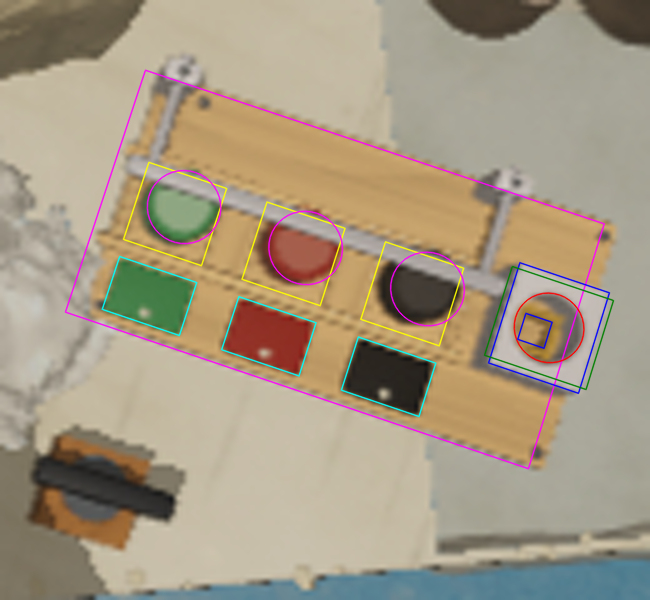

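View pics/s22c.png

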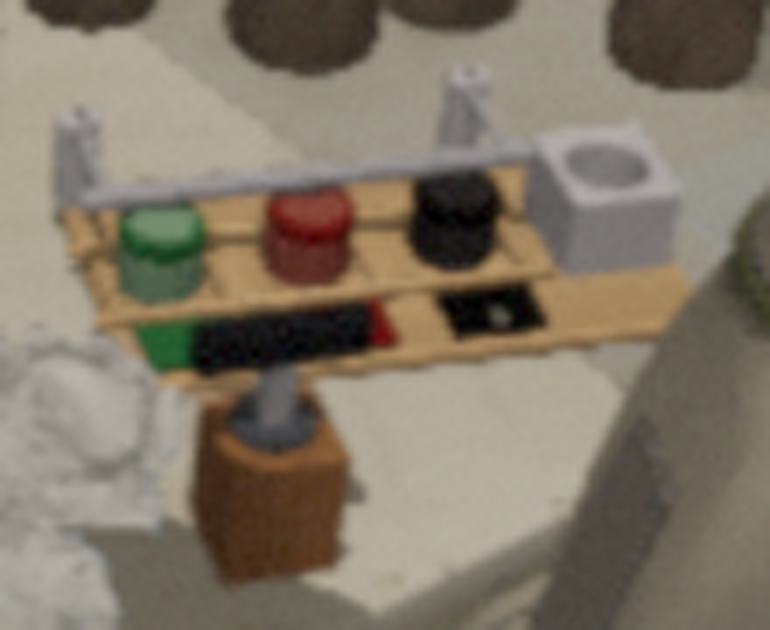

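View pics/s22.png

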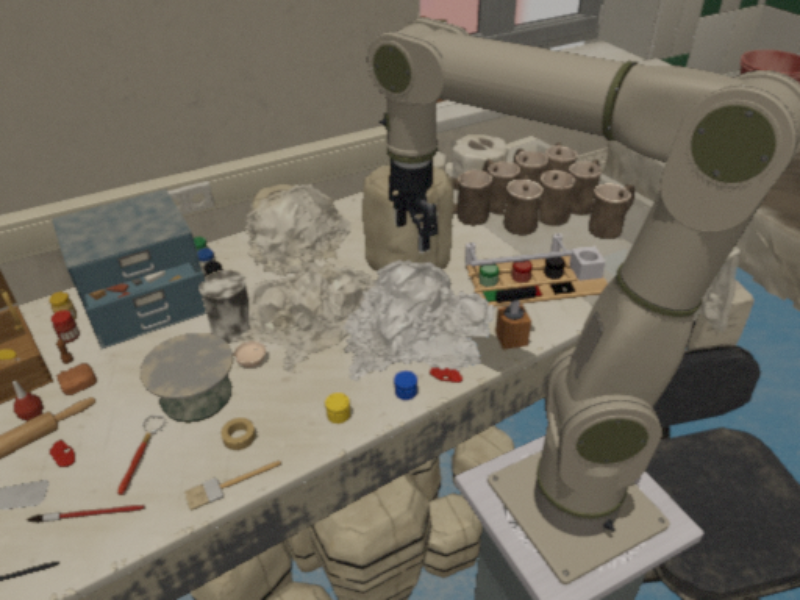

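Final views: the jars stand upright in the matching bays, with caps about 54 mm high. The bar lies over them as at the start, the key is upright in its stand, and the bystanders have not moved. Handing in.

```bash
python3 -c "
from workcell import manip
print(manip.hand_in())"
```

```text
the job is handed in; nothing more can be done
None
```

I unlocked the carrier with the T key and stood the green, red and black jars in the bays behind their tiles. I then locked the carrier again, put the key back in its stand and handed in at about 74 s. No verdict is reported.

**Last checks**
- **Jars:** all three stand upright in the right bays, with cap tops measured at 53–56 mm (54 expected).
- **Lock:** the keeper bar's front edge read about 8 mm, against 8.5–9 mm before I started. Torque rose to about 0.7–0.8 N m at both stops with the bar no longer moving, so I take both turns as complete.
- **Key and bystanders:** the key stands upright with its collar on the stand. The tape roll, dish and rubber rib have not moved.

**What disagreed**
- **Height reading:** the reported TCP sat about 34 mm below the real finger tips. My first grasp of the key closed on air because of this; I worked with that offset from then on.
- **Keeper bar, unlocked:** the top picture showed about 36 mm of travel where 37 mm was expected, roughly one pixel's worth of doubt.
- **Bar edge, locked:** near the black and green jars the edge readings were spoiled by the jars' own colours. I relied there on the middle readings and the view.

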